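# Set and seal the eccentric guide rollers

## Task

Turn the eccentric guide rollers (two or three are fitted) so that the steel gauge block just slides freely between each roller and the fence, with no more than about 3 mm of play, and prove it, hands off the rollers, by sliding the block flat along the channel from left to right and clear past the middle of every roller, the last one too. Then dip the brush tip into the open pot and dab it on the middle of each roller's knob, left to right, to seal the settings. Finally the gauge block must lie flat in its tray, the brush stand tip down in its holder and the pot stand upright on the cabinet; do not disturb the other tools.

Things in the scene. Friction and masses are not known exactly. Their poses are not given: they have to be found in the camera images.
- track: fixed guide track: plate 130 x 480 x 12 mm, steel fence along its far side. Origin on the cabinet top; x points from rollers to fence (about away from the robot), y along the fence to the left. Plate spans x -65..65, y -230..250, top z 12 mm. The fence's guiding face is at x = +40 mm; fence 18 mm thick, top z 34 mm. The gauge slides on the plate along y in the channel between fence and rollers
- roller_1: foot of the first, leftmost (+y) eccentric roller: steel plate 54 x 60 x 6 mm, held to the track by its own heavy weight (4 kg, stays put when the knob is turned), axes parallel to the track's; origin on the turning axis, at the plate's top. Nominally at track x = -25.8, y = 100 mm, give or take 2 mm in x and 3 mm in y. May be absent (two or three are fitted)
- cam_1 (a joint): angle (rad) of eccentric roller 1 about its vertical axis, -1.4..1.4, counter-clockwise from above positive, held by friction (0.12 N m). The roller (radius 24 mm, top 29 mm above the plate) has its centre at axis + 9 mm * (sin, -cos)(angle) in track x, y: a greater angle narrows the gap. Starts 0.6 to 1.1 off zero either way
- cam_1_center (a point): centre line of roller 1's round steel body (24 mm radius), at its top. Gap to the fence = 40 mm - (its track x) - 24 mm
- knob_1 (a point): centre of the top face of roller 1's black bar knob, on the turning axis, 74 mm above the cabinet top; the place to dab. The knob is 42 long x 14 wide x 26 mm high (48 to 74 mm above the cabinet top) and turns with the roller; its length lies along track x at angle 0, and turned by the angle otherwise
- roller_2: foot of the second eccentric roller: steel plate 54 x 60 x 6 mm, held to the track by its own heavy weight (4 kg, stays put when the knob is turned), axes parallel to the track's; origin on the turning axis, at the plate's top. Nominally at track x = -25.8, y = -15 mm, give or take 2 mm in x and 3 mm in y. May be absent (two or three are fitted)
- cam_2 (a joint): angle (rad) of eccentric roller 2 about its vertical axis, -1.4..1.4, counter-clockwise from above positive, held by friction (0.12 N m). The roller (radius 24 mm, top 29 mm above the plate) has its centre at axis + 9 mm * (sin, -cos)(angle) in track x, y: a greater angle narrows the gap. Starts 0.6 to 1.1 off zero either way
- cam_2_center (a point): centre line of roller 2's round steel body (24 mm radius), at its top. Gap to the fence = 40 mm - (its track x) - 24 mm
- knob_2 (a point): centre of the top face of roller 2's black bar knob, on the turning axis, 74 mm above the cabinet top; the place to dab. The knob is 42 long x 14 wide x 26 mm high (48 to 74 mm above the cabinet top) and turns with the roller; its length lies along track x at angle 0, and turned by the angle otherwise
- roller_3: foot of the third, rightmost (-y) eccentric roller: steel plate 54 x 60 x 6 mm, held to the track by its own heavy weight (4 kg, stays put when the knob is turned), axes parallel to the track's; origin on the turning axis, at the plate's top. Nominally at track x = -25.8, y = -130 mm, give or take 2 mm in x and 3 mm in y. May be absent (two or three are fitted)
- cam_3 (a joint): angle (rad) of eccentric roller 3 about its vertical axis, -1.4..1.4, counter-clockwise from above positive, held by friction (0.12 N m). The roller (radius 24 mm, top 29 mm above the plate) has its centre at axis + 9 mm * (sin, -cos)(angle) in track x, y: a greater angle narrows the gap. Starts 0.6 to 1.1 off zero either way
- cam_3_center (a point): centre line of roller 3's round steel body (24 mm radius), at its top. Gap to the fence = 40 mm - (its track x) - 24 mm
- knob_3 (a point): centre of the top face of roller 3's black bar knob, on the turning axis, 74 mm above the cabinet top; the place to dab. The knob is 42 long x 14 wide x 26 mm high (48 to 74 mm above the cabinet top) and turns with the roller; its length lies along track x at angle 0, and turned by the angle otherwise
- gauge: gauge block: steel bar 40 mm wide (x) x 90 mm long (y) x 25 mm high with a black upright grip in its middle, 16 (x) x 30 (y) mm, top at z = 88 mm. 0.32 to 0.52 kg. Origin at the centre of its underside. Used with its y along the fence, so its 40 mm width measures the gap
- tray: the gauge block's flat grey tray, 100 (x) x 150 (y) mm, rim 12 mm high, walls 4 mm, inner floor 4 mm above its origin (centre of underside); fixed
- brush: dabbing brush standing tip down in its holder: 130 mm long, round; flat white tip 20 mm across and 26 mm long, steel ferrule 22 mm across up to 50 mm, then a wooden handle about 16 mm thick up to 130 mm. Origin at the flat tip's centre, z towards the handle's end. 50 g
- brush_tip (a point): centre of the brush's flat tip (the same point as the brush's origin)
- holder: dark steel brush holder, fixed: upright round cup, outside 44 mm across, bore 36 mm, rim at z = 52 mm, inner floor at z = 6 mm above its origin (centre of underside); foot 68 mm across
- pot: open steel lacquer pot (empty of anything that matters), round, 72 mm across at the rim, narrower below, 42 mm high, wall 4 mm, loose, about 0.3 kg; origin at the centre of its underside
- bulb_box: bystander: small orange carton 42 x 42 x 62 mm at the left
- tyre_gauge: bystander: dial tyre gauge 59 x 89 x 24 mm at the right
- ratchet: bystander: ratchet handle 36 x 200 x 22 mm at the right

How it is judged (in metres and radians):
On the way, in this order (a step that is already met when the one before it is completed fails the run):
1. roller 1, if fitted: gap 40.0 to 43.5 mm, robot not touching the roller, gauge block flat in the channel with its centre within 20 mm of the roller axis along the fence (x of cam_1_center in the frame of track between -0.0275 and -0.024 m and y of gauge in the frame of roller_1 between -0.02 and 0.02 m and x of gauge in the frame of roller_1 between 0.035 and 0.06 m and z of gauge in the frame of roller_1 between -0.005 and 0.006 m and contact force between the fingers and roller_1 below 0.5 N), for 0.2 s.
2. roller 1, if fitted: with the gap still set and untouched, the gauge block has slid on, flat in the channel, to 30 to 85 mm right of the roller axis (x of cam_1_center in the frame of track between -0.0275 and -0.024 m and y of gauge in the frame of roller_1 between -0.085 and -0.03 m and x of gauge in the frame of roller_1 between 0.03 and 0.065 m and z of gauge in the frame of roller_1 between -0.005 and 0.006 m and contact force between the fingers and roller_1 below 0.5 N), for 0.1 s.
3. roller 2, if fitted: gap 40.0 to 43.5 mm, robot not touching the roller, gauge block flat in the channel with its centre within 20 mm of the roller axis along the fence (x of cam_2_center in the frame of track between -0.0275 and -0.024 m and y of gauge in the frame of roller_2 between -0.02 and 0.02 m and x of gauge in the frame of roller_2 between 0.035 and 0.06 m and z of gauge in the frame of roller_2 between -0.005 and 0.006 m and contact force between the fingers and roller_2 below 0.5 N), for 0.2 s.
4. roller 2, if fitted: with the gap still set and untouched, the gauge block has slid on, flat in the channel, to 30 to 85 mm right of the roller axis (x of cam_2_center in the frame of track between -0.0275 and -0.024 m and y of gauge in the frame of roller_2 between -0.085 and -0.03 m and x of gauge in the frame of roller_2 between 0.03 and 0.065 m and z of gauge in the frame of roller_2 between -0.005 and 0.006 m and contact force between the fingers and roller_2 below 0.5 N), for 0.1 s.
5. roller 3, if fitted: gap 40.0 to 43.5 mm, robot not touching the roller, gauge block flat in the channel with its centre within 20 mm of the roller axis along the fence (x of cam_3_center in the frame of track between -0.0275 and -0.024 m and y of gauge in the frame of roller_3 between -0.02 and 0.02 m and x of gauge in the frame of roller_3 between 0.035 and 0.06 m and z of gauge in the frame of roller_3 between -0.005 and 0.006 m and contact force between the fingers and roller_3 below 0.5 N), for 0.2 s.
6. roller 3, if fitted: with the gap still set and untouched, the gauge block has slid on, flat in the channel, to 30 to 85 mm right of the roller axis (x of cam_3_center in the frame of track between -0.0275 and -0.024 m and y of gauge in the frame of roller_3 between -0.085 and -0.03 m and x of gauge in the frame of roller_3 between 0.03 and 0.065 m and z of gauge in the frame of roller_3 between -0.005 and 0.006 m and contact force between the fingers and roller_3 below 0.5 N), for 0.1 s.
7. the brush tip is dipped in the pot: at least 12 mm below the rim, the brush roughly upright (z of brush_tip in the frame of pot between -0.002 and 0.03 m and horizontal distance between brush_tip and pot below 0.03 m and angle between brush's own z axis and vertical below 0.6 rad), for 0.1 s.
8. if roller 1 is present: the brush tip touches the top of its knob, within 12 mm of the middle (contact force between brush and roller_1 above 0.15 N and distance between brush_tip and knob_1 below 0.012 m), for 0.1 s.
9. if roller 2 is present: the brush tip touches the top of its knob, within 12 mm of the middle (contact force between brush and roller_2 above 0.15 N and distance between brush_tip and knob_2 below 0.012 m), for 0.1 s.
10. if roller 3 is present: the brush tip touches the top of its knob, within 12 mm of the middle (contact force between brush and roller_3 above 0.15 N and distance between brush_tip and knob_3 below 0.012 m), for 0.1 s.
At the end, for the whole second after the job is handed in: Every fitted roller leaves a gap of 40.0 to 43.5 mm to the fence; the gauge block lies flat in its tray; the brush stands tip down in its holder, tip at the bottom; the pot stands upright on the cabinet top; everything is released and at rest (x of cam_1_center in the frame of track between -0.0275 and -0.024 m and x of cam_2_center in the frame of track between -0.0275 and -0.024 m and x of cam_3_center in the frame of track between -0.0275 and -0.024 m and x of gauge in the frame of tray between -0.05 and 0.05 m and y of gauge in the frame of tray between -0.06 and 0.06 m and z of gauge in the frame of tray below 0.008 m and angle between gauge's own z axis and vertical below 0.1 rad and linear speed of each of gauge, brush below 0.02 m/s and horizontal distance between brush_tip and holder below 0.014 m and z of brush_tip in the frame of holder below 0.012 m and angle between brush's own z axis and vertical below 0.4 rad and angle between pot's own z axis and vertical below 0.15 rad and height (world z) of pot between -0.005 and 0.005 m); the robot touches nothing.
It fails at once if the bulb box is moved by more than 30 mm (distance of bulb_box from where it was at the start of the episode above 0.03 m).
It fails at once if the tyre gauge is moved by more than 30 mm (distance of tyre_gauge from where it was at the start of the episode above 0.03 m).
It fails at once if the ratchet is moved by more than 30 mm (distance of ratchet from where it was at the start of the episode above 0.03 m).
Of roller_1, roller_2, roller_3 only 2 to 3 are there at a start; the rules pass over those that are not, and their reading is None.
At some moment in a run one of pot, gauge may be knocked a few centimetres aside while the robot is not near it.
It also fails if it takes over 210 s, if anything falls off the work surface, if the arm or the gripper's body presses on something with over 40 N, if the wrist force passes 120 N, or if a joint passes its speed limit or range.

## Robot

A 6-joint arm with a two-finger parallel gripper is mounted at the origin on a cart in front of the work surface, level with it; the furniture and walls round the work are solid. World frame = base frame: x ahead of the robot, y to its left, z up, the work surface at z = 0. Lengths are in m, angles in degrees, forces in N, time in s.
With the tool pointing down it reaches from about 0.4 to 0.825 m from the base axis. Payload 7 kg.
Tool frame: the origin (TCP) lies midway between the tips of the shut fingers; the grasp point (between the pads) lies 19 mm behind it (r.hold_point_z is the distance from the TCP to the grasp point, in m); x points along the fingers, y is the direction in which the jaws open and shut, and the axes are right-handed (so a half turn about x gives the same grasp; the last joint's range is limited). The gripper opens to 88 mm and grips with 3 to 60 N. Pads are 19 mm wide; open, the fingers measure 130 mm over their backs; the gripper's body (78 mm by 193 mm) begins 47 mm behind the grasp point.
Start: joints at [-57.118, 20.546, 0.682, 0, -70.136, -16.507], TCP at [0.19, -0.648, 0.227] pointing down, gripper open.
Joint ranges: [-176.03, 176.03], [-82.01, 121.73], [-58.28, 71.71], [-173.87, 95.51], [-174.79, -0.11], [-173.66, 173.66]. Speed limits (degrees/s): [136.94, 136.94, 172.46, 180, 180, 180].

## Interface

Orientations are given as [roll, pitch, yaw] about the fixed x, y, z axes, in that order (R = Rz(yaw) Ry(pitch) Rx(roll)).
In Python, from plant import r, viewer, order gives the robot as it stands. The module is installed in compiled form; this text tells all that it offers.
- The arm moves only by the shell command python3 -m creep 'ROWS' [FORCE]. ROWS is JSON, a list of rows, each an object of numbers: "ax", "ay", "az": the turn, a rotation vector about the tool's x, y, z in degrees; "tx", "ty", "tz": the shift along the tool's x, y, z in m; "fingers": the finger opening in m, from 0 to 0.0876. A call has 1 to 5 rows; each row is the pose to reach, as a shift and turn from the pose commanded when the call began, along the tool's axes at that moment; what a row does not reach only later rows make up. A row lasts 1/10 s, in which the tool goes at most 50 mm and 8.59 degrees, less where a joint would pass 70% of its speed; a pose out of reach is approached as far as the arm can. A call with a gripper value outside its range is refused whole. The fingers move at their own pace and stop on an object; FORCE is the grip in N (left out, the last holds). Time passes only in rows, so rows that repeat a pose let the fingers close. It gives the time, the measured TCP pose, the force and the opening at its end, in the units of the state.
- r.get_state(): the state, without advancing time (a new reading comes with each control period).
- viewer.capture(name): name is "scene" or "top"; returns a dict with "pixels" (384x512x3 uint8, blue, green, red), "depth" (384x512 float32, m along the optical axis (not along the pixel's ray), 0 where there is no reading), "fx", "fy", "cx", "cy" (pixels), "rvec" (rotation vector, rad) and "tvec" (3), from world to camera coordinates, as OpenCV has them. Camera axes: x right, y down, z forward; pixel columns grow to the right and rows downward; lengths in m; the calibration is good to about 2 mm. A picture is of the moment at which its call begins.
- order.close_job(): hands the job in, once; it reports no verdict.
The state is a dict: "time_s": time; "joints": joint angles; "qd": joint speeds; "joint_torque": joint torques, N m; "tcp_pos": TCP position; "eef_rot": TCP orientation; "contact_force": force on the tool from outside, world axes, zero at the start; "moment": the same for the moment, N m; "gripper_width": finger opening in m.
Only numpy, scipy, OpenCV 4.12 (cv2) and the standard library are available. Lean on these libraries where they do the work, as an engineer would, in place of code of your own. Each camera call takes 0.05 s, during which the arm holds its last target.

## Working session

There is one attempt and no reset: what is moved stays moved. The work goes in short steps, Python scripts to look and compute and a shell command to move; the robot and the scene stay as the last step left them, time stands still between calls to the robot, and variables do not carry over. Pictures are saved under pics/ and viewed, and the job is handed in when it is done.

```bash
mkdir -p pics; ls
python3 - <<'E'
from plant import r, viewer
import cv2,numpy as np
print(r.get_state(), r.hold_point_z)
for n in ("scene","top"):
    c=viewer.capture(n); np.savez(f"{n}0.npz",**c)
    cv2.imwrite(f"pics/{n}0.png",cv2.resize(c["pixels"],None,fx=1.5,fy=1.5))
    print({k:c[k] for k in c if k not in("pixels","depth")})
E
```

```text
pics
{'time_s': 0.0, 'joints': array([-5.71175784e+01,  2.05908576e+01,  6.33272809e-01, -1.85281332e-02,
       -7.01369799e+01, -1.65050688e+01]), 'qd': array([-0.05945452,  0.07410432, -0.11537571,  0.04555404,  0.01370144,
        0.0406002 ]), 'joint_torque': array([ 2.48864953e-04, -5.82727039e+01,  2.93069834e+01,  6.99713454e+00,
        7.24869737e-03, -1.43083153e-04]), 'tcp_pos': array([ 0.19012534, -0.64715198,  0.22563042]), 'eef_rot': array([ 96.07025333,  89.90384411, 112.44129646]), 'contact_force': array([-1.13027557, -0.35821569,  0.05732517]), 'moment': array([-0.04176758, -0.02783478,  0.04491247]), 'gripper_width': 0.08758458817836717} 0.0188
{'fx': 384.7340424108671, 'fy': 384.7340424108671, 'cx': 260.8683893739806, 'cy': 191.5552618392159, 'rvec': array([ 0.94892525, -2.22211574,  1.26364372]), 'tvec': array([0.36564788, 0.26747036, 0.84892671])}
{'fx': 351.2643984780485, 'fy': 351.2643984780485, 'cx': 256.1826385689409, 'cy': 190.3649122100036, 'rvec': array([ 2.15480597, -2.19480473,  0.13817661]), 'tvec': array([-0.00917155,  0.54178874,  1.19956942])}
```

View pics/scene0.png

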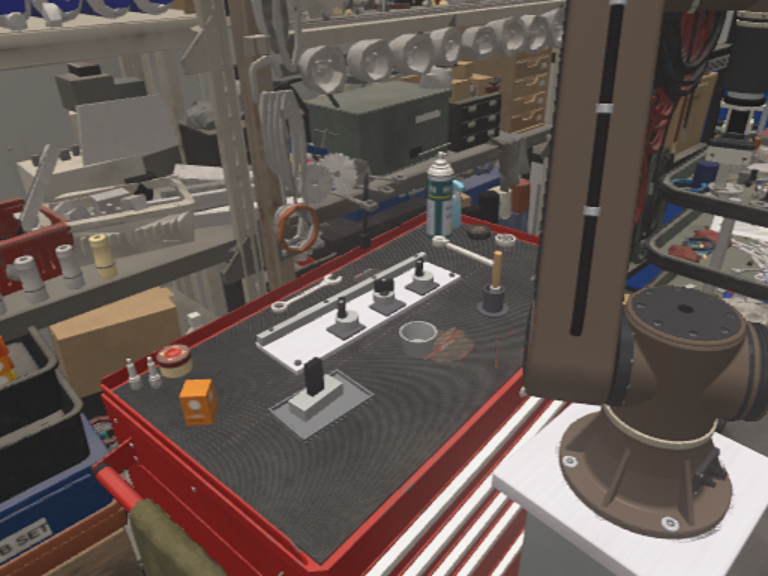

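View pics/top0.png

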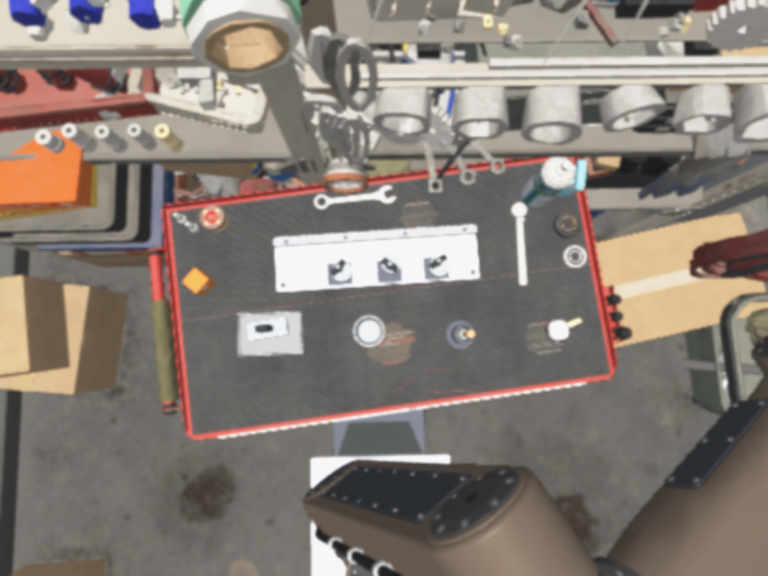

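```bash
cat > h.py <<'E'
import numpy as np, cv2
def cloud(c):
    R,_=cv2.Rodrigues(c["rvec"]); d=c["depth"]; v,u=np.mgrid[:384,:512]
    P=np.stack([(u-c["cx"])/c["fx"]*d,(v-c["cy"])/c["fy"]*d,d],-1)
    W=(P-c["tvec"])@R
    W[d==0]=np.nan
    return W
def K(c): return np.array([[c["fx"],0,c["cx"]],[0,c["fy"],c["cy"]],[0,0,1.]])
def ortho(c,z,x0,x1,y0,y1,s):
    # up = +x, left=+y ; s px per m
    h=int((x1-x0)*s);w=int((y1-y0)*s)
    j,i=np.meshgrid(np.arange(w),np.arange(h))
    X=np.stack([x1-(i+.5)/s,y1-(j+.5)/s,np.full(i.shape,z)],-1).reshape(-1,3).astype(float)
    p,_=cv2.projectPoints(X,np.asarray(c["rvec"]),np.asarray(c["tvec"]),K(c),None)
    m=p.reshape(h,w,2).astype(np.float32)
    return cv2.remap(c["pixels"],m,None,cv2.INTER_CUBIC)
E
python3 - <<'E'
from h import *
for n in("top","scene"):
    c=dict(np.load(n+"0.npz")); W=cloud(c)
    print(n,np.isfinite(W[...,2]).mean())
    ok=(W[...,0]>.3)&(W[...,0]<.9)&(abs(W[...,1])<.6)
    print(np.nanmedian(W[...,2][ok]))
    h=np.where(ok,W[...,2],0)
    cv2.imwrite(f"pics/{n}_h.png",cv2.resize(np.clip(np.nan_to_num(h)*2000+50,0,255).astype(np.uint8),None,fx=1.5,fy=1.5))
c=dict(np.load("top0.npz"))
cv2.imwrite("pics/o1.png",ortho(c,.05,.5,.72,-.2,.3,1500))
c=dict(np.load("scene0.npz"))
cv2.imwrite("pics/o2.png",ortho(c,.05,.5,.72,-.2,.3,1500))
E
```

```text
top 0.9958241780598959
0.15428240005230257
scene 0.9959462483723959
0.03725316085910698
```

View pics/top_h.png

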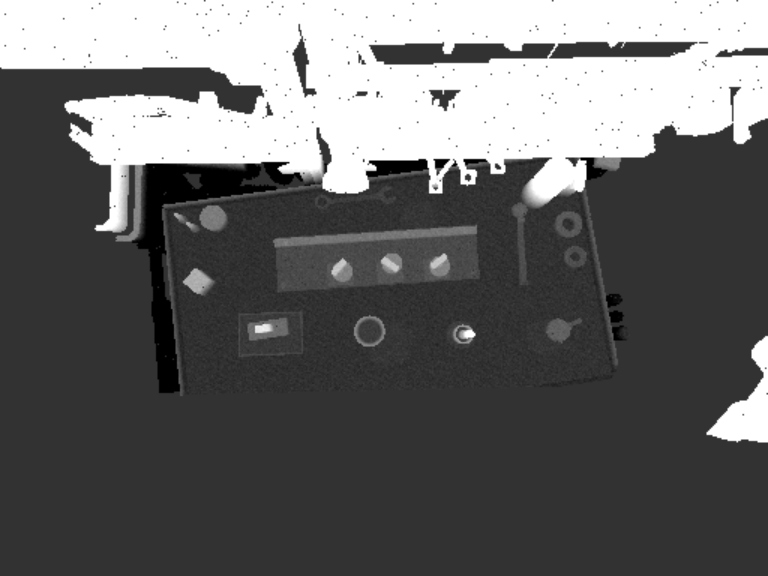

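View pics/o1.png

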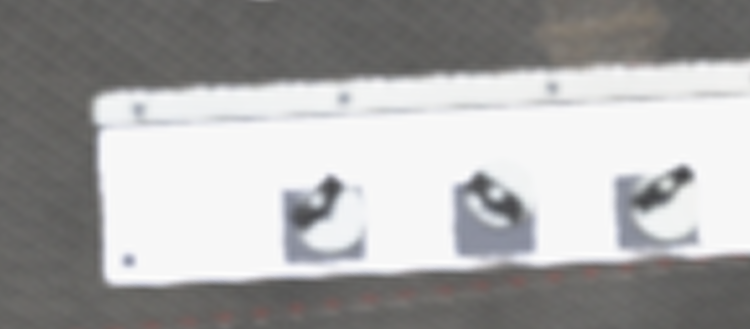

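View pics/o2.png

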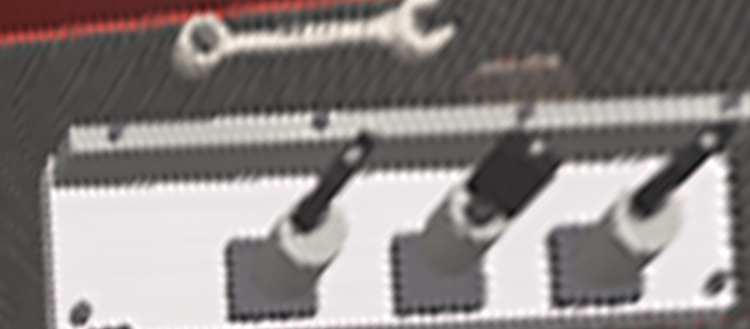

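```bash
cat > meas.py <<'E'
from h import *
def track(W):
    z=W[...,2]; x=W[...,0]; y=W[...,1]
    m=(x>.5)&(x<.75)&(y>-.25)&(y<.35)
    f=m&(z>.030)&(z<.038)&(x>.62)
    # per-row of y bins: mean x mid
    X=x[f];Y=y[f]
    A=np.c_[np.ones_like(Y),Y]
    p=np.linalg.lstsq(A,X,rcond=None)[0]
    for _ in range(3):
        k=abs(X-A@p)<.012
        p=np.linalg.lstsq(A[k],X[k],rcond=None)[0]
    return p,f.sum(),W[f][:, 2].mean()
def yaw_frame(p):
    # fence line x = p0+p1*y ; track y dir ~ (p1,1) normalised
    ey=np.array([p[1],1.])/np.hypot(1,p[1]); ex=np.array([ey[1],-ey[0]])
    return ex,ey
E
python3 - <<'E'
from meas import *
for n in("top","scene"):
    c=dict(np.load(n+"0.npz")); W=cloud(c); R,_=cv2.Rodrigues(c["rvec"]); print(n,"cam",-R.T@c["tvec"])
    p,nf,zm=track(W); ex,ey=yaw_frame(p); print("fence",p,nf,zm,np.degrees(np.arctan(-p[1])))
    P=W.reshape(-1,3); P=P[np.isfinite(P[:,0])]
    P=P[(abs(P[:,1])<.6)&(P[:,0]>.3)&(P[:,0]<.85)]
    tx=(P[:,:2]-[p[0],0])@ex+.049; ty=P[:,:2]@ey
    print("table z",np.median(P[P[:,2]<.01][:,2]), "plate z",np.median(P[(abs(tx+.0)<.03)&(P[:,2]<.02)&(ty>-.1)&(ty<.2)][:,2]))
    pl=(P[:,2]>.008)&(P[:,2]<.02)&(abs(tx)<.09)&(ty>-.3)&(ty<.4)
    print("plate tx ty range",np.percentile(tx[pl],[0,.5,99.5,100]),np.percentile(ty[pl],[0,.2,99.8,100]))
    fe=(P[:,2]>.030)&(P[:,2]<.038)&(abs(tx-.049)<.02)&(ty>-.3)&(ty<.4)
    print("fence ty",ty[fe].min(),ty[fe].max(),tx[fe].min(),tx[fe].max())
    k=(P[:,2]>.068)&(P[:,2]<.08)&(abs(tx)<.06)&(ty>-.25)&(ty<.3)
    Q=np.c_[tx,ty,P[:,2]][k]
    _,lab,cen=cv2.kmeans(Q[:,:2].astype(np.float32),3,None,(3,50,1e-6),5,cv2.KMEANS_PP_CENTERS)
    for i in np.argsort(-cen[:,1]):
        q=Q[lab[:,0]==i]; r=cv2.minAreaRect((q[:,:2]*1e4).astype(np.float32))
        u,s,vt=np.linalg.svd(q[:,:2]-q[:,:2].mean(0)); d=vt[0]*np.sign(vt[0][0])
        print("knob",len(q),q.mean(0),"rect c",np.array(r[0])/10,np.array(r[1])/10,"ang",np.arctan2(d[1],d[0]))
    
        b=(P[:,2]>.037)&(P[:,2]<.045)&(abs(tx-q[:,0].mean())<.045)&(abs(ty-q[:,1].mean())<.045)&(tx<.03)
        rr=cv2.minEnclosingCircle(np.c_[tx,ty][b].astype(np.float32))
        print("   roller",b.sum(),rr, np.c_[tx,ty][b].min(0),np.c_[tx,ty][b].max(0))
E
```

```text
top cam [0.40949215 0.00551164 1.25094834]
fence [ 0.65978677 -0.05044536] 618 0.03386298246830808 2.887858375054964
table z -0.00045206260410655887 plate z 0.012130654019964849
plate tx ty range [-0.06503735 -0.06415687  0.06469403  0.08935119] [-0.29824255 -0.27278991  0.36932203  0.37968215]
fence ty -0.2713338780704221 0.20647818173500876 0.03947748052210213 0.058833508538950106
knob 50 [-0.02327099  0.05559493  0.07352445] rect c [-23.93596497  56.52769775] [13.26628265 41.32900696] ang -0.7888281314644462
   roller 82 ((-0.030011741444468498, 0.049937739968299866), 0.02355808950960636) [-0.05320791  0.02789505] [-0.00998557  0.07066339]
knob 51 [-0.02520275 -0.05988387  0.07373579] rect c [-24.96132355 -60.54157104] [41.51785583 15.09360657] ang 0.9019922249902077
   roller 76 ((-0.018444662913680077, -0.06668496131896973), 0.02359427697956562) [-0.04014501 -0.08826519] [ 0.00311513 -0.04521462]
knob 51 [-0.02577447 -0.17138725  0.07349274] rect c [ -25.49674683 -171.6642334 ] [13.60641479 40.51723022] ang -0.9762166087059583
   roller 80 ((-0.03385245054960251, -0.176813840866
[... 564 characters left out ...]
 41.58894348] ang -0.7823190488561885
   roller 94 ((-0.02946496568620205, 0.05385484918951988), 0.025635413825511932) [-0.05289987  0.03045803] [-0.00967191  0.07731578]
knob 47 [-0.0250275  -0.05502876  0.07235692] rect c [-24.80414886 -56.23039551] [37.44823608 16.28437805] ang 0.8281139501581921
   roller 52 ((-0.021488288417458534, -0.06068040803074837), 0.024596933275461197) [-0.04051766 -0.08457112] [-0.00111187 -0.0373072 ]
knob 32 [-0.02722813 -0.16516618  0.07300636] rect c [ -25.24261475 -166.98997803] [13.28993378 43.27927551] ang -1.00097235904878
   roller 70 ((-0.03391129896044731, -0.17296044528484344), 0.023489682003855705) [-0.05547898 -0.19479468] [-0.01344529 -0.15025839]
```

```bash
cat > go.py <<'E'
import sys,numpy as np
from scipy.spatial.transform import Rotation as Ro
from plant import r
# usage: go.py x y z jawyaw(deg; direction of tool y in world, tool x down)
def st():
    s=r.get_state(); R=Ro.from_euler('xyz',s['eef_rot'],degrees=True); return s,R
def show(tag=""):
    s,R=st(); M=R.as_matrix()
    print(tag,"t%.2f"%s['time_s'],"tcp",np.round(s['tcp_pos'],4),"jaw %.2f"%np.degrees(np.arctan2(M[1,1],M[0,1])),"down",np.round(M[:,0],3),"w %.4f"%s['gripper_width'],"F",np.round(s['contact_force'],1),"M",np.round(s['moment'],2),"j",np.round(s['joints'],0))
def plan(x,y,z,jy):
    s,R=st(); M=R.as_matrix()
    cur=np.degrees(np.arctan2(M[1,1],M[0,1]))
    jy=jy+180*np.round((cur-jy)/180)
    a=np.radians(jy)
    X=np.array([0,0,-1.]);Y=np.array([np.cos(a),np.sin(a),0]);Z=np.cross(X,Y)
    T=np.c_[X,Y,Z]
    d=M.T@(np.array([x,y,z])-s['tcp_pos'])
    rv=Ro.from_matrix(M.T@T).as_rotvec(degrees=True)
    print("SHIFT tx %.4f ty %.4f tz %.4f  TURN ax %.2f ay %.2f az %.2f  |d| %.3f"%(*d,*rv,np.linalg.norm(d)))
if __name__=="__main__":
    show()
    if len(sys.argv)>4: plan(*map(float,sys.argv[1:5]))
E
python3 go.py .57 .01 .2 90
python3 - <<'E'
from plant import r
for i in range(3): s=r.get_state(); print(s['time_s'],s['tcp_pos'])
from meas import *
c=dict(np.load("top0.npz")); W=cloud(c)
ok=(W[...,2]>.004)&(W[...,2]<.2)&(W[...,0]>.33)&(W[...,0]<.53)&(abs(W[...,1])<.5)
n,lab,st,cen=cv2.connectedComponentsWithStats(ok.astype(np.uint8),connectivity=8)
for i in range(1,n):
    if st[i,4]<15: continue
    q=W[lab==i]; print(i,st[i],q.min(0).round(3),q.max(0).round(3),q.mean(0).round(4))
# plate fit
ok=(W[...,2]>.02)&(W[...,2]<.035)&(W[...,0]>.40)&(W[...,0]<.53)&(W[...,1]>.1)&(W[...,1]<.4)
q=W[ok][:,:2]; r=cv2.minAreaRect((q*1000).astype(np.float32)); print("gauge body",len(q),r)
ok=(W[...,2]>.07)&(W[...,2]<.12)&(W[...,0]>.40)&(W[...,0]<.53)&(W[...,1]>.1)&(W[...,1]<.4)
q=W[ok]; r=cv2.minAreaRect((q[:,:2]*1000).astype(np.float32)); print("gauge grip",len(q),r,q.mean(0))
E
```

```text
t0.10 tcp [ 0.1901 -0.6472  0.2257] jaw 106.37 down [-0.001  0.001 -1.   ] w 0.0873 F [-0.3 -0.2  0.3] M [-0.02 -0.01 -0.02] j [-57.  21.   1.  -0. -70. -17.]
SHIFT tx 0.0264 ty 0.5235 tz 0.5497  TURN ax 16.37 ay -0.02 az -0.09  |d| 0.760
0.1 [ 0.19014142 -0.64719591  0.22569249]
0.1 [ 0.19014142 -0.64719591  0.22569249]
0.1 [ 0.19014142 -0.64719591  0.22569249]
20 [114 197   8  58 145] [0.33  0.453 0.004] [0.529 0.479 0.025] [0.4268 0.4661 0.0141]
125 [158 206  44  33 834] [0.381 0.176 0.004] [0.492 0.328 0.097] [0.4389 0.2487 0.0197]
159 [236 210  23  22 304] [ 0.4   -0.024  0.004] [0.473 0.054 0.047] [0.4375 0.0176 0.0207]
193 [362 212  26  23 257] [ 0.382 -0.484  0.004] [ 0.459 -0.393  0.03 ] [ 0.4319 -0.4265  0.0196]
200 [298 214  20  19 249] [ 0.393 -0.233  0.004] [ 0.457 -0.165  0.139] [ 0.4259 -0.1925  0.0364]
228 [261 219   9   5  16] [ 0.427 -0.063  0.004] [ 0.442 -0.034  0.007] [ 0.4349 -0.0465  0.0048]
362 [248 237   8   5  17] [ 0.366 -0.012  0.004] [0.38  0.013 0.009] [0.3724 0.0005 0.0054]
gauge body 241 ((446.8223571777344, 253.10552978515625), (39.83982849121094, 89.74085235595703), 7.396707534790039)
gauge grip 52 ((446.5791015625, 252.97457885742188), (15.141670227050781, 29.451801300048828), 9.917144775390625) [0.44657701 0.25167816 0.08974736]
```

```bash
python3 - <<'E'
import numpy as np
a=np.radians(2.92); ex=np.array([np.cos(a),np.sin(a)]); ey=np.array([-np.sin(a),np.cos(a)])
for tx,ty in [(-.0240,.0585),(-.0251,-.0585),(-.0256,-.1695)]:
    print(np.array([.6598,0])+ex*(tx-.049)+ey*ty)
E
python3 go.py .584 .055 .17 47.7
```

```text
[0.5839147  0.05470531]
[ 0.58877629 -0.06219881]
[ 0.59393145 -0.17308017]
 t0.10 tcp [ 0.1901 -0.6472  0.2257] jaw 106.37 down [-0.001  0.001 -1.   ] w 0.0873 F [-0.3 -0.2  0.3] M [-0.02 -0.01 -0.02] j [-57.  21.   1.  -0. -70. -17.]
SHIFT tx 0.0565 ty 0.5626 tz 0.5758  TURN ax 58.67 ay -0.05 az -0.08  |d| 0.807
```

```bash
python3 go.py .594 -.173 .16 37
```

```text
t0.10 tcp [ 0.1901 -0.6472  0.2257] jaw 106.37 down [-0.001  0.001 -1.   ] w 0.0873 F [-0.3 -0.2  0.3] M [-0.02 -0.01 -0.02] j [-57.  21.   1.  -0. -70. -17.]
SHIFT tx 0.0661 ty 0.3410 tz 0.5211  TURN ax 69.37 ay -0.06 az -0.07  |d| 0.626
```

```bash
python3 -m creep '[{"ty":0.034,"tz":0.052,"ax":7},{"ty":0.068,"tz":0.104,"ax":14},{"ty":0.102,"tz":0.156,"ax":21},{"ty":0.136,"tz":0.208,"ax":28},{"ty":0.17,"tz":0.26,"ax":35}]'; python3 go.py .594 -.173 .16 37
```

```text
t0.10 tcp [ 0.1901 -0.6472  0.2257] jaw 106.37 down [-0.001  0.001 -1.   ] w 0.0873 F [-0.3 -0.2  0.3] M [-0.02 -0.01 -0.02] j [-57.  21.   1.  -0. -70. -17.]
SHIFT tx 0.0661 ty 0.3410 tz 0.5211  TURN ax 69.37 ay -0.06 az -0.07  |d| 0.626invalid input
```

```bash
python3 -m creep '[{"ax":7.0,"ay":0.0,"az":0.0,"tx":0.0,"ty":0.034,"tz":0.052,"fingers":0.0876},{"ax":14.0,"ay":0.0,"az":0.0,"tx":0.0,"ty":0.068,"tz":0.104,"fingers":0.0876},{"ax":21,"ay":0,"az":0,"tx":0,"ty":0.102,"tz":0.156,"fingers":0.0876},{"ax":28,"ay":0,"az":0,"tx":0,"ty":0.136,"tz":0.208,"fingers":0.0876},{"ax":35,"ay":0,"az":0,"tx":0,"ty":0.17,"tz":0.26,"fingers":0.0876}]'; python3 go.py .594 -.173 .16 37
```

```text
time_s: 0.6
tcp_pos: [0.3532, -0.4556, 0.2263]
eef_rot: [145.0, 90.0, 126.1]
contact_force: [1.1, 0.2, 0.2]
gripper_width: 0.0875
 t0.60 tcp [ 0.3532 -0.4556  0.2263] jaw 71.07 down [-0.  0. -1.] w 0.0875 F [1.1 0.2 0.2] M [-0.11 -0.25  0.02] j [-33.  11. -12.  -0. -67. -76.]
SHIFT tx 0.0664 ty 0.3454 tz 0.1361  TURN ax 34.07 ay -0.02 az -0.01  |d| 0.377
```

```bash
python3 -m creep '[{"ax":8,"ay":0,"az":0,"tx":0,"ty":0.046,"tz":0.018,"fingers":0.045},{"ax":16,"ay":0,"az":0,"tx":0,"ty":0.092,"tz":0.036,"fingers":0.045},{"ax":24,"ay":0,"az":0,"tx":0,"ty":0.138,"tz":0.054,"fingers":0.045},{"ax":32,"ay":0,"az":0,"tx":0,"ty":0.184,"tz":0.072,"fingers":0.045},{"ax":34,"ay":0,"az":0,"tx":0,"ty":0.23,"tz":0.091,"fingers":0.045}]' 20; python3 go.py .594 -.173 .16 37
```

```text
time_s: 1.1
tcp_pos: [0.5057, -0.275, 0.2265]
eef_rot: [-168.5, 90.0, 138.6]
contact_force: [-0.2, -1.0, -0.2]
gripper_width: 0.0533
 t1.10 tcp [ 0.5057 -0.275   0.2265] jaw 37.07 down [-0.  0. -1.] w 0.0533 F [-0.2 -1.  -0.2] M [-0.2  -0.17  0.02] j [  -9.   11.  -12.   -0.  -67. -134.]
SHIFT tx 0.0665 ty 0.1320 tz -0.0282  TURN ax 0.07 ay -0.01 az 0.00  |d| 0.150
```

```bash
python3 -m creep '[{"ax":0,"ay":0,"az":0,"tx":0,"ty":0.045,"tz":-0.01,"fingers":0.045},{"ax":0,"ay":0,"az":0,"tx":0,"ty":0.09,"tz":-0.02,"fingers":0.045},{"ax":0,"ay":0,"az":0,"tx":0.02,"ty":0.132,"tz":-0.028,"fingers":0.045},{"ax":0,"ay":0,"az":0,"tx":0.066,"ty":0.132,"tz":-0.028,"fingers":0.045},{"ax":0,"ay":0,"az":0,"tx":0.066,"ty":0.132,"tz":-0.028,"fingers":0.045}]'; python3 go.py .594 -.173 .052 37
python3 - <<'E'
from h import *
from plant import viewer
for n in("scene","top"):
    c=viewer.capture(n); cv2.imwrite(f"pics/{n}1.png",cv2.resize(c["pixels"][120:300,150:400],None,fx=3,fy=3))
    np.savez(n+"1.npz",**c)
E
```

```text
time_s: 1.6
tcp_pos: [0.5895, -0.1724, 0.1542]
eef_rot: [-137.0, 89.4, 170.5]
contact_force: [-1.6, 0.1, -1.2]
gripper_width: 0.0451
 t1.60 tcp [ 0.5895 -0.1724  0.1542] jaw 37.43 down [-0.011  0.002 -1.   ] w 0.0451 F [-1.6  0.1 -1.2] M [-0.09  0.21  0.01] j [   2.   18.  -12.   -0.  -60. -144.]
SHIFT tx 0.1021 ty 0.0040 tz 0.0040  TURN ax 0.42 ay -0.45 az 0.43  |d| 0.102
```

View pics/scene1.png

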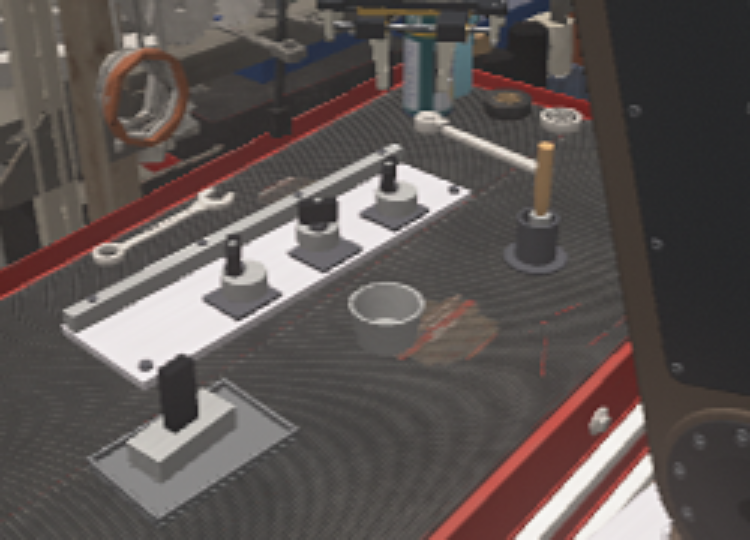

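View pics/top1.png

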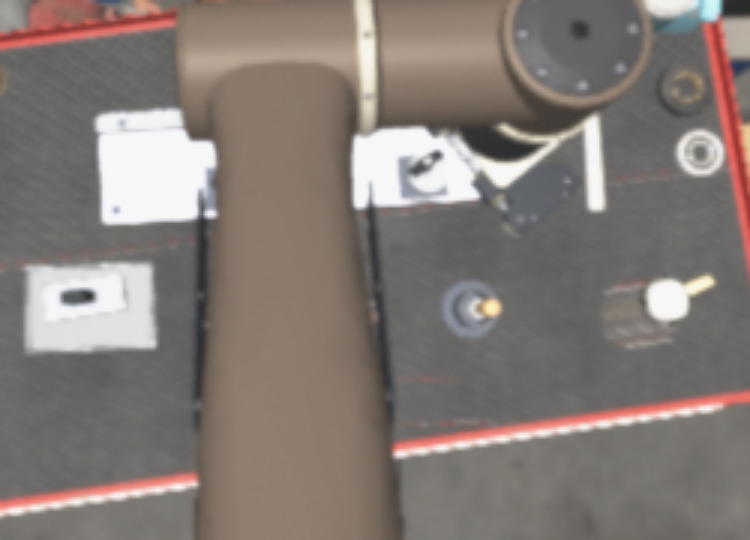

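```bash
python3 -m creep '[{"ax":0,"ay":0,"az":0,"tx":0.04,"ty":0,"tz":0,"fingers":0.045},{"ax":0,"ay":0,"az":0,"tx":0.06,"ty":0,"tz":0,"fingers":0.045},{"ax":0,"ay":0,"az":0,"tx":0.06,"ty":0,"tz":0,"fingers":0.045},{"ax":0,"ay":0,"az":0,"tx":0.06,"ty":0,"tz":0,"fingers":0.045}]'; python3 go.py .594 -.173 .052 37
```

```text
time_s: 2.1
tcp_pos: [0.594, -0.1753, 0.103]
eef_rot: [35.3, 89.8, -17.4]
contact_force: [-0.0, 1.4, 0.6]
gripper_width: 0.0451
 t2.10 tcp [ 0.594  -0.1753  0.103 ] jaw 37.35 down [ 0.003 -0.001 -1.   ] w 0.0451 F [-0.   1.4  0.6] M [-0.12 -0.1  -0.01] j [   2.   21.  -16.    0.  -53. -144.]
SHIFT tx 0.0510 ty 0.0013 tz -0.0019  TURN ax 0.35 ay 0.12 az -0.09  |d| 0.051
```

```bash
python3 -m creep '[{"ax":0,"ay":0,"az":0,"tx":0.03,"ty":0.001,"tz":-0.002,"fingers":0.045},{"ax":0,"ay":0,"az":0,"tx":0.05,"ty":0.001,"tz":-0.002,"fingers":0.03},{"ax":0,"ay":0,"az":0,"tx":0.05,"ty":0.001,"tz":-0.002,"fingers":0.022},{"ax":0,"ay":0,"az":0,"tx":0.05,"ty":0.001,"tz":-0.002,"fingers":0.022},{"ax":0,"ay":0,"az":0,"tx":0.05,"ty":0.001,"tz":-0.002,"fingers":0.022}]' 4; python3 go.py .594 -.173 .052 37; python3 -m creep '[{"ax":0,"ay":0,"az":0,"tx":0,"ty":0,"tz":0,"fingers":0.01},{"ax":0,"ay":0,"az":0,"tx":0,"ty":0,"tz":0,"fingers":0.01},{"ax":0,"ay":0,"az":0,"tx":0,"ty":0,"tz":0,"fingers":0.01}]' 4; python3 go.py .594 -.173 .052 37
```

```text
time_s: 2.6
tcp_pos: [0.5973, -0.1719, 0.0536]
eef_rot: [52.8, 89.5, 0.2]
contact_force: [8.0, 2.4, -6.4]
gripper_width: 0.031
 t2.60 tcp [ 0.5973 -0.1719  0.0536] jaw 37.40 down [ 0.009  0.    -1.   ] w 0.0310 F [ 8.   2.4 -6.4] M [ 0.69 -2.91 -0.08] j [   2.   24.  -19.    0.  -47. -145.]
SHIFT tx 0.0016 ty -0.0032 tz -0.0011  TURN ax 0.40 ay 0.31 az -0.42  |d| 0.004
time_s: 2.9
tcp_pos: [0.5973, -0.1719, 0.0537]
eef_rot: [53.0, 89.5, 0.4]
contact_force: [8.8, 2.2, -7.7]
gripper_width: 0.0305
 t2.90 tcp [ 0.5973 -0.1719  0.0537] jaw 37.40 down [ 0.009  0.    -1.   ] w 0.0305 F [ 8.8  2.2 -7.7] M [ 0.65 -2.96 -0.11] j [   2.   24.  -19.    0.  -47. -145.]
SHIFT tx 0.0017 ty -0.0033 tz -0.0011  TURN ax 0.40 ay 0.32 az -0.43  |d| 0.004
```

Run:
```python
from h import *
from plant import viewer
ims=[]
for n in("scene","top"):
    c=viewer.capture(n); 
    a=c["pixels"][120:240,230:350] if n=="scene" else c["pixels"][120:240,240:360]
    ims.append(cv2.resize(a,(400,400),interpolation=cv2.INTER_CUBIC))
cv2.imwrite("pics/b2.png",np.hstack(ims))
```

```text
(no output)
```

View pics/b2.png

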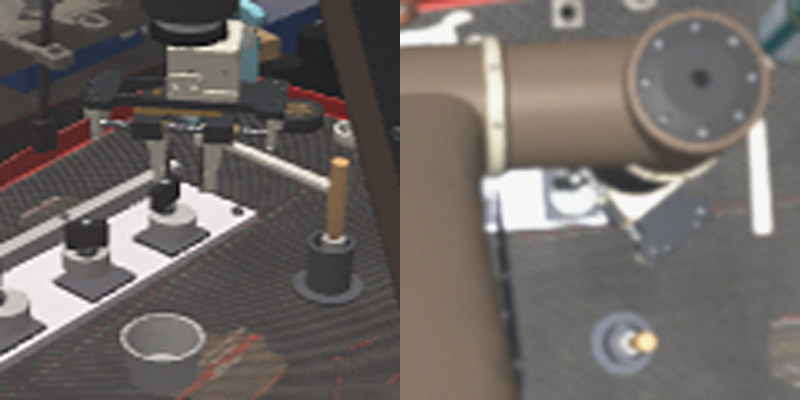

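Run:
```python
from h import *
for n,(u0,v0) in (("scene",(230,120)),("top",(240,120))):
    c=dict(np.load(n+"0.npz"))
    X=np.array([[.597,-.172,.054],[.594,-.173,.074],[.597+.012,-.172+.009,.054],[.597-.012,-.172-.009,.054],[.597,-.172,.15]])
    p,_=cv2.projectPoints(X,c["rvec"],c["tvec"],K(c),None); print(n,((p[:,0]-[u0,v0])*400/120).round(0).tolist())
```

```text
scene [[184.0, 186.0], [187.0, 169.0], [169.0, 185.0], [199.0, 187.0], [185.0, 99.0]]
top [[201.0, 176.0], [205.0, 176.0], [192.0, 165.0], [210.0, 188.0], [215.0, 160.0]]
```

```bash
python3 -m creep '[{"ax":0,"ay":0,"az":0,"tx":0,"ty":0,"tz":0,"fingers":0.045},{"ax":0,"ay":0,"az":0,"tx":-0.03,"ty":0,"tz":0,"fingers":0.045},{"ax":0,"ay":0,"az":0,"tx":-0.05,"ty":0,"tz":0,"fingers":0.045},{"ax":0,"ay":0,"az":0,"tx":-0.05,"ty":0,"tz":0,"fingers":0.045},{"ax":0,"ay":0,"az":0,"tx":-0.05,"ty":0,"tz":0,"fingers":0.045}]' 4
cat >> meas.py <<'E'
def report(c):
    W=cloud(c); p,nf,zm=track(W); ex,ey=yaw_frame(p); o=np.array([p[0],0])
    print("fence x0 %.4f yaw %.2f n%d z%.4f"%(p[0],np.degrees(np.arctan(-p[1])),nf,zm))
    P=W.reshape(-1,3); P=P[np.isfinite(P[:,0])]
    P=P[(abs(P[:,1])<.4)&(P[:,0]>.5)&(P[:,0]<.75)]
    tx=(P[:,:2]-o)@ex+.049; ty=(P[:,:2]-o)@ey
    fe=(P[:,2]>.030)&(P[:,2]<.038)&(abs(tx-.049)<.012)&(ty>-.35)&(ty<.4)
    print(" fence ty",ty[fe].min(),ty[fe].max())
    for i,g in enumerate((.09,-.027,-.138)):
        k=(P[:,2]>.066)&(P[:,2]<.08)&(abs(tx+.0258)<.04)&(abs(ty-g)<.04)
        if k.sum()<15: print(" knob",i+1,"not seen",k.sum()); continue
        q=np.c_[tx,ty][k]
        r=cv2.minAreaRect((q*1e3).astype(np.float32)); b=cv2.boxPoints(r)
        e=[b[1]-b[0],b[2]-b[1]]; d=e[int(np.argmax([np.hypot(*v) for v in e]))]; d=d*np.sign(d[0])
        m=(P[:,2]>.037)&(P[:,2]<.045)&(abs(tx-r[0][0]/1e3)<.045)&(abs(ty-r[0][1]/1e3)<.045)&(tx<.03)
        cc=cv2.minEnclosingCircle((np.c_[tx,ty][m]*1e3).astype(np.float32))
        ang=np.arctan2(d[1],d[0]); ax=np.array(r[0])/1e3
        print(" knob",i+1,"track",np.round(r[0],1),"size",np.round(r[1],1),"ang %.3f"%ang,"roller c",np.round(cc,1) if 0 else (np.round(cc[0],1),round(cc[1],1)),"axis from roller %.1f"%(cc[0][0]-9*np.sin(ang)),"world",(o+ex*(ax[0]-.049)+ey*ax[1]).round(4),"n",k.sum(),m.sum())
E
python3 - <<'E'
from meas import *
for n in("top","scene"): print(n); report(dict(np.load(n+"0.npz")))
E
```

```text
time_s: 3.5
tcp_pos: [0.5936, -0.1725, 0.1031]
eef_rot: [51.7, 89.8, -0.9]
contact_force: [-0.4, 0.2, -0.0]
gripper_width: 0.0448
top
fence x0 0.6598 yaw 2.89 n618 z0.0339
 fence ty -0.2380929635589643 0.23971909624646656
 knob 1 track [-23.9  89.8] size [13.3 41.3] ang -0.780 roller c (array([-30. ,  83.2]), 23.5) axis from roller -23.7 world [0.5824 0.086 ] n 52 82
 knob 2 track [-25.  -27.3] size [41.5 15.1] ang 0.914 roller c (array([-18.4, -33.4]), 23.5) axis from roller -25.6 world [ 0.5873 -0.031 ] n 52 76
 knob 3 track [ -25.6 -138.3] size [13.6 40.8] ang -0.995 roller c (array([ -33.9, -143.6]), 23.4) axis from roller -26.3 world [ 0.5923 -0.1419] n 52 80
scene
fence x0 0.6598 yaw 2.97 n515 z0.0337
 fence ty -0.2359229185881105 0.24425765189050283
 knob 1 track [-24.4  94.7] size [11.9 41.6] ang -0.727 roller c (array([-29.5,  88.1]), 25.5) axis from roller -23.5 world [0.5816 0.0908] n 46 94
 knob 2 track [-24.8 -22. ] size [37.4 16.3] ang 0.709 roller c (array([-21.5, -26.4]), 24.5) axis from roller -27.3 world [ 0.5873 -0.0258] n 52 52
 knob 3 track [ -25.2 -132.7] size [13.5 43.3] ang -1.017 roller c (array([ -33.9, -138.7]), 23.4) axis from roller -26.3 world [ 0.5927 -0.1364] n 34 70
```

```bash
python3 go.py .5925 -.140 .052 36.2
```

```text
t3.50 tcp [ 0.5936 -0.1725  0.1031] jaw 37.36 down [ 0.004 -0.    -1.   ] w 0.0448 F [-0.4  0.2 -0. ] M [-0.06  0.03 -0.02] j [   2.   21.  -16.    0.  -53. -145.]
SHIFT tx 0.0511 ty 0.0186 tz -0.0266  TURN ax 1.16 ay 0.14 az -0.18  |d| 0.061
```

```bash
python3 -m creep '[{"ax":1.2,"ay":0.15,"az":-0.2,"tx":0,"ty":0.0186,"tz":-0.0266,"fingers":0.045},{"ax":1.2,"ay":0.15,"az":-0.2,"tx":0.0,"ty":0.0186,"tz":-0.0266,"fingers":0.045},{"ax":1.2,"ay":0.15,"az":-0.2,"tx":0.03,"ty":0.0186,"tz":-0.0266,"fingers":0.045},{"ax":1.2,"ay":0.15,"az":-0.2,"tx":0.05,"ty":0.0186,"tz":-0.0266,"fingers":0.045},{"ax":1.2,"ay":0.15,"az":-0.2,"tx":0.05,"ty":0.0186,"tz":-0.0266,"fingers":0.024}]' 4; python3 go.py .5925 -.140 .052 36.2
python3 - <<'E'
from h import *
from plant import viewer
ims=[]
for n in("scene","top"):
    c=viewer.capture(n); 
    a=c["pixels"][120:240,230:350] if n=="scene" else c["pixels"][120:240,240:360]
    ims.append(cv2.resize(a,(400,400),interpolation=cv2.INTER_CUBIC))
cv2.imwrite("pics/b3.png",np.hstack(ims))
E
```

```text
time_s: 4.0
tcp_pos: [0.5889, -0.1399, 0.0479]
eef_rot: [-126.4, 89.4, 179.7]
contact_force: [-1.1, -0.1, 0.8]
gripper_width: 0.041
 t4.00 tcp [ 0.5889 -0.1399  0.0479] jaw 36.15 down [-0.01  0.   -1.  ] w 0.0410 F [-1.1 -0.1  0.8] M [-0.14  0.04 -0.03] j [   5.   24.  -20.   -0.  -47. -149.]
SHIFT tx -0.0042 ty 0.0028 tz 0.0022  TURN ax -0.05 ay -0.33 az 0.45  |d| 0.005
```

View pics/b3.png

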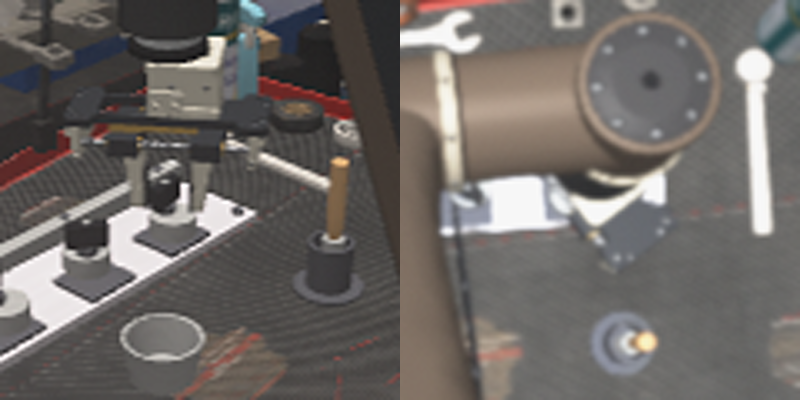

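```bash
python3 -m creep '[{"ax":0,"ay":0,"az":0,"tx":0,"ty":0,"tz":0,"fingers":0.024},{"ax":0,"ay":0,"az":0,"tx":0,"ty":0,"tz":0,"fingers":0.024}]' 4; python3 go.py .5925 -.140 .052 36.2
```

```text
time_s: 4.3
tcp_pos: [0.5927, -0.1395, 0.0519]
eef_rot: [-151.0, 89.9, 155.2]
contact_force: [3.5, 2.2, -1.6]
gripper_width: 0.0249
 t4.30 tcp [ 0.5927 -0.1395  0.0519] jaw 36.18 down [-0.001  0.    -1.   ] w 0.0249 F [ 3.5  2.2 -1.6] M [ 0.86 -1.12 -0.02] j [   5.   24.  -20.   -0.  -47. -149.]
SHIFT tx -0.0001 ty -0.0005 tz 0.0003  TURN ax -0.02 ay -0.05 az 0.03  |d| 0.001
```

```bash
python3 -m creep '[{"ax":0,"ay":0,"az":0,"tx":0,"ty":0.004,"tz":0,"fingers":0.026},{"ax":0,"ay":0,"az":0,"tx":0,"ty":0.005,"tz":0,"fingers":0.01},{"ax":0,"ay":0,"az":0,"tx":0,"ty":0.005,"tz":0,"fingers":0.01},{"ax":0,"ay":0,"az":0,"tx":0,"ty":0.005,"tz":0,"fingers":0.01},{"ax":0,"ay":0,"az":0,"tx":0,"ty":0.005,"tz":0,"fingers":0.01}]' 4; python3 go.py .5925 -.140 .052 36.2
```

```text
time_s: 4.8
tcp_pos: [0.5934, -0.1376, 0.0509]
eef_rot: [-119.6, 89.6, -173.4]
contact_force: [-5.4, -3.4, 4.8]
gripper_width: 0.0228
 t4.80 tcp [ 0.5934 -0.1376  0.0509] jaw 36.15 down [-0.008 -0.001 -1.   ] w 0.0228 F [-5.4 -3.4  4.8] M [-1.41  1.83 -0.05] j [   5.   24.  -20.    0.  -47. -149.]
SHIFT tx -0.0011 ty -0.0021 tz 0.0014  TURN ax -0.05 ay -0.22 az 0.38  |d| 0.003
```

```bash
python3 -m creep '[{"ax":0,"ay":0,"az":0,"tx":0,"ty":-0.003,"tz":0,"fingers":0.01},{"ax":0,"ay":0,"az":0,"tx":0,"ty":-0.003,"tz":0,"fingers":0.01},{"ax":0,"ay":0,"az":0,"tx":0,"ty":-0.003,"tz":0,"fingers":0.01}]' 4; python3 go.py .5925 -.140 .052 36.2;  python3 -m creep '[{"ax":0,"ay":0,"az":0,"tx":0,"ty":-0.003,"tz":0,"fingers":0.01},{"ax":0,"ay":0,"az":0,"tx":0,"ty":-0.003,"tz":0,"fingers":0.01},{"ax":0,"ay":0,"az":0,"tx":0,"ty":-0.003,"tz":0,"fingers":0.01}]' 15; python3 go.py .5925 -.140 .052 36.2
```

```text
time_s: 5.1
tcp_pos: [0.5933, -0.1381, 0.0509]
eef_rot: [-131.3, 89.8, 174.9]
contact_force: [-0.5, 3.9, 1.3]
gripper_width: 0.0231
 t5.10 tcp [ 0.5933 -0.1381  0.0509] jaw 36.19 down [-0.003  0.    -1.   ] w 0.0231 F [-0.5  3.9  1.3] M [ 1.17 -0.1  -0.06] j [   5.   24.  -20.   -0.  -47. -149.]
SHIFT tx -0.0011 ty -0.0018 tz 0.0010  TURN ax -0.01 ay -0.13 az 0.14  |d| 0.002
time_s: 5.4
tcp_pos: [0.5928, -0.1384, 0.051]
eef_rot: [138.8, 89.9, 85.0]
contact_force: [4.4, 10.7, -0.0]
gripper_width: 0.0162
 t5.40 tcp [ 0.5928 -0.1384  0.051 ] jaw 36.21 down [ 0.     0.002 -1.   ] w 0.0162 F [ 4.4 10.7 -0. ] M [ 3.94 -1.71 -0.1 ] j [   5.   24.  -20.   -0.  -46. -149.]
SHIFT tx -0.0010 ty -0.0012 tz 0.0011  TURN ax 0.01 ay -0.08 az -0.07  |d| 0.002
```

```bash
python3 -m creep '[{"ax":0,"ay":0,"az":0,"tx":0,"ty":0.003,"tz":-0.002,"fingers":0.01},{"ax":0,"ay":0,"az":0,"tx":0,"ty":0.003,"tz":-0.002,"fingers":0.01},{"ax":0,"ay":0,"az":0,"tx":0,"ty":0.003,"tz":-0.002,"fingers":0.01}]' 25; python3 go.py .5925 -.140 .052 36.2
```

```text
time_s: 5.7
tcp_pos: [0.5925, -0.1378, 0.051]
eef_rot: [-102.5, 89.8, -156.3]
contact_force: [3.6, -5.4, -0.0]
gripper_width: 0.0143
 t5.70 tcp [ 0.5925 -0.1378  0.051 ] jaw 36.20 down [-0.003 -0.001 -1.   ] w 0.0143 F [ 3.6 -5.4 -0. ] M [-1.55 -1.19 -0.08] j [   5.   24.  -20.    0.  -46. -149.]
SHIFT tx -0.0010 ty -0.0013 tz 0.0017  TURN ax 0.00 ay -0.04 az 0.18  |d| 0.002
```

```bash
python3 -m creep '[{"ax":-7,"ay":0,"az":0,"tx":0,"ty":0,"tz":0.001,"fingers":0.01},{"ax":-14,"ay":0,"az":0,"tx":0,"ty":0,"tz":0.001,"fingers":0.01},{"ax":-20,"ay":0,"az":0,"tx":0,"ty":0,"tz":0.001,"fingers":0.01},{"ax":-20,"ay":0,"az":0,"tx":0,"ty":0,"tz":0.001,"fingers":0.01}]' 20; python3 go.py .5925 -.138 .051 93.9
```

```text
time_s: 6.1
tcp_pos: [0.5921, -0.1384, 0.051]
eef_rot: [-136.5, 89.7, -170.2]
contact_force: [-0.7, -3.2, 5.3]
gripper_width: 0.0139
 t6.10 tcp [ 0.5921 -0.1384  0.051 ] jaw 56.26 down [-0.005 -0.001 -1.   ] w 0.0139 F [-0.7 -3.2  5.3] M [-1.11  0.31 -0.13] j [   5.   24.  -20.    0.  -47. -129.]
SHIFT tx 0.0000 ty 0.0005 tz 0.0002  TURN ax -37.64 ay -0.25 az 0.11  |d| 0.001
```

```bash
python3 -m creep '[{"ax":-8,"ay":0,"az":0,"tx":0,"ty":0,"tz":0,"fingers":0.01},{"ax":-16,"ay":0,"az":0,"tx":0,"ty":0,"tz":0,"fingers":0.01},{"ax":-24,"ay":0,"az":0,"tx":0,"ty":0,"tz":0,"fingers":0.01},{"ax":-32,"ay":0,"az":0,"tx":0,"ty":0,"tz":0,"fingers":0.01},{"ax":-37.6,"ay":0,"az":0,"tx":0,"ty":0,"tz":0,"fingers":0.01}]' 20; python3 -m creep '[{"ax":0,"ay":0,"az":0,"tx":0,"ty":0,"tz":0,"fingers":0.01},{"ax":0,"ay":0,"az":0,"tx":0,"ty":0,"tz":0,"fingers":0.01}]' 20; python3 go.py .5925 -.138 .051 93.9
```

```text
time_s: 6.6
tcp_pos: [0.5917, -0.1394, 0.051]
eef_rot: [-164.1, 89.7, -160.2]
contact_force: [-1.3, -10.1, 5.2]
gripper_width: 0.0141
time_s: 6.8
tcp_pos: [0.5918, -0.1395, 0.051]
eef_rot: [-163.1, 89.7, -159.5]
contact_force: [-1.0, -9.4, 4.1]
gripper_width: 0.0135
 t6.80 tcp [ 0.5918 -0.1395  0.051 ] jaw 93.58 down [-0.005 -0.002 -1.   ] w 0.0135 F [-1.  -9.4  4.1] M [-3.3   0.26 -0.03] j [  5.  24. -20.   0. -47. -92.]
SHIFT tx -0.0000 ty 0.0014 tz 0.0008  TURN ax -0.32 ay -0.30 az 0.09  |d| 0.002
```

```bash
python3 -m creep '[{"ax":-0.3,"ay":0,"az":0,"tx":0,"ty":-0.0015,"tz":0,"fingers":0.01},{"ax":-0.3,"ay":0,"az":0,"tx":0,"ty":-0.0015,"tz":0,"fingers":0.01},{"ax":-0.3,"ay":0,"az":0,"tx":0,"ty":-0.0015,"tz":0,"fingers":0.01}]' 20; python3 go.py .5925 -.138 .051 93.9
```

```text
time_s: 7.1
tcp_pos: [0.5919, -0.1396, 0.051]
eef_rot: [-178.6, 89.7, -174.7]
contact_force: [-2.5, -1.8, 6.5]
gripper_width: 0.0141
 t7.10 tcp [ 0.5919 -0.1396  0.051 ] jaw 93.86 down [-0.005 -0.    -1.   ] w 0.0141 F [-2.5 -1.8  6.5] M [-0.51  0.81 -0.1 ] j [  5.  24. -20.   0. -47. -91.]
SHIFT tx 0.0000 ty 0.0016 tz 0.0007  TURN ax -0.04 ay -0.29 az 0.01  |d| 0.002
```

```bash
python3 -m creep '[{"ax":0,"ay":0,"az":0,"tx":0,"ty":0,"tz":0,"fingers":0.045},{"ax":0,"ay":0,"az":0,"tx":0,"ty":0,"tz":0,"fingers":0.045},{"ax":0,"ay":0,"az":0,"tx":-0.04,"ty":0,"tz":0,"fingers":0.045},{"ax":-6,"ay":0,"az":0,"tx":-0.06,"ty":0.02,"tz":0,"fingers":0.045},{"ax":-14,"ay":0,"az":0,"tx":-0.06,"ty":0.06,"tz":0,"fingers":0.045}]' 20; python3 go.py .588 -.029 .105 144.6
```

```text
time_s: 7.6
tcp_pos: [0.5902, -0.0802, 0.1135]
eef_rot: [-14.5, 90.0, 3.6]
contact_force: [0.9, 0.7, 0.1]
gripper_width: 0.0437
 t7.60 tcp [ 0.5902 -0.0802  0.1135] jaw 108.10 down [ 0.  0. -1.] w 0.0437 F [0.9 0.7 0.1] M [ 0.08 -0.11  0.01] j [ 11.  19. -18.   0. -53. -83.]
SHIFT tx 0.0085 ty 0.0494 tz 0.0138  TURN ax -36.50 ay 0.02 az 0.01  |d| 0.052
```

```bash
python3 -m creep '[{"ax":-8,"ay":0,"az":0,"tx":0,"ty":0.025,"tz":0.007,"fingers":0.045},{"ax":-16,"ay":0,"az":0,"tx":0,"ty":0.0494,"tz":0.0138,"fingers":0.045},{"ax":-24,"ay":0,"az":0,"tx":0,"ty":0.0494,"tz":0.0138,"fingers":0.045},{"ax":-32,"ay":0,"az":0,"tx":0,"ty":0.0494,"tz":0.0138,"fingers":0.045},{"ax":-36.5,"ay":0,"az":0,"tx":0,"ty":0.0494,"tz":0.0138,"fingers":0.045}]' 20;python3 -m creep '[{"ax":0,"ay":0,"az":0,"tx":0,"ty":0,"tz":0,"fingers":0.045},{"ax":0,"ay":0,"az":0,"tx":0,"ty":0,"tz":0,"fingers":0.045}]'; python3 go.py .588 -.029 .052 144.6
python3 - <<'E'
from h import *
from meas import report
from plant import viewer
ims=[]
for n in("scene","top"):
    c=viewer.capture(n); 
    if n=="scene": report(c)
    a=c["pixels"][120:240,200:320] if n=="scene" else c["pixels"][120:240,220:340]
    ims.append(cv2.resize(a,(400,400),interpolation=cv2.INTER_CUBIC))
cv2.imwrite("pics/b4.png",np.hstack(ims))
E
```

```text
time_s: 8.1
tcp_pos: [0.5858, -0.0276, 0.1102]
eef_rot: [124.9, 89.7, 179.7]
contact_force: [0.5, 0.0, 0.3]
gripper_width: 0.045
time_s: 8.3
tcp_pos: [0.5859, -0.0281, 0.1103]
eef_rot: [125.8, 89.7, -179.9]
contact_force: [0.8, -0.7, 0.7]
gripper_width: 0.0451
 t8.30 tcp [ 0.5859 -0.0281  0.1103] jaw 144.39 down [-0.005 -0.    -1.   ] w 0.0451 F [ 0.8 -0.7  0.7] M [0.04 0.09 0.04] j [ 16.  18. -19.  -0. -53. -52.]
SHIFT tx 0.0583 ty -0.0025 tz 0.0006  TURN ax -0.21 ay -0.16 az -0.23  |d| 0.058
fence x0 0.6594 yaw 2.96 n487 z0.0338
 fence ty -0.23391529521836374 0.2429162668931978
 knob 1 track [-23.6  94.5] size [11.9 39.9] ang -0.735 roller c (array([-28.3,  86.2]), 25.2) axis from roller -22.3 world [0.582  0.0906] n 45 90
 knob 2 track [-25.3 -20.9] size [37.2 16.8] ang 0.723 roller c (array([-18.3, -27.1]), 23.2) axis from roller -24.2 world [ 0.5863 -0.0248] n 52 52
 knob 3 track [ -22.9 -135. ] size [17.5 45.3] ang -0.043 roller c (array([ -27.4, -141.1]), 25.3) axis from roller -27.0 world [ 0.5946 -0.1386] n 41 51
```

View pics/b4.png

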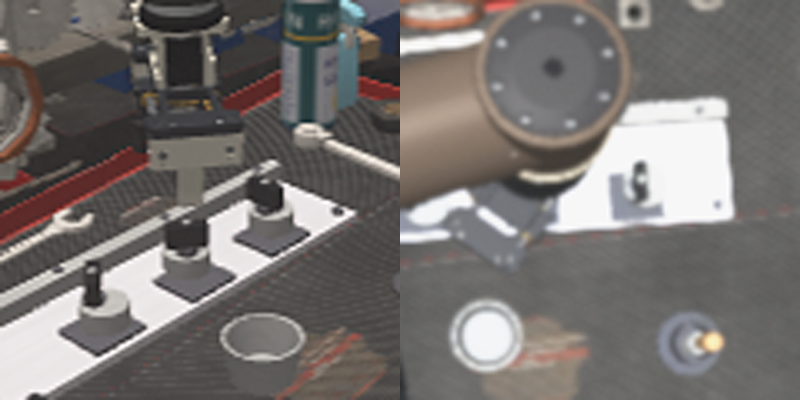

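```bash
python3 -m creep '[{"ax":0,"ay":0,"az":0,"tx":0.03,"ty":-0.002,"tz":0,"fingers":0.045},{"ax":0,"ay":0,"az":0,"tx":0.058,"ty":-0.002,"tz":0,"fingers":0.045},{"ax":0,"ay":0,"az":0,"tx":0.058,"ty":-0.002,"tz":0,"fingers":0.03},{"ax":0,"ay":0,"az":0,"tx":0.058,"ty":-0.002,"tz":0,"fingers":0.02},{"ax":0,"ay":0,"az":0,"tx":0.058,"ty":-0.002,"tz":0,"fingers":0.01}]' 4;python3 -m creep '[{"ax":0,"ay":0,"az":0,"tx":0,"ty":0,"tz":0,"fingers":0.01},{"ax":0,"ay":0,"az":0,"tx":0,"ty":0,"tz":0,"fingers":0.01}]'; python3 go.py .588 -.029 .052 144.6
```

```text
time_s: 8.9
tcp_pos: [0.5885, -0.0292, 0.054]
eef_rot: [122.5, 89.9, 177.0]
contact_force: [1.0, -0.1, 0.6]
gripper_width: 0.0267
time_s: 9.1
tcp_pos: [0.5878, -0.0289, 0.0538]
eef_rot: [110.3, 89.8, 164.9]
contact_force: [-0.8, 2.4, 4.7]
gripper_width: 0.0139
 t9.10 tcp [ 0.5878 -0.0289  0.0538] jaw 144.56 down [-0.003  0.001 -1.   ] w 0.0139 F [-0.8  2.4  4.7] M [ 0.84  0.57 -0.07] j [ 16.  22. -22.  -0. -46. -52.]
SHIFT tx 0.0018 ty -0.0002 tz -0.0000  TURN ax -0.04 ay -0.06 az -0.16  |d| 0.002
```

```bash
python3 -m creep '[{"ax":0,"ay":0,"az":0,"tx":0,"ty":0,"tz":0,"fingers":0.01},{"ax":7,"ay":0,"az":0,"tx":0,"ty":0,"tz":0,"fingers":0.01},{"ax":14,"ay":0,"az":0,"tx":0,"ty":0,"tz":0,"fingers":0.01},{"ax":20,"ay":0,"az":0,"tx":0,"ty":0,"tz":0,"fingers":0.01},{"ax":20,"ay":0,"az":0,"tx":0,"ty":0,"tz":0,"fingers":0.01}]' 20; python3 go.py .588 -.029 .0535 89.4
```

```text
time_s: 9.6
tcp_pos: [0.5877, -0.0287, 0.0538]
eef_rot: [134.0, 89.8, 168.4]
contact_force: [-3.9, 3.3, 6.5]
gripper_width: 0.014
 t9.60 tcp [ 0.5877 -0.0287  0.0538] jaw 124.38 down [-0.003  0.001 -1.   ] w 0.0140 F [-3.9  3.3  6.5] M [ 1.38  1.25 -0.1 ] j [ 16.  22. -22.  -0. -46. -72.]
SHIFT tx 0.0003 ty -0.0004 tz 0.0001  TURN ax 34.98 ay -0.17 az -0.09  |d| 0.001
```

```bash
python3 -m creep '[{"ax":8,"ay":0,"az":0,"tx":0,"ty":0.001,"tz":0,"fingers":0.01},{"ax":16,"ay":0,"az":0,"tx":0,"ty":0.001,"tz":0,"fingers":0.01},{"ax":24,"ay":0,"az":0,"tx":0,"ty":0.001,"tz":0,"fingers":0.01},{"ax":32,"ay":0,"az":0,"tx":0,"ty":0.001,"tz":0,"fingers":0.01},{"ax":35,"ay":0,"az":0,"tx":0,"ty":0.001,"tz":0,"fingers":0.01}]' 20;  python3 -m creep '[{"ax":0,"ay":0,"az":0,"tx":0,"ty":0,"tz":0,"fingers":0.01},{"ax":0,"ay":0,"az":0,"tx":0,"ty":0,"tz":0,"fingers":0.01}]' 20; python3 go.py .588 -.029 .0535 89.4
```

```text
time_s: 10.1
tcp_pos: [0.5876, -0.0284, 0.0538]
eef_rot: [176.3, 89.9, 175.6]
contact_force: [-1.1, 1.1, 5.7]
gripper_width: 0.014
time_s: 10.3
tcp_pos: [0.5876, -0.0284, 0.0538]
eef_rot: [174.5, 89.9, 174.1]
contact_force: [-2.1, 1.1, 5.3]
gripper_width: 0.0138
 t10.30 tcp [ 0.5876 -0.0284  0.0538] jaw 89.57 down [-0.002  0.    -1.   ] w 0.0138 F [-2.1  1.1  5.3] M [ 0.35  0.49 -0.17] j [  16.   22.  -22.   -0.  -46. -107.]
SHIFT tx 0.0003 ty -0.0006 tz 0.0004  TURN ax 0.17 ay -0.14 az -0.01  |d| 0.001
```

```bash
python3 -m creep '[{"ax":0,"ay":0,"az":0,"tx":0,"ty":0,"tz":0,"fingers":0.045},{"ax":0,"ay":0,"az":0,"tx":0,"ty":0,"tz":0,"fingers":0.045},{"ax":0,"ay":0,"az":0,"tx":-0.04,"ty":0,"tz":0,"fingers":0.045},{"ax":8,"ay":0,"az":0,"tx":-0.055,"ty":0.02,"tz":0,"fingers":0.045},{"ax":16,"ay":0,"az":0,"tx":-0.055,"ty":0.06,"tz":0,"fingers":0.045}]' 20; python3 go.py .583 .088 .11 47.9
```

```text
time_s: 10.8
tcp_pos: [0.5892, 0.0308, 0.1104]
eef_rot: [106.7, 89.9, 89.8]
contact_force: [1.1, -0.6, -1.5]
gripper_width: 0.0437
 t10.80 tcp [0.5892 0.0308 0.1104] jaw 73.12 down [ 0.     0.001 -1.   ] w 0.0437 F [ 1.1 -0.6 -1.5] M [ 0.08 -0.16  0.05] j [  22.   18.  -19.   -0.  -53. -129.]
SHIFT tx 0.0005 ty 0.0529 tz -0.0225  TURN ax 25.22 ay -0.03 az -0.05  |d| 0.057
```

```bash
python3 -m creep '[{"ax":8,"ay":0,"az":0,"tx":0,"ty":0.03,"tz":-0.013,"fingers":0.045},{"ax":16,"ay":0,"az":0,"tx":0,"ty":0.053,"tz":-0.0225,"fingers":0.045},{"ax":24,"ay":0,"az":0,"tx":0,"ty":0.053,"tz":-0.0225,"fingers":0.045},{"ax":25.2,"ay":0,"az":0,"tx":0,"ty":0.053,"tz":-0.0225,"fingers":0.045},{"ax":25.2,"ay":0,"az":0,"tx":0,"ty":0.053,"tz":-0.0225,"fingers":0.045}]' 20;python3 go.py .583 .088 .053 47.9
python3 - <<'E'
from h import *
from meas import report
from plant import viewer
c=viewer.capture("scene"); report(c)
E
```

```text
time_s: 11.3
tcp_pos: [0.5809, 0.0886, 0.1075]
eef_rot: [-137.1, 89.7, -178.6]
contact_force: [-0.2, -0.5, 0.5]
gripper_width: 0.0448
 t11.30 tcp [0.5809 0.0886 0.1075] jaw 48.54 down [-0.005 -0.    -1.   ] w 0.0448 F [-0.2 -0.5  0.5] M [-0.1  -0.04  0.01] j [  28.   18.  -19.   -0.  -53. -159.]
SHIFT tx 0.0545 ty 0.0011 tz 0.0022  TURN ax 0.64 ay -0.19 az 0.18  |d| 0.055
fence x0 0.6598 yaw 3.00 n474 z0.0338
 fence ty -0.23601913680315842 0.24380052646763734
 knob 1 track [-24.6  95.1] size [12.  42.2] ang -0.735 roller c (array([-30.4,  87.3]), 26.5) axis from roller -24.3 world [0.5813 0.0912] n 47 94
 knob 2 track [-25.2 -21.9] size [14.1 44.3] ang -0.110 roller c (array([-26.2, -31.8]), 25.2) axis from roller -25.2 world [ 0.5869 -0.0257] n 48 62
 knob 3 track [ -25.3 -134.8] size [16.9 44.4] ang -0.079 roller c (array([ -28. , -141.6]), 25.9) axis from roller -27.3 world [ 0.5927 -0.1385] n 44 50
```

```bash
python3 -m creep '[{"ax":0.6,"ay":0,"az":0,"tx":0.03,"ty":0.001,"tz":0.002,"fingers":0.045},{"ax":0.6,"ay":0,"az":0,"tx":0.055,"ty":0.001,"tz":0.002,"fingers":0.045},{"ax":0.6,"ay":0,"az":0,"tx":0.055,"ty":0.001,"tz":0.002,"fingers":0.03},{"ax":0.6,"ay":0,"az":0,"tx":0.055,"ty":0.001,"tz":0.002,"fingers":0.02},{"ax":0.6,"ay":0,"az":0,"tx":0.055,"ty":0.001,"tz":0.002,"fingers":0.01}]' 4;python3 -m creep '[{"ax":0,"ay":0,"az":0,"tx":0,"ty":0,"tz":0,"fingers":0.01},{"ax":0,"ay":0,"az":0,"tx":0,"ty":0,"tz":0,"fingers":0.01}]'; python3 go.py .583 .088 .053 47.9
```

```text
time_s: 11.85
tcp_pos: [0.5839, 0.0882, 0.054]
eef_rot: [-149.5, 89.9, 168.3]
contact_force: [0.6, -0.3, 0.1]
gripper_width: 0.0266
time_s: 12.05
tcp_pos: [0.584, 0.0888, 0.0539]
eef_rot: [-179.3, 89.9, 138.5]
contact_force: [0.8, 0.7, 2.7]
gripper_width: 0.0143
 t12.05 tcp [0.584  0.0888 0.0539] jaw 47.81 down [-0.002  0.001 -1.   ] w 0.0143 F [0.8 0.7 2.7] M [ 0.25 -0.19 -0.01] j [  28.   22.  -22.   -0.  -46. -160.]
SHIFT tx 0.0009 ty -0.0013 tz -0.0002  TURN ax -0.09 ay -0.12 az 0.00  |d| 0.002
```

```bash
python3 -m creep '[{"ax":0,"ay":0,"az":0,"tx":0,"ty":0,"tz":0,"fingers":0.01},{"ax":-8,"ay":0,"az":0,"tx":0,"ty":0,"tz":0,"fingers":0.01},{"ax":-16,"ay":0,"az":0,"tx":0,"ty":0,"tz":0,"fingers":0.01},{"ax":-24,"ay":0,"az":0,"tx":0,"ty":0,"tz":0,"fingers":0.01},{"ax":-32,"ay":0,"az":0,"tx":0,"ty":0,"tz":0,"fingers":0.01}]' 20; python3 -m creep '[{"ax":-0.6,"ay":0,"az":0,"tx":0,"ty":0,"tz":0,"fingers":0.01},{"ax":-0.6,"ay":0,"az":0,"tx":0,"ty":0,"tz":0,"fingers":0.01}]' 20; python3 go.py .583 .088 .053 80.4
```

```text
time_s: 12.55
tcp_pos: [0.584, 0.0887, 0.0539]
eef_rot: [161.8, 89.9, 151.9]
contact_force: [0.5, 1.9, 6.0]
gripper_width: 0.014
time_s: 12.75
tcp_pos: [0.584, 0.0888, 0.0539]
eef_rot: [164.5, 89.9, 155.0]
contact_force: [0.2, 2.2, 5.9]
gripper_width: 0.0139
 t12.75 tcp [0.584  0.0888 0.0539] jaw 80.47 down [-0.002  0.001 -1.   ] w 0.0139 F [0.2 2.2 5.9] M [ 0.51 -0.18  0.12] j [  28.   22.  -22.   -0.  -46. -127.]
SHIFT tx 0.0009 ty -0.0009 tz -0.0009  TURN ax 0.07 ay -0.11 az -0.03  |d| 0.002
```

```bash
python3 -m creep '[{"ax":0,"ay":0,"az":0,"tx":0,"ty":0,"tz":0,"fingers":0.06},{"ax":0,"ay":0,"az":0,"tx":0,"ty":0,"tz":0,"fingers":0.06},{"ax":0,"ay":0,"az":0,"tx":-0.05,"ty":0,"tz":0,"fingers":0.06},{"ax":0,"ay":0,"az":0,"tx":-0.1,"ty":0,"tz":0,"fingers":0.06},{"ax":0,"ay":0,"az":0,"tx":-0.1,"ty":-0.03,"tz":0,"fingers":0.06}]' 20
cat > gm.py <<'E'
from h import *
from plant import viewer
def gauge(c,x0=.38,x1=.55,y0=.13,y1=.38,zb=.0):
    W=cloud(c)
    b=(W[...,0]>x0)&(W[...,0]<x1)&(W[...,1]>y0)&(W[...,1]<y1)
    for nm,lo,hi in(("body",.018,.036),("grip",.075,.105)):
        q=W[b&(W[...,2]>lo+zb)&(W[...,2]<hi+zb)]
        if len(q)<10: print(nm,"none",len(q)); continue
        r=cv2.minAreaRect((q[:,:2]*1000).astype(np.float32)); print(nm,len(q),np.round(r[0],1),np.round(r[1],1),round(r[2],1),"zmax",q[:,2].max().round(4))
if __name__=="__main__":
    for n in("top","scene"):
        c=viewer.capture(n); print(n); gauge(c)
        cv2.imwrite(f"pics/g_{n}.png",cv2.resize(c["pixels"][100:300,100:360],None,fx=3,fy=3))
E
python3 gm.py; python3 go.py .447 .2545 .15 97.4
```

```text
time_s: 13.25
tcp_pos: [0.5828, 0.0611, 0.1595]
eef_rot: [31.8, 89.6, 22.4]
contact_force: [1.0, -1.1, 0.3]
gripper_width: 0.0484
top
body 145 [488.  240.6] [117.9  60.9] 3.1 zmax 0.0344
grip 17 [450.1 242.2] [17.7  9.2] 33.0 zmax 0.0932
scene
body 412 [481.7 262.6] [111.7  93.1] 8.4 zmax 0.0354
grip 110 [446.4 257.2] [16.7 31. ] 4.6 zmax 0.0943
 t13.35 tcp [0.578  0.057  0.1542] jaw 80.30 down [-0.003  0.001 -1.   ] w 0.0560 F [ 0.7 -1.2 -0.6] M [ 0.02  0.02 -0.  ] j [  25.   15.  -17.   -0.  -58. -124.]
SHIFT tx 0.0048 ty 0.1726 tz -0.1623  TURN ax -17.10 ay -0.16 az -0.05  |d| 0.237
```

View pics/g_scene.png

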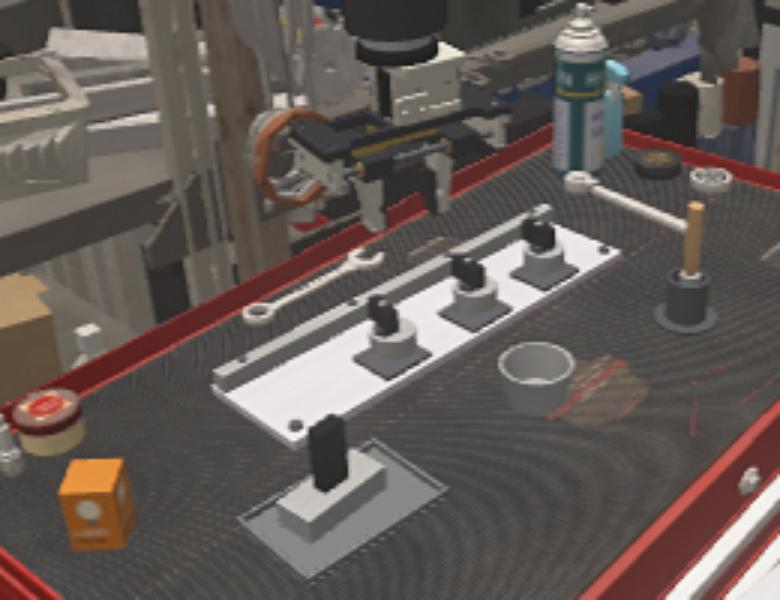

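```bash
python3 -m creep '[{"ax":-4,"ay":0,"az":0,"tx":0,"ty":0.035,"tz":-0.033,"fingers":0.06},{"ax":-8,"ay":0,"az":0,"tx":0,"ty":0.07,"tz":-0.066,"fingers":0.06},{"ax":-12,"ay":0,"az":0,"tx":0,"ty":0.105,"tz":-0.099,"fingers":0.06},{"ax":-17,"ay":0,"az":0,"tx":0,"ty":0.14,"tz":-0.132,"fingers":0.06},{"ax":-17,"ay":0,"az":0,"tx":0,"ty":0.173,"tz":-0.162,"fingers":0.06}]' 20; python3 -m creep '[{"ax":0,"ay":0,"az":0,"tx":0,"ty":0,"tz":0,"fingers":0.06},{"ax":0,"ay":0,"az":0,"tx":0,"ty":0,"tz":0,"fingers":0.06},{"ax":0,"ay":0,"az":0,"tx":0,"ty":0,"tz":0,"fingers":0.06}]' 20;python3 gm.py; python3 go.py .4475 .2555 .060 97.4
```

```text
time_s: 13.85
tcp_pos: [0.4457, 0.2573, 0.1528]
eef_rot: [-179.8, 89.7, -172.3]
contact_force: [1.5, 0.3, -0.3]
gripper_width: 0.0603
time_s: 14.15
tcp_pos: [0.4474, 0.2557, 0.1528]
eef_rot: [-178.5, 89.7, -171.1]
contact_force: [0.0, -0.3, 0.2]
gripper_width: 0.0602
top
body none 2
grip none 0
scene
body 420 [485.3 259.8] [125.   91.1] 2.8 zmax 0.036
grip 113 [447.3 257.8] [16.3 30.8] 9.3 zmax 0.094
 t14.25 tcp [0.4478 0.2552 0.1529] jaw 97.28 down [-0.005 -0.001 -1.   ] w 0.0600 F [ 0.5  0.7 -0.2] M [-0.   -0.06  0.02] j [  51.    9.  -25.   -0.  -56. -134.]
SHIFT tx 0.0929 ty 0.0003 tz 0.0002  TURN ax -0.12 ay -0.28 az -0.00  |d| 0.093
```

```bash
python3 -m creep '[{"ax":0,"ay":0,"az":0,"tx":0.04,"ty":0,"tz":0,"fingers":0.06},{"ax":0,"ay":0,"az":0,"tx":0.075,"ty":0,"tz":0,"fingers":0.06},{"ax":0,"ay":0,"az":0,"tx":0.093,"ty":0,"tz":0,"fingers":0.06},{"ax":0,"ay":0,"az":0,"tx":0.093,"ty":0,"tz":0,"fingers":0.04},{"ax":0,"ay":0,"az":0,"tx":0.093,"ty":0,"tz":0,"fingers":0.02}]' 8; python3 -m creep '[{"ax":0,"ay":0,"az":0,"tx":0,"ty":0,"tz":0,"fingers":0.02},{"ax":0,"ay":0,"az":0,"tx":0,"ty":0,"tz":0,"fingers":0.02},{"ax":0,"ay":0,"az":0,"tx":0,"ty":0,"tz":0,"fingers":0.02}]' 25; python3 go.py .4475 .2555 .060 97.4
```

```text
time_s: 14.75
tcp_pos: [0.4478, 0.2556, 0.0605]
eef_rot: [-179.1, 89.7, -171.8]
contact_force: [0.3, -0.7, 0.9]
gripper_width: 0.0492
time_s: 15.05
tcp_pos: [0.4477, 0.2565, 0.0613]
eef_rot: [149.9, 89.8, 157.2]
contact_force: [-0.3, -1.2, 4.7]
gripper_width: 0.0299
 t15.05 tcp [0.4477 0.2565 0.0613] jaw 97.38 down [-0.003  0.001 -1.   ] w 0.0299 F [-0.3 -1.2  4.7] M [-0.55  0.01 -0.04] j [  51.   16.  -31.   -0.  -43. -134.]
SHIFT tx 0.0013 ty -0.0010 tz -0.0003  TURN ax -0.02 ay -0.16 az -0.09  |d| 0.002
```

```bash
python3 -m creep '[{"ax":0,"ay":0,"az":0,"tx":-0.04,"ty":0,"tz":0,"fingers":0.02},{"ax":0,"ay":0,"az":0,"tx":-0.08,"ty":0,"tz":0,"fingers":0.02},{"ax":0,"ay":0,"az":0,"tx":-0.08,"ty":0,"tz":0,"fingers":0.02},{"ax":0,"ay":0,"az":0,"tx":-0.08,"ty":0,"tz":0,"fingers":0.02}]' 30;  python3 go.py .6212 .166 .14 92.95
```

```text
time_s: 15.45
tcp_pos: [0.4472, 0.2564, 0.1407]
eef_rot: [146.2, 89.8, 153.5]
contact_force: [-1.0, -1.2, -6.1]
gripper_width: 0.0296
 t15.45 tcp [0.4472 0.2564 0.1407] jaw 97.36 down [-0.004  0.002 -1.   ] w 0.0296 F [-1.  -1.2 -6.1] M [-0.09  0.11  0.03] j [  51.   10.  -26.   -0.  -54. -134.]
SHIFT tx -0.0001 ty -0.1120 tz 0.1610  TURN ax 4.41 ay -0.21 az -0.13  |d| 0.196
```

```bash
python3 -m creep '[{"ax":1,"ay":-0.2,"az":-0.1,"tx":0,"ty":-0.022,"tz":0.033,"fingers":0.02},{"ax":2,"ay":-0.2,"az":-0.1,"tx":0,"ty":-0.045,"tz":0.066,"fingers":0.02},{"ax":3,"ay":-0.2,"az":-0.1,"tx":0,"ty":-0.068,"tz":0.098,"fingers":0.02},{"ax":4.4,"ay":-0.2,"az":-0.1,"tx":0,"ty":-0.09,"tz":0.13,"fingers":0.02},{"ax":4.4,"ay":-0.2,"az":-0.1,"tx":0,"ty":-0.112,"tz":0.161,"fingers":0.02}]' 30; python3 -m creep '[{"ax":0,"ay":0,"az":0,"tx":0,"ty":0,"tz":0,"fingers":0.02},{"ax":0,"ay":0,"az":0,"tx":0,"ty":0,"tz":0,"fingers":0.02},{"ax":0,"ay":0,"az":0,"tx":0,"ty":0,"tz":0,"fingers":0.02}]' 30; python3 go.py .6212 .166 .072 92.95;  python3 - <<'E'
from h import *
from meas import report
from plant import viewer
for n in("scene","top"):
    c=viewer.capture(n);report(c)
    cv2.imwrite(f"pics/c_{n}.png",cv2.resize(c["pixels"][100:300,100:360],None,fx=3,fy=3))
    if n=="top": np.savez("top_set.npz",**c)
E
```

```text
time_s: 15.95
tcp_pos: [0.6214, 0.1644, 0.1367]
eef_rot: [-151.3, 89.7, -148.4]
contact_force: [0.3, 1.8, -5.0]
gripper_width: 0.0297
time_s: 16.25
tcp_pos: [0.6201, 0.1655, 0.1376]
eef_rot: [-149.2, 89.7, -146.3]
contact_force: [-0.8, -0.0, -4.6]
gripper_width: 0.0298
 t16.25 tcp [0.6201 0.1655 0.1376] jaw 92.96 down [-0.004 -0.003 -1.   ] w 0.0298 F [-0.8 -0.  -4.6] M [ 0.05 -0.02  0.  ] j [  32.   21.  -10.    0.  -59. -119.]
SHIFT tx 0.0656 ty 0.0006 tz 0.0014  TURN ax 0.01 ay -0.23 az 0.13  |d| 0.066
fence x0 0.6599 yaw 3.09 n487 z0.0338
 fence ty -0.23781995129984795 0.24291513833787365
 knob 1 track [-21.8 109.4] size [45.8 42.3] ang 1.429 roller c (array([-25.7,  86.5]), 23.6) axis from roller -34.6 world [0.5833 0.1054] n 55 73
 knob 2 track [-24.7 -21.3] size [14.5 41.9] ang -0.086 roller c (array([-27.1, -30.9]), 24.5) axis from roller -26.3 world [ 0.5875 -0.0253] n 51 62
 knob 3 track [ -25.8 -131.6] size [40.2 15.7] ang 0.049 roller c (array([ -26. , -142.2]), 25.8) axis from roller -26.4 world [ 0.5923 -0.1354] n 48 54
fence x0 0.6598 yaw 2.84 n412 z0.0340
 fence ty -0.2377569153729955 0.07865956831343489
 knob 1 track [-24.1  89.8] size [13.6 38.9] ang -0.218 roller c (array([-26.2,  80.3]), 23.5) axis from roller -24.2 world [0.5824 0.086 ] n 51 81
 knob 2 track [-24.9 -26.9] size [10.3 38.8] ang -0.070 roller c (array([-25.9, -36.3]), 23.6) axis from roller -25.3 world [ 0.5874 -0.0305] n 48 84
 knob 3 track [ -25.6 -137.8] size [14.  38.8] ang -0.055 roller c (array([ -25.5, -147.4]), 23.5) axis from roller -25.1 world [ 0.5922 -0.1414] n 52 76
```

View pics/c_top.png

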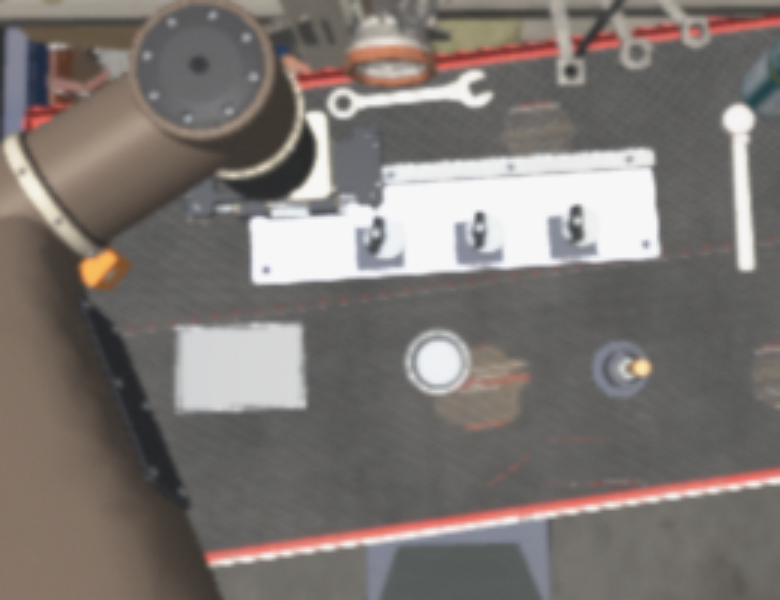

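View pics/c_scene.png

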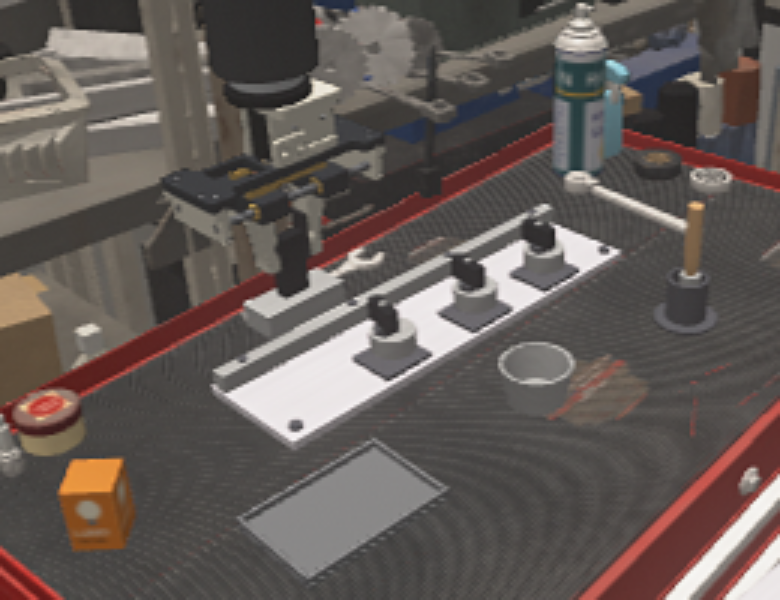

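```bash
python3 -m creep '[{"ax":0,"ay":0,"az":0,"tx":0.03,"ty":0,"tz":0,"fingers":0.02},{"ax":0,"ay":0,"az":0,"tx":0.055,"ty":0,"tz":0,"fingers":0.02},{"ax":0,"ay":0,"az":0,"tx":0.062,"ty":0,"tz":0,"fingers":0.02},{"ax":0,"ay":0,"az":0,"tx":0.064,"ty":0,"tz":0,"fingers":0.02},{"ax":0,"ay":0,"az":0,"tx":0.064,"ty":0,"tz":0,"fingers":0.02}]' 30; python3 go.py .6212 .166 .0693 92.95
```

```text
time_s: 16.85
tcp_pos: [0.6219, 0.1663, 0.0764]
eef_rot: [-74.1, 89.9, -71.1]
contact_force: [0.6, -0.4, -4.1]
gripper_width: 0.0297
 t16.85 tcp [0.6219 0.1663 0.0764] jaw 93.03 down [ 0.    -0.001 -1.   ] w 0.0297 F [ 0.6 -0.4 -4.1] M [-0.01 -0.04  0.  ] j [  32.   25.  -14.    0.  -51. -119.]
SHIFT tx 0.0071 ty -0.0002 tz -0.0007  TURN ax 0.08 ay 0.02 az 0.07  |d| 0.007
```

```bash
python3 -m creep '[{"ax":0.1,"ay":0,"az":0,"tx":0.003,"ty":0,"tz":-0.002,"fingers":0.02},{"ax":0.1,"ay":0,"az":0,"tx":0.005,"ty":0,"tz":-0.002,"fingers":0.02},{"ax":0.1,"ay":0,"az":0,"tx":0.006,"ty":0,"tz":-0.002,"fingers":0.02},{"ax":0.1,"ay":0,"az":0,"tx":0.006,"ty":0,"tz":-0.002,"fingers":0.02}]' 30; python3 go.py .6212 .166 .0693 92.95
```

```text
time_s: 17.25
tcp_pos: [0.6196, 0.1656, 0.0698]
eef_rot: [-102.1, 89.9, -99.2]
contact_force: [-0.4, -0.2, -3.1]
gripper_width: 0.0299
 t17.25 tcp [0.6196 0.1656 0.0698] jaw 92.88 down [-0.    -0.001 -1.   ] w 0.0299 F [-0.4 -0.2 -3.1] M [0.06 0.1  0.01] j [  32.   25.  -15.    0.  -50. -120.]
SHIFT tx 0.0005 ty 0.0003 tz 0.0016  TURN ax -0.07 ay -0.01 az 0.07  |d| 0.002
```

Now feel the plate, then the fence.

```bash
python3 -m creep '[{"ax":0,"ay":0,"az":0,"tx":0.001,"ty":0,"tz":0,"fingers":0.02},{"ax":0,"ay":0,"az":0,"tx":0.001,"ty":0,"tz":0,"fingers":0.02}]' 30; python3 go.py .6212 .166 .0693 92.95;  python3 -m creep '[{"ax":0,"ay":0,"az":0,"tx":0,"ty":0,"tz":0.002,"fingers":0.02},{"ax":0,"ay":0,"az":0,"tx":0,"ty":0,"tz":0.003,"fingers":0.02},{"ax":0,"ay":0,"az":0,"tx":0,"ty":0,"tz":0.003,"fingers":0.02}]' 30; python3 go.py .6212 .166 .0693 92.95
```

```text
time_s: 17.45
tcp_pos: [0.6198, 0.1656, 0.0698]
eef_rot: [-79.3, 89.9, -76.4]
contact_force: [-3.1, -0.9, 5.1]
gripper_width: 0.0298
 t17.45 tcp [0.6198 0.1656 0.0698] jaw 92.90 down [ 0.    -0.001 -1.   ] w 0.0298 F [-3.1 -0.9  5.1] M [-0.09  1.3   0.12] j [  32.   25.  -15.    0.  -50. -120.]
SHIFT tx 0.0005 ty 0.0003 tz 0.0014  TURN ax -0.05 ay 0.01 az 0.07  |d| 0.002
time_s: 17.75
tcp_pos: [0.6216, 0.1655, 0.0699]
eef_rot: [-137.5, 89.8, -134.6]
contact_force: [-8.0, -0.5, 9.6]
gripper_width: 0.03
 t17.75 tcp [0.6216 0.1655 0.0699] jaw 92.89 down [-0.002 -0.002 -1.   ] w 0.0300 F [-8.  -0.5  9.6] M [-0.01  3.34  0.03] j [  32.   25.  -14.    0.  -51. -119.]
SHIFT tx 0.0006 ty 0.0005 tz -0.0003  TURN ax -0.06 ay -0.11 az 0.10  |d| 0.001
```

```bash
python3 -m creep '[{"ax":0,"ay":0,"az":0,"tx":-0.0013,"ty":0,"tz":0,"fingers":0.02},{"ax":0,"ay":0,"az":0,"tx":-0.0013,"ty":0,"tz":0,"fingers":0.02}]' 30; python3 go.py;  python3 -m creep '[{"ax":0,"ay":0,"az":0,"tx":0,"ty":0,"tz":0.001,"fingers":0.02},{"ax":0,"ay":0,"az":0,"tx":0,"ty":0,"tz":0.001,"fingers":0.02},{"ax":0,"ay":0,"az":0,"tx":0,"ty":0,"tz":0.001,"fingers":0.02}]' 30; python3 go.py ;python3 -m creep '[{"ax":0,"ay":0,"az":0,"tx":0,"ty":0,"tz":-0.002,"fingers":0.02},{"ax":0,"ay":0,"az":0,"tx":0,"ty":0,"tz":-0.002,"fingers":0.02},{"ax":0,"ay":0,"az":0,"tx":0,"ty":0,"tz":-0.002,"fingers":0.02}]' 30; python3 go.py
```

```text
time_s: 17.95
tcp_pos: [0.6227, 0.1659, 0.07]
eef_rot: [-92.8, 89.9, -90.0]
contact_force: [0.6, 0.2, -4.9]
gripper_width: 0.0298
 t17.95 tcp [0.6227 0.1659 0.07  ] jaw 92.87 down [ 0.    -0.001 -1.   ] w 0.0298 F [ 0.6  0.2 -4.9] M [-0.02 -0.04 -0.01] j [  32.   25.  -14.    0.  -51. -119.]
time_s: 18.25
tcp_pos: [0.6236, 0.1658, 0.0699]
eef_rot: [-115.2, 89.9, -112.3]
contact_force: [-1.6, 0.0, -0.1]
gripper_width: 0.0297
 t18.25 tcp [0.6236 0.1658 0.0699] jaw 92.88 down [-0.001 -0.001 -1.   ] w 0.0297 F [-1.6  0.  -0.1] M [0.04 0.71 0.02] j [  32.   25.  -14.    0.  -51. -119.]
time_s: 18.55
tcp_pos: [0.6219, 0.1659, 0.0698]
eef_rot: [-88.9, 89.9, -86.0]
contact_force: [1.5, -0.0, -2.6]
gripper_width: 0.0296
 t18.55 tcp [0.6219 0.1659 0.0698] jaw 92.88 down [ 0.    -0.001 -1.   ] w 0.0296 F [ 1.5 -0.  -2.6] M [ 0.11 -0.6   0.02] j [  32.   25.  -14.    0.  -50. -119.]
```

```bash
python3 -m creep '[{"ax":0,"ay":0,"az":0,"tx":0,"ty":0,"tz":0.003,"fingers":0.02},{"ax":0,"ay":0,"az":0,"tx":0,"ty":0,"tz":0.003,"fingers":0.02},{"ax":0,"ay":0,"az":0,"tx":0,"ty":0,"tz":0.003,"fingers":0.02}]' 30; python3 go.py;  python3 -m creep '[{"ax":0,"ay":0,"az":0,"tx":0,"ty":0,"tz":0.001,"fingers":0.02},{"ax":0,"ay":0,"az":0,"tx":0,"ty":0,"tz":0.001,"fingers":0.02},{"ax":0,"ay":0,"az":0,"tx":0,"ty":0,"tz":0.001,"fingers":0.02}]' 30; python3 go.py ;python3 -m creep '[{"ax":0,"ay":0,"az":0,"tx":0,"ty":0,"tz":0.001,"fingers":0.02},{"ax":0,"ay":0,"az":0,"tx":0,"ty":0,"tz":0.001,"fingers":0.02},{"ax":0,"ay":0,"az":0,"tx":0,"ty":0,"tz":0.001,"fingers":0.02}]' 30; python3 go.py
```

```text
time_s: 18.85
tcp_pos: [0.6243, 0.1657, 0.0699]
eef_rot: [-127.4, 89.9, -124.5]
contact_force: [-2.1, -0.2, 3.9]
gripper_width: 0.0297
 t18.85 tcp [0.6243 0.1657 0.0699] jaw 92.87 down [-0.001 -0.002 -1.   ] w 0.0297 F [-2.1 -0.2  3.9] M [ 0.06  1.19 -0.  ] j [  32.   25.  -14.    0.  -51. -119.]
time_s: 19.15
tcp_pos: [0.6245, 0.1658, 0.0699]
eef_rot: [-143.4, 89.8, -140.6]
contact_force: [-6.0, 1.0, 5.9]
gripper_width: 0.0297
 t19.15 tcp [0.6245 0.1658 0.0699] jaw 92.87 down [-0.002 -0.002 -1.   ] w 0.0297 F [-6.   1.   5.9] M [ 0.32  2.6  -0.01] j [  32.   26.  -14.    0.  -51. -119.]
time_s: 19.45
tcp_pos: [0.6251, 0.1658, 0.07]
eef_rot: [-148.7, 89.8, -145.9]
contact_force: [-8.2, 0.9, 7.7]
gripper_width: 0.0294
 t19.45 tcp [0.6251 0.1658 0.07  ] jaw 92.87 down [-0.003 -0.002 -1.   ] w 0.0294 F [-8.2  0.9  7.7] M [0.51 3.31 0.02] j [  32.   26.  -14.    0.  -51. -119.]
```

```bash
python3 -m creep '[{"ax":0,"ay":0,"az":0,"tx":0,"ty":0,"tz":-0.0035,"fingers":0.02},{"ax":0,"ay":0,"az":0,"tx":0,"ty":-0.01,"tz":-0.0035,"fingers":0.02},{"ax":0,"ay":0,"az":0,"tx":0,"ty":-0.02,"tz":-0.0035,"fingers":0.02},{"ax":0,"ay":0,"az":0,"tx":0,"ty":-0.03,"tz":-0.0035,"fingers":0.02},{"ax":0,"ay":0,"az":0,"tx":0,"ty":-0.04,"tz":-0.0035,"fingers":0.02}]' 30; python3 go.py
```

```text
time_s: 19.95
tcp_pos: [0.6256, 0.1251, 0.0699]
eef_rot: [-71.6, 89.9, -68.7]
contact_force: [1.7, 3.5, -1.4]
gripper_width: 0.0301
 t19.95 tcp [0.6256 0.1251 0.0699] jaw 92.87 down [ 0.    -0.001 -1.   ] w 0.0301 F [ 1.7  3.5 -1.4] M [ 1.4  -0.56  0.07] j [  29.   25.  -15.    0.  -50. -116.]
```

```bash
python3 -m creep '[{"ax":0,"ay":0,"az":0,"tx":0,"ty":-0.008,"tz":0,"fingers":0.02},{"ax":0,"ay":0,"az":0,"tx":0,"ty":-0.016,"tz":0,"fingers":0.02},{"ax":0,"ay":0,"az":0,"tx":0,"ty":-0.024,"tz":0,"fingers":0.02},{"ax":0,"ay":0,"az":0,"tx":0,"ty":-0.034,"tz":0,"fingers":0.02},{"ax":0,"ay":0,"az":0,"tx":0,"ty":-0.034,"tz":0,"fingers":0.02}]' 30; python3 go.py;python3 -m creep '[{"ax":0,"ay":0,"az":0,"tx":0,"ty":0,"tz":0,"fingers":0.02},{"ax":0,"ay":0,"az":0,"tx":0,"ty":0,"tz":0,"fingers":0.02}]'; python3 go.py
```

```text
time_s: 20.45
tcp_pos: [0.6271, 0.0902, 0.0699]
eef_rot: [-99.7, 89.9, -96.9]
contact_force: [5.0, -3.4, -2.3]
gripper_width: 0.0295
 t20.45 tcp [0.6271 0.0902 0.0699] jaw 92.83 down [-0.    -0.002 -1.   ] w 0.0295 F [ 5.  -3.4 -2.3] M [-1.32 -2.26  0.03] j [  26.   24.  -16.    0.  -50. -113.]
time_s: 20.65
tcp_pos: [0.6271, 0.0903, 0.0699]
eef_rot: [-103.1, 89.8, -100.2]
contact_force: [5.9, -4.4, -3.8]
gripper_width: 0.0297
 t20.65 tcp [0.6271 0.0903 0.0699] jaw 92.87 down [-0.001 -0.003 -1.   ] w 0.0297 F [ 5.9 -4.4 -3.8] M [-1.78 -2.39  0.01] j [  26.   24.  -16.    0.  -50. -113.]
```

```bash
for i in 1; do python3 -m creep '[{"ax":0,"ay":0,"az":0,"tx":0,"ty":0.001,"tz":0.001,"fingers":0.02},{"ax":0,"ay":0,"az":0,"tx":0,"ty":0.001,"tz":0.001,"fingers":0.02},{"ax":0,"ay":0,"az":0,"tx":0,"ty":0.001,"tz":0.001,"fingers":0.02}]' 30 >/dev/null; python3 go.py; done; python3 -m creep '[{"ax":0,"ay":0,"az":0,"tx":0,"ty":0,"tz":0.001,"fingers":0.02},{"ax":0,"ay":0,"az":0,"tx":0,"ty":0,"tz":0.001,"fingers":0.02},{"ax":0,"ay":0,"az":0,"tx":0,"ty":0,"tz":0.001,"fingers":0.02}]' 30 >/dev/null; python3 go.py;python3 -m creep '[{"ax":0,"ay":0,"az":0,"tx":0,"ty":0,"tz":0.001,"fingers":0.02},{"ax":0,"ay":0,"az":0,"tx":0,"ty":0,"tz":0.001,"fingers":0.02},{"ax":0,"ay":0,"az":0,"tx":0,"ty":0,"tz":0.001,"fingers":0.02}]' 30 >/dev/null; python3 go.py;python3 -m creep '[{"ax":0,"ay":0,"az":0,"tx":0,"ty":0,"tz":0.001,"fingers":0.02},{"ax":0,"ay":0,"az":0,"tx":0,"ty":0,"tz":0.001,"fingers":0.02},{"ax":0,"ay":0,"az":0,"tx":0,"ty":0,"tz":0.001,"fingers":0.02}]' 30 >/dev/null; python3 go.py
```

```text
t20.95 tcp [0.6273 0.0911 0.07  ] jaw 92.87 down [-0.002 -0.004 -1.   ] w 0.0300 F [ 3.2 -4.4  0.1] M [-2.   -1.37 -0.04] j [  26.   25.  -16.    0.  -50. -113.]
 t21.25 tcp [0.6276 0.0911 0.07  ] jaw 92.86 down [-0.003 -0.004 -1.   ] w 0.0298 F [-0.4 -5.4  3.8] M [-2.32  0.01  0.02] j [  26.   25.  -15.    0.  -50. -113.]
 t21.55 tcp [0.6278 0.0911 0.0701] jaw 92.85 down [-0.004 -0.004 -1.   ] w 0.0296 F [-3.1 -5.3  7. ] M [-2.09  1.15  0.03] j [  26.   25.  -15.    0.  -50. -113.]
 t21.85 tcp [0.6281 0.091  0.0701] jaw 92.85 down [-0.006 -0.004 -1.   ] w 0.0299 F [-5.8 -4.9  9. ] M [-1.92  2.26  0.05] j [  26.   25.  -15.    0.  -50. -113.]
```

```bash
python3 -m creep '[{"ax":0,"ay":0,"az":0,"tx":-0.002,"ty":0,"tz":-0.002,"fingers":0.02},{"ax":0,"ay":0,"az":0,"tx":-0.002,"ty":0,"tz":-0.002,"fingers":0.02},{"ax":0,"ay":0,"az":0,"tx":-0.002,"ty":0,"tz":-0.002,"fingers":0.02}]' 30 >/dev/null; python3 go.py; python3 -m creep '[{"ax":0,"ay":0,"az":0,"tx":0,"ty":0,"tz":-0.001,"fingers":0.02},{"ax":0,"ay":0,"az":0,"tx":0,"ty":0,"tz":-0.001,"fingers":0.02},{"ax":0,"ay":0,"az":0,"tx":0,"ty":0,"tz":-0.001,"fingers":0.02}]' 30 >/dev/null; python3 go.py;python3 -m creep '[{"ax":0,"ay":0,"az":0,"tx":0,"ty":0,"tz":0.003,"fingers":0.02},{"ax":0,"ay":0,"az":0,"tx":0,"ty":0,"tz":0.003,"fingers":0.02},{"ax":0,"ay":0,"az":0,"tx":0,"ty":0,"tz":0.003,"fingers":0.02}]' 30 >/dev/null; python3 go.py
```

```text
t22.15 tcp [0.6277 0.0929 0.0711] jaw 92.86 down [-0.003 -0.002 -1.   ] w 0.0298 F [-0.5  0.3 -5.4] M [ 0.01 -0.05  0.02] j [  26.   25.  -15.    0.  -50. -113.]
 t22.45 tcp [0.6275 0.093  0.0716] jaw 92.88 down [-0.001 -0.001 -1.   ] w 0.0297 F [ 0.2  0.5 -5.2] M [ 0.09 -0.3   0.05] j [  26.   24.  -15.    0.  -50. -113.]
 t22.75 tcp [0.6296 0.0929 0.0715] jaw 92.86 down [-0.003 -0.002 -1.   ] w 0.0297 F [-4.3  1.  -2.8] M [ 0.42  1.91 -0.03] j [  26.   25.  -15.    0.  -51. -113.]
```

```bash
python3 -m creep '[{"ax":0,"ay":0,"az":0,"tx":0,"ty":0,"tz":-0.003,"fingers":0.02},{"ax":0,"ay":0,"az":0,"tx":0,"ty":0,"tz":-0.003,"fingers":0.02},{"ax":0,"ay":0,"az":0,"tx":0,"ty":0,"tz":-0.003,"fingers":0.02}]' 30 >/dev/null; python3 go.py; python3 -m creep '[{"ax":0,"ay":0,"az":0,"tx":0,"ty":0,"tz":-0.001,"fingers":0.02},{"ax":0,"ay":0,"az":0,"tx":0,"ty":0,"tz":-0.001,"fingers":0.02},{"ax":0,"ay":0,"az":0,"tx":0,"ty":0,"tz":-0.001,"fingers":0.02}]' 30 >/dev/null; python3 go.py;python3 -m creep '[{"ax":0,"ay":0,"az":0,"tx":0,"ty":0,"tz":-0.001,"fingers":0.02},{"ax":0,"ay":0,"az":0,"tx":0,"ty":0,"tz":-0.001,"fingers":0.02},{"ax":0,"ay":0,"az":0,"tx":0,"ty":0,"tz":-0.001,"fingers":0.02}]' 30 >/dev/null; python3 go.py
```

```text
t23.05 tcp [0.6281 0.093  0.0721] jaw 92.88 down [ 0.    -0.001 -1.   ] w 0.0299 F [ 0.5  0.1 -4.6] M [ 0.08 -0.05  0.01] j [  26.   24.  -15.    0.  -50. -113.]
 t23.35 tcp [0.6273 0.093  0.0721] jaw 92.88 down [ 0.001 -0.001 -1.   ] w 0.0301 F [ 2.1 -1.  -5. ] M [-0.07 -0.95  0.02] j [  26.   24.  -15.    0.  -50. -113.]
 t23.65 tcp [0.6269 0.093  0.0723] jaw 92.90 down [ 0.002 -0.001 -1.   ] w 0.0296 F [ 5.2 -1.  -6.8] M [-0.37 -2.21  0.06] j [  26.   24.  -16.    0.  -50. -113.]
```

```bash
python3 -m creep '[{"ax":0,"ay":0,"az":0,"tx":0,"ty":0,"tz":0.0023,"fingers":0.02},{"ax":0,"ay":0,"az":0,"tx":0.001,"ty":0,"tz":0.0023,"fingers":0.02},{"ax":0,"ay":0,"az":0,"tx":0.0018,"ty":0,"tz":0.0023,"fingers":0.02},{"ax":0,"ay":0,"az":0,"tx":0.0018,"ty":0,"tz":0.0023,"fingers":0.02}]' 30 >/dev/null; python3 go.py
```

```text
t24.05 tcp [0.6276 0.0928 0.07  ] jaw 92.87 down [-0.001 -0.002 -1.   ] w 0.0296 F [-0.4 -0.2 -3.6] M [-0.04  0.04  0.02] j [  26.   25.  -15.    0.  -50. -113.]
```

```bash
python3 -m creep '[{"ax":0,"ay":0,"az":0,"tx":0,"ty":0,"tz":0.0007,"fingers":0.02},{"ax":0,"ay":0,"az":0,"tx":0,"ty":-0.01,"tz":0.0007,"fingers":0.02},{"ax":0,"ay":0,"az":0,"tx":0,"ty":-0.02,"tz":0.0007,"fingers":0.02},{"ax":0,"ay":0,"az":0,"tx":0,"ty":-0.03,"tz":0.0007,"fingers":0.02},{"ax":0,"ay":0,"az":0,"tx":0,"ty":-0.04,"tz":0.0007,"fingers":0.02}]' 30 >/dev/null; python3 go.py;python3 -m creep '[{"ax":0,"ay":0,"az":0,"tx":0,"ty":-0.007,"tz":0,"fingers":0.02},{"ax":0,"ay":0,"az":0,"tx":0,"ty":-0.014,"tz":0,"fingers":0.02},{"ax":0,"ay":0,"az":0,"tx":0,"ty":-0.014,"tz":0,"fingers":0.02},{"ax":0,"ay":0,"az":0,"tx":0,"ty":-0.014,"tz":0,"fingers":0.02}]' 30 >/dev/null; python3 go.py
```

```text
t24.55 tcp [0.6306 0.0519 0.07  ] jaw 92.85 down [-0.001 -0.001 -1.   ] w 0.0301 F [-0.9  0.4 -3.9] M [ 0.15 -0.02  0.04] j [  22.   24.  -16.    0.  -50. -110.]
 t24.95 tcp [0.6313 0.0388 0.07  ] jaw 92.84 down [-0.001 -0.001 -1.   ] w 0.0297 F [-0.  -0.4 -4.5] M [ 0.   -0.04 -0.04] j [  21.   24.  -16.    0.  -50. -108.]
```

```bash
python3 -m creep '[{"ax":0,"ay":0,"az":0,"tx":0,"ty":-0.009,"tz":0,"fingers":0.02},{"ax":0,"ay":0,"az":0,"tx":0,"ty":-0.018,"tz":0,"fingers":0.02},{"ax":0,"ay":0,"az":0,"tx":0,"ty":-0.027,"tz":0,"fingers":0.02},{"ax":0,"ay":0,"az":0,"tx":0,"ty":-0.036,"tz":0,"fingers":0.02},{"ax":0,"ay":0,"az":0,"tx":0,"ty":-0.045,"tz":0,"fingers":0.02}]' 30 >/dev/null; python3 go.py;python3 -m creep '[{"ax":0,"ay":0,"az":0,"tx":0,"ty":-0.008,"tz":0,"fingers":0.02},{"ax":0,"ay":0,"az":0,"tx":0,"ty":-0.016,"tz":0,"fingers":0.02},{"ax":0,"ay":0,"az":0,"tx":0,"ty":-0.02,"tz":0,"fingers":0.02},{"ax":0,"ay":0,"az":0,"tx":0,"ty":-0.02,"tz":0,"fingers":0.02}]' 30 >/dev/null; python3 go.py
```

```text
t25.45 tcp [ 0.6336 -0.0068  0.0702] jaw 92.86 down [-0.001 -0.001 -1.   ] w 0.0298 F [ 0.2 -0.  -4.1] M [ 0.07 -0.01 -0.03] j [  17.   24.  -16.    0.  -50. -104.]
 t25.85 tcp [ 0.6346 -0.0265  0.0702] jaw 92.83 down [-0.001 -0.001 -1.   ] w 0.0296 F [ 0.1  0.5 -5.8] M [-0.01  0.02 -0.03] j [  15.   25.  -15.    0.  -50. -102.]
```

```bash
python3 -m creep '[{"ax":0,"ay":0,"az":0,"tx":0,"ty":0,"tz":0.002,"fingers":0.02},{"ax":0,"ay":0,"az":0,"tx":0,"ty":0,"tz":0.002,"fingers":0.02},{"ax":0,"ay":0,"az":0,"tx":0,"ty":0,"tz":0.002,"fingers":0.02}]' 30 >/dev/null; python3 go.py; python3 -m creep '[{"ax":0,"ay":0,"az":0,"tx":0,"ty":0,"tz":-0.004,"fingers":0.02},{"ax":0,"ay":0,"az":0,"tx":0,"ty":0,"tz":-0.004,"fingers":0.02},{"ax":0,"ay":0,"az":0,"tx":0,"ty":0,"tz":-0.004,"fingers":0.02}]' 30 >/dev/null; python3 go.py
```

```text
t26.15 tcp [ 0.6355 -0.026   0.0701] jaw 92.88 down [-0.003 -0.002 -1.   ] w 0.0298 F [-4.5 -3.4 -0.8] M [-0.85  1.83 -0.07] j [  15.   25.  -15.    0.  -50. -102.]
 t26.45 tcp [ 0.6331 -0.0255  0.0704] jaw 92.90 down [ 0.    -0.001 -1.   ] w 0.0297 F [-0.6 -0.1 -5.1] M [ 0.09 -0.27  0.02] j [  15.   24.  -16.    0.  -50. -103.]
```

```bash
python3 -m creep '[{"ax":0,"ay":0,"az":0,"tx":0,"ty":0,"tz":-0.001,"fingers":0.02},{"ax":0,"ay":0,"az":0,"tx":0,"ty":0,"tz":-0.001,"fingers":0.02},{"ax":0,"ay":0,"az":0,"tx":0,"ty":0,"tz":-0.001,"fingers":0.02}]' 30 >/dev/null; python3 go.py; python3 -m creep '[{"ax":0,"ay":0,"az":0,"tx":0,"ty":0,"tz":-0.001,"fingers":0.02},{"ax":0,"ay":0,"az":0,"tx":0,"ty":0,"tz":-0.001,"fingers":0.02},{"ax":0,"ay":0,"az":0,"tx":0,"ty":0,"tz":-0.001,"fingers":0.02}]' 30 >/dev/null; python3 go.py
```

```text
t26.75 tcp [ 0.6327 -0.0256  0.0705] jaw 92.89 down [ 0.001 -0.001 -1.   ] w 0.0298 F [ 2.8  2.  -5. ] M [ 0.62 -1.71  0.01] j [  15.   24.  -16.    0.  -50. -103.]
 t27.05 tcp [ 0.6323 -0.0256  0.0707] jaw 92.90 down [ 0.003 -0.001 -1.   ] w 0.0297 F [ 6.2  0.8 -6.7] M [ 0.52 -2.58  0.06] j [  15.   24.  -16.    0.  -50. -103.]
```

```bash
python3 -m creep '[{"ax":0,"ay":0,"az":0,"tx":0,"ty":0,"tz":0.0036,"fingers":0.02},{"ax":0,"ay":0,"az":0,"tx":0,"ty":-0.009,"tz":0.0036,"fingers":0.02},{"ax":0,"ay":0,"az":0,"tx":0,"ty":-0.018,"tz":0.0036,"fingers":0.02},{"ax":0,"ay":0,"az":0,"tx":0,"ty":-0.027,"tz":0.0036,"fingers":0.02},{"ax":0,"ay":0,"az":0,"tx":0,"ty":-0.036,"tz":0.0036,"fingers":0.02}]' 30 >/dev/null; python3 go.py;python3 -m creep '[{"ax":0,"ay":0,"az":0,"tx":0,"ty":-0.008,"tz":0,"fingers":0.02},{"ax":0,"ay":0,"az":0,"tx":0,"ty":-0.016,"tz":0,"fingers":0.02},{"ax":0,"ay":0,"az":0,"tx":0,"ty":-0.022,"tz":0,"fingers":0.02},{"ax":0,"ay":0,"az":0,"tx":0,"ty":-0.022,"tz":0,"fingers":0.02}]' 30 >/dev/null; python3 go.py
```

```text
t27.55 tcp [ 0.6355 -0.0631  0.07  ] jaw 92.84 down [-0.002 -0.002 -1.   ] w 0.0298 F [ 0.1  0.7 -5.4] M [-0.02  0.01 -0.  ] j [ 12.  25. -15.   0. -50. -99.]
 t27.95 tcp [ 0.637  -0.0847  0.0702] jaw 92.82 down [-0.001 -0.002 -1.   ] w 0.0297 F [ 0.6 -0.1 -5. ] M [0.02 0.03 0.01] j [ 10.  25. -14.   0. -51. -97.]
```

```bash
python3 -m creep '[{"ax":0,"ay":0,"az":0,"tx":0,"ty":-0.009,"tz":0,"fingers":0.02},{"ax":0,"ay":0,"az":0,"tx":0,"ty":-0.018,"tz":0,"fingers":0.02},{"ax":0,"ay":0,"az":0,"tx":0,"ty":-0.027,"tz":0,"fingers":0.02},{"ax":0,"ay":0,"az":0,"tx":0,"ty":-0.036,"tz":0,"fingers":0.02},{"ax":0,"ay":0,"az":0,"tx":0,"ty":-0.044,"tz":0,"fingers":0.02}]' 30 >/dev/null; python3 go.py;python3 -m creep '[{"ax":0,"ay":0,"az":0,"tx":0,"ty":-0.008,"tz":0,"fingers":0.02},{"ax":0,"ay":0,"az":0,"tx":0,"ty":-0.008,"tz":0,"fingers":0.02},{"ax":0,"ay":0,"az":0,"tx":0,"ty":-0.008,"tz":0,"fingers":0.02}]' 30 >/dev/null; python3 go.py
python3 - <<'E'
from h import *
from meas import report
from plant import viewer
for n in("scene","top"):
    c=viewer.capture(n);report(c)
    cv2.imwrite(f"pics/d_{n}.png",cv2.resize(c["pixels"][100:300,100:360],None,fx=3,fy=3))
E
```

```text
t28.45 tcp [ 0.6393 -0.1287  0.0703] jaw 92.86 down [-0.001 -0.001 -1.   ] w 0.0297 F [ 0.2  0.5 -4.9] M [ 0.    0.   -0.03] j [  6.  26. -13.   0. -51. -93.]
 t28.75 tcp [ 0.6396 -0.136   0.0703] jaw 92.84 down [-0.001 -0.001 -1.   ] w 0.0296 F [-0.6  1.4 -4.2] M [0.   0.   0.03] j [  5.  26. -13.   0. -51. -92.]
fence x0 0.6599 yaw 3.04 n502 z0.0341
 fence ty -0.23704509660944312 0.2442908236647009
 knob 1 track [-21.7  94.8] size [14.5 41.4] ang -0.197 roller c (array([-26.3,  86.3]), 23.6) axis from roller -24.5 world [0.5843 0.0909] n 55 75
 knob 2 track [-24.7 -21.3] size [12.3 42.5] ang -0.102 roller c (array([-24.7, -33.3]), 25.0) axis from roller -23.8 world [ 0.5874 -0.0252] n 48 61
 knob 3 track [ -16.2 -134.4] size [60.5 55.9] ang 0.001 roller c (array([  -5.8, -126.2]), 47.6) axis from roller -5.9 world [ 0.6019 -0.1377] n 69 117
fence x0 0.6590 yaw 2.86 n187 z0.0342
 fence ty -0.09567726098443588 0.2390780306139044
 knob 1 not seen 0
 knob 2 track [-25.3 -26.8] size [10.3 41. ] ang -0.072 roller c (array([-25. , -37.1]), 23.1) axis from roller -24.4 world [ 0.5861 -0.0304] n 48 75
 knob 3 track [ -24.8 -138.4] size [14.3 38.6] ang -0.025 roller c (array([ -12.8, -132.7]), 42.5) axis from roller -12.6 world [ 0.5922 -0.1419] n 52 100
```

View pics/d_scene.png

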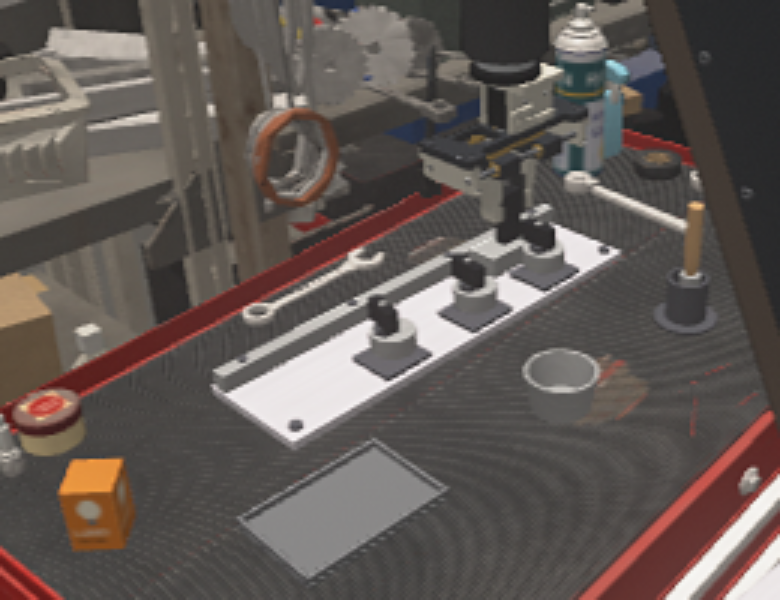

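```bash
python3 -m creep '[{"ax":0,"ay":0,"az":0,"tx":0,"ty":0,"tz":0.002,"fingers":0.02},{"ax":0,"ay":0,"az":0,"tx":0,"ty":0,"tz":0.002,"fingers":0.02},{"ax":0,"ay":0,"az":0,"tx":0,"ty":0,"tz":0.002,"fingers":0.02}]' 30 >/dev/null; python3 go.py; python3 -m creep '[{"ax":0,"ay":0,"az":0,"tx":0,"ty":0,"tz":-0.004,"fingers":0.02},{"ax":0,"ay":0,"az":0,"tx":0,"ty":0,"tz":-0.004,"fingers":0.02},{"ax":0,"ay":0,"az":0,"tx":0,"ty":0,"tz":-0.004,"fingers":0.02}]' 30 >/dev/null; python3 go.py;python3 -m creep '[{"ax":0,"ay":0,"az":0,"tx":0,"ty":0,"tz":-0.001,"fingers":0.02},{"ax":0,"ay":0,"az":0,"tx":0,"ty":0,"tz":-0.001,"fingers":0.02},{"ax":0,"ay":0,"az":0,"tx":0,"ty":0,"tz":-0.001,"fingers":0.02}]' 30 >/dev/null; python3 go.py
```

```text
t29.15 tcp [ 0.6408 -0.1354  0.0702] jaw 92.88 down [-0.002 -0.001 -1.   ] w 0.0299 F [-3.5 -0.  -1.8] M [ 0.37  1.86 -0.05] j [  5.  26. -13.   0. -51. -92.]
 t29.45 tcp [ 0.6387 -0.1357  0.0707] jaw 92.89 down [ 0.001 -0.001 -1.   ] w 0.0300 F [ 1.7  0.4 -5.2] M [ 0.33 -0.88  0.07] j [  5.  26. -13.   0. -51. -92.]
 t29.75 tcp [ 0.6384 -0.1357  0.0708] jaw 92.89 down [ 0.003 -0.001 -1.   ] w 0.0295 F [ 5.1  1.8 -5.8] M [ 0.45 -2.25  0.08] j [  5.  26. -13.   0. -51. -92.]
```

```bash
python3 -m creep '[{"ax":0,"ay":0,"az":0,"tx":0,"ty":0,"tz":0.003,"fingers":0.02},{"ax":0,"ay":0,"az":0,"tx":0,"ty":-0.008,"tz":0.003,"fingers":0.02},{"ax":0,"ay":0,"az":0,"tx":0,"ty":-0.017,"tz":0.003,"fingers":0.02},{"ax":0,"ay":0,"az":0,"tx":0,"ty":-0.026,"tz":0.003,"fingers":0.02},{"ax":0,"ay":0,"az":0,"tx":0,"ty":-0.035,"tz":0.003,"fingers":0.02}]' 30 >/dev/null; python3 go.py;python3 -m creep '[{"ax":0,"ay":0,"az":0,"tx":0,"ty":-0.008,"tz":0,"fingers":0.02},{"ax":0,"ay":0,"az":0,"tx":0,"ty":-0.014,"tz":0,"fingers":0.02},{"ax":0,"ay":0,"az":0,"tx":0,"ty":-0.014,"tz":0,"fingers":0.02},{"ax":0,"ay":0,"az":0,"tx":0,"ty":-0.014,"tz":0,"fingers":0.02}]' 30 >/dev/null; python3 go.py
```

```text
t30.25 tcp [ 0.641  -0.1719  0.0702] jaw 92.84 down [-0.001 -0.001 -1.   ] w 0.0300 F [ 0.9 -0.6 -4.4] M [ 0.02 -0.09  0.01] j [  2.  27. -11.   0. -52. -89.]
 t30.65 tcp [ 0.642  -0.1849  0.0703] jaw 92.85 down [-0.001 -0.001 -1.   ] w 0.0298 F [-0.4 -0.5 -5.5] M [ 0.03 -0.06 -0.01] j [  1.  27. -11.   0. -52. -88.]
```

```bash
python3 -m creep '[{"ax":0,"ay":0,"az":0,"tx":-0.03,"ty":0,"tz":0,"fingers":0.02},{"ax":0,"ay":0,"az":0,"tx":-0.07,"ty":0,"tz":0,"fingers":0.02},{"ax":0,"ay":0,"az":0,"tx":-0.09,"ty":0,"tz":0,"fingers":0.02},{"ax":0,"ay":0,"az":0,"tx":-0.09,"ty":0.02,"tz":-0.01,"fingers":0.02},{"ax":0,"ay":0,"az":0,"tx":-0.09,"ty":0.06,"tz":-0.03,"fingers":0.02}]' 30 >/dev/null; python3 go.py .442 .252 .160 94
```

```text
t31.15 tcp [ 0.6102 -0.1267  0.161 ] jaw 92.75 down [ 0.001 -0.002 -1.   ] w 0.0300 F [-0.3  1.7 -4. ] M [0.41 0.12 0.02] j [  6.  18. -11.   0. -60. -94.]
SHIFT tx 0.0001 ty 0.3863 tz -0.1498  TURN ax -1.25 ay 0.07 az 0.10  |d| 0.414
```

```bash
python3 -m creep '[{"ax":0,"ay":0,"az":0,"tx":0,"ty":0.045,"tz":-0.018,"fingers":0.02},{"ax":0,"ay":0,"az":0,"tx":0,"ty":0.09,"tz":-0.036,"fingers":0.02},{"ax":0,"ay":0,"az":0,"tx":0,"ty":0.135,"tz":-0.054,"fingers":0.02},{"ax":0,"ay":0,"az":0,"tx":0,"ty":0.18,"tz":-0.072,"fingers":0.02},{"ax":0,"ay":0,"az":0,"tx":0,"ty":0.225,"tz":-0.09,"fingers":0.02}]' 30 >/dev/null; python3 go.py .442 .252 .160 94; python3 -m creep '[{"ax":0,"ay":0,"az":0,"tx":0,"ty":0.045,"tz":-0.018,"fingers":0.02},{"ax":0,"ay":0,"az":0,"tx":0,"ty":0.09,"tz":-0.036,"fingers":0.02},{"ax":0,"ay":0,"az":0,"tx":0,"ty":0.12,"tz":-0.048,"fingers":0.02},{"ax":0,"ay":0,"az":0,"tx":0,"ty":0.14,"tz":-0.054,"fingers":0.02},{"ax":0,"ay":0,"az":0,"tx":0,"ty":0.14,"tz":-0.054,"fingers":0.02}]' 30 >/dev/null; python3 go.py .442 .252 .0615 94
```

```text
t31.65 tcp [0.5069 0.096  0.1605] jaw 92.90 down [ 0.    -0.001 -1.   ] w 0.0296 F [ 2.   1.2 -5.4] M [ 0.2  -0.34 -0.01] j [  33.    9.  -25.    0.  -57. -120.]
SHIFT tx 0.0004 ty 0.1591 tz -0.0569  TURN ax -1.10 ay 0.00 az 0.05  |d| 0.169
 t32.15 tcp [0.4462 0.234  0.1605] jaw 93.09 down [ 0.  0. -1.] w 0.0299 F [ 0.1 -0.7 -4.6] M [-0.16 -0.06  0.03] j [  50.    8.  -26.    0.  -56. -137.]
SHIFT tx 0.0990 ty 0.0182 tz -0.0032  TURN ax -0.91 ay 0.01 az 0.00  |d| 0.101
```

```bash
python3 -m creep '[{"ax":-1,"ay":0,"az":0,"tx":0,"ty":0.018,"tz":-0.003,"fingers":0.02},{"ax":-1,"ay":0,"az":0,"tx":0.04,"ty":0.018,"tz":-0.003,"fingers":0.02},{"ax":-1,"ay":0,"az":0,"tx":0.08,"ty":0.018,"tz":-0.003,"fingers":0.02},{"ax":-1,"ay":0,"az":0,"tx":0.094,"ty":0.018,"tz":-0.003,"fingers":0.02},{"ax":-1,"ay":0,"az":0,"tx":0.097,"ty":0.018,"tz":-0.003,"fingers":0.02}]' 30 >/dev/null; python3 -m creep '[{"ax":0,"ay":0,"az":0,"tx":0.001,"ty":0,"tz":0,"fingers":0.02},{"ax":0,"ay":0,"az":0,"tx":0.001,"ty":0,"tz":0,"fingers":0.02}]' 30 >/dev/null;python3 go.py .442 .252 .0615 94
```

```text
t32.85 tcp [0.4437 0.2493 0.0627] jaw 93.88 down [ 0. -0. -1.] w 0.0296 F [ 0.2 -1.3 -5.4] M [-0.04 -0.01  0.  ] j [  51.   15.  -32.    0.  -43. -138.]
SHIFT tx 0.0012 ty 0.0028 tz -0.0015  TURN ax -0.12 ay 0.01 az 0.02  |d| 0.003
```

```bash
python3 -m creep '[{"ax":0,"ay":0,"az":0,"tx":0.0015,"ty":0,"tz":0,"fingers":0.02},{"ax":0,"ay":0,"az":0,"tx":0.0015,"ty":0,"tz":0,"fingers":0.02}]' 30 >/dev/null;python3 go.py; python3 -m creep '[{"ax":0,"ay":0,"az":0,"tx":0,"ty":0,"tz":0,"fingers":0.06},{"ax":0,"ay":0,"az":0,"tx":0,"ty":0,"tz":0,"fingers":0.06},{"ax":0,"ay":0,"az":0,"tx":-0.04,"ty":0,"tz":0,"fingers":0.06},{"ax":0,"ay":0,"az":0,"tx":-0.08,"ty":0,"tz":0,"fingers":0.06},{"ax":0,"ay":0,"az":0,"tx":-0.13,"ty":0,"tz":0,"fingers":0.06}]' 20 >/dev/null;python3 go.py .43 -.19 .2 3
```

```text
t33.05 tcp [0.4437 0.2495 0.0614] jaw 93.89 down [ 0.001  0.    -1.   ] w 0.0300 F [ 0.1  1.2 -0.9] M [ 0.16  0.18 -0.02] j [  52.   15.  -32.    0.  -43. -138.]
 t33.55 tcp [0.4426 0.2483 0.1911] jaw 93.87 down [-0.002 -0.003 -1.   ] w 0.0591 F [ 1.1  1.3 -0.4] M [ 0.21 -0.23 -0.01] j [  52.    6.  -23.    0.  -61. -138.]
SHIFT tx -0.0075 ty -0.4365 tz -0.0422  TURN ax -89.13 ay -0.25 az 0.02  |d| 0.439
```

```bash
cat > bm.py <<'E'
from h import *
from plant import viewer
import sys
def brush(c):
    W=cloud(c); z=W[...,2]
    b=(W[...,0]>.36)&(W[...,0]<.50)&(W[...,1]>-.27)&(W[...,1]<-.10)
    for lo,hi in((.045,.058),(.06,.075),(.075,.09),(.09,.105),(.105,.12),(.12,.129),(.129,.15)):
        q=W[b&(z>lo)&(z<hi)]
        if len(q)>2: print("  z",lo,hi,len(q),"mean",q.mean(0).round(4),"min",q.min(0).round(3)[:2],"max",q.max(0).round(3)[:2])
    b=(W[...,0]>.34)&(W[...,0]<.54)&(W[...,1]>-.12)&(W[...,1]<.12)
    q=W[b&(z>.036)&(z<.05)]
    if len(q)>5:
        print("  pot rim",len(q),(cv2.minEnclosingCircle((q[:,:2]*1e3).astype(np.float32))),"z",np.median(q[:,2]))
    q=W[(W[...,0]>.34)&(W[...,0]<.52)&(W[...,1]>-.29)&(W[...,1]<-.10)&(z>.003)&(z<.03)]
    if len(q)>5: print("  foot",len(q),(cv2.minEnclosingCircle((q[:,:2]*1e3).astype(np.float32))))
t=sys.argv[1]
for n in("top","scene"):
    c=viewer.capture(n); print(n); brush(c)
    cv2.imwrite(f"pics/{t}_{n}.png",cv2.resize(c["pixels"][100:300,120:380],None,fx=3,fy=3))
E
python3 bm.py e
```

```text
top
  z 0.045 0.058 49 mean [ 0.4261 -0.1931  0.0528] min [ 0.407 -0.215] max [ 0.448 -0.176]
  z 0.075 0.09 3 mean [ 0.4225 -0.1933  0.0841] min [ 0.417 -0.198] max [ 0.43  -0.191]
  z 0.09 0.105 5 mean [ 0.4268 -0.1919  0.0957] min [ 0.42  -0.197] max [ 0.433 -0.189]
  z 0.105 0.12 4 mean [ 0.4249 -0.1913  0.1124] min [ 0.42  -0.192] max [ 0.43 -0.19]
  z 0.12 0.129 3 mean [ 0.4273 -0.1916  0.1265] min [ 0.423 -0.194] max [ 0.433 -0.19 ]
  z 0.129 0.15 20 mean [ 0.4251 -0.1976  0.1361] min [ 0.42  -0.205] max [ 0.432 -0.192]
  pot rim 80 ((412.4620056152344, 10.503890991210938), 35.336238861083984) z 0.04230113452304919
  foot 389 ((431.8215637207031, -197.5682373046875), 122.72282409667969)
scene
  z 0.045 0.058 82 mean [ 0.4245 -0.1872  0.0508] min [ 0.405 -0.211] max [ 0.45  -0.168]
  z 0.06 0.075 17 mean [ 0.4231 -0.1902  0.0676] min [ 0.419 -0.197] max [ 0.428 -0.185]
  z 0.075 0.09 20 mean [ 0.4234 -0.1888  0.0824] min [ 0.418 -0.195] max [ 0.43  -0.184]
  z 0.09 0.105 23 mean [ 0.4233 -0.1892  0.0978] min [ 0.417 -0.199] max [ 0.43  -0.185]
  z 0.105 0.12 26 mean [ 0.4236 -0.1901  0.1119] min [ 0.418 -0.202] max [ 0.434 -0.184]
  z 0.12 0.129 13 mean [ 0.4246 -0.1906  0.124 ] min [ 0.419 -0.197] max [ 0.43  -0.188]
  z 0.129 0.15 20 mean [ 0.425  -0.1918  0.1345] min [ 0.418 -0.2  ] max [ 0.435 -0.184]
  pot rim 138 ((413.9283142089844, 13.48212718963623), 36.746543884277344) z 0.040663949431859185
  foot 187 ((415.6557922363281, -144.11019897460938), 82.74656677246094)
```

View pics/e_top.png

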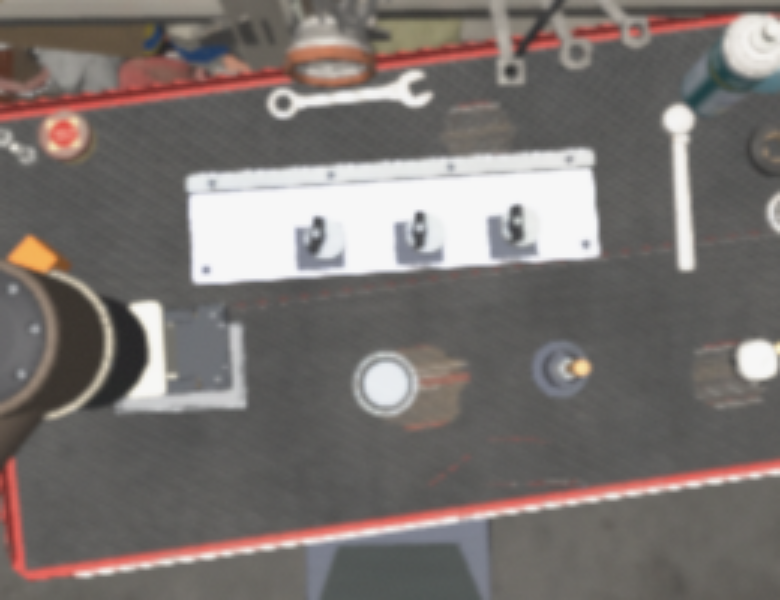

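View pics/e_scene.png

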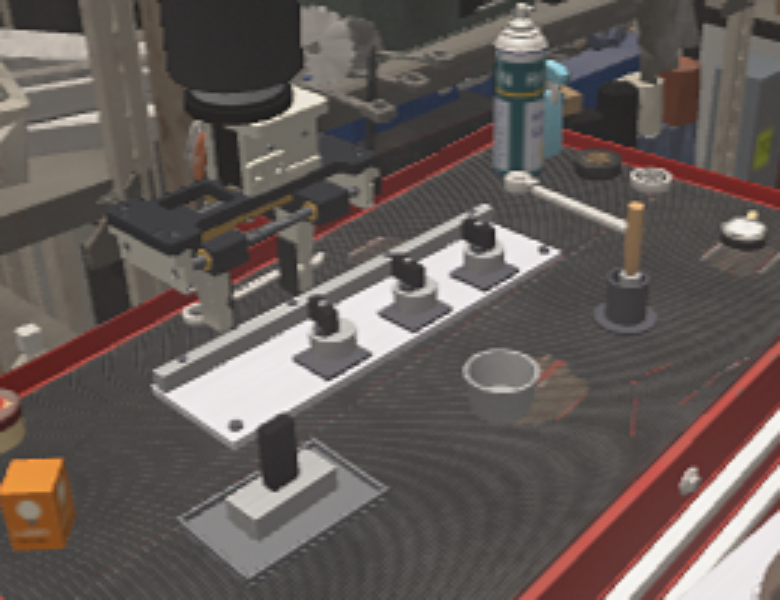

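```bash
python3 -m creep '[{"ax":0,"ay":0,"az":0,"tx":0,"ty":-0.045,"tz":0.005,"fingers":0.05},{"ax":0,"ay":0,"az":0,"tx":0,"ty":-0.09,"tz":0.01,"fingers":0.05},{"ax":0,"ay":0,"az":0,"tx":0,"ty":-0.135,"tz":0.015,"fingers":0.05},{"ax":0,"ay":0,"az":0,"tx":0,"ty":-0.18,"tz":0.015,"fingers":0.05},{"ax":0,"ay":0,"az":0,"tx":0,"ty":-0.225,"tz":0.01,"fingers":0.05}]' 20 >/dev/null;python3 go.py .425 -.193 .185 93;  python3 -m creep '[{"ax":0,"ay":0,"az":0,"tx":0,"ty":-0.045,"tz":0,"fingers":0.05},{"ax":0,"ay":0,"az":0,"tx":0,"ty":-0.09,"tz":-0.01,"fingers":0.05},{"ax":0,"ay":0,"az":0,"tx":0,"ty":-0.135,"tz":-0.02,"fingers":0.05},{"ax":0,"ay":0,"az":0,"tx":0,"ty":-0.18,"tz":-0.03,"fingers":0.05},{"ax":0,"ay":0,"az":0,"tx":0,"ty":-0.2,"tz":-0.035,"fingers":0.05}]' 20 >/dev/null;python3 go.py .425 -.193 .185 93
```

```text
t34.15 tcp [0.4688 0.0236 0.1912] jaw 93.90 down [ 0.001 -0.001 -1.   ] w 0.0499 F [ 1.5  0.1 -1.2] M [-0.05 -0.1   0.01] j [  27.    2.  -27.    0.  -60. -113.]
SHIFT tx 0.0064 ty -0.2131 tz -0.0585  TURN ax 0.90 ay 0.02 az 0.07  |d| 0.221
 t34.65 tcp [ 0.4462 -0.1795  0.1914] jaw 93.76 down [-0.    -0.002 -1.   ] w 0.0500 F [0.8 0.6 0.3] M [ 0.07 -0.1  -0.  ] j [  2.   4. -26.   0. -60. -88.]
SHIFT tx 0.0064 ty -0.0120 tz -0.0221  TURN ax 0.76 ay -0.02 az 0.10  |d| 0.026
```

```bash
python3 -m creep '[{"ax":0,"ay":0,"az":0,"tx":0,"ty":-0.012,"tz":-0.022,"fingers":0.05},{"ax":0,"ay":0,"az":0,"tx":0,"ty":-0.012,"tz":-0.022,"fingers":0.05},{"ax":0,"ay":0,"az":0,"tx":0.0,"ty":-0.012,"tz":-0.022,"fingers":0.05}]' 20 >/dev/null;python3 go.py .425 -.193 .082 93; python3 bm.py f
```

```text
t34.95 tcp [ 0.4259 -0.1905  0.1915] jaw 93.82 down [ 0.    -0.002 -1.   ] w 0.0499 F [-0.   0.4  0.3] M [ 0.01 -0.06  0.07] j [  0.   2. -28.   0. -60. -86.]
SHIFT tx 0.1095 ty -0.0023 tz -0.0010  TURN ax 0.82 ay 0.01 az 0.09  |d| 0.110
top
  foot 24 ((342.33251953125, -201.74542236328125), 77.60297393798828)
scene
  z 0.045 0.058 82 mean [ 0.4245 -0.1874  0.051 ] min [ 0.405 -0.211] max [ 0.45  -0.169]
  z 0.06 0.075 18 mean [ 0.4235 -0.1904  0.0679] min [ 0.42  -0.199] max [ 0.43  -0.185]
  z 0.075 0.09 22 mean [ 0.4233 -0.1894  0.0833] min [ 0.417 -0.196] max [ 0.433 -0.184]
  z 0.09 0.105 25 mean [ 0.4235 -0.1901  0.099 ] min [ 0.419 -0.197] max [ 0.432 -0.183]
  z 0.105 0.12 23 mean [ 0.4242 -0.1908  0.1129] min [ 0.419 -0.198] max [ 0.437 -0.185]
  z 0.12 0.129 12 mean [ 0.4223 -0.1902  0.1255] min [ 0.418 -0.195] max [ 0.429 -0.186]
  z 0.129 0.15 19 mean [ 0.4257 -0.192   0.1345] min [ 0.419 -0.199] max [ 0.433 -0.185]
  pot rim 136 ((413.8955383300781, 14.108689308166504), 36.60246658325195) z 0.04082509131772284
  foot 191 ((420.2403564453125, -197.7666015625), 95.94327545166016)
```

View pics/f_scene.png

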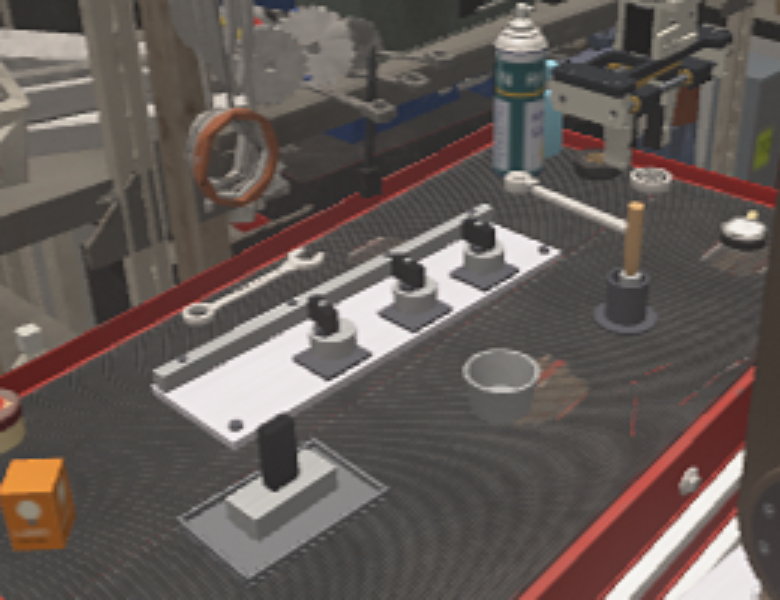

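```bash
python3 -m creep '[{"ax":0,"ay":0,"az":0,"tx":0.02,"ty":-0.005,"tz":0,"fingers":0.05},{"ax":0,"ay":0,"az":0,"tx":0.06,"ty":-0.005,"tz":0,"fingers":0.05},{"ax":0,"ay":0,"az":0,"tx":0.1,"ty":-0.005,"tz":0,"fingers":0.05},{"ax":0,"ay":0,"az":0,"tx":0.11,"ty":-0.005,"tz":0,"fingers":0.05},{"ax":0,"ay":0,"az":0,"tx":0.11,"ty":-0.005,"tz":0,"fingers":0.05}]' 20 >/dev/null;python3 go.py .4265 -.1955 .082 93; python3 -m creep '[{"ax":0,"ay":0,"az":0,"tx":0,"ty":0,"tz":0,"fingers":0.005},{"ax":0,"ay":0,"az":0,"tx":0,"ty":0,"tz":0,"fingers":0.005},{"ax":0,"ay":0,"az":0,"tx":0,"ty":0,"tz":0,"fingers":0.005},{"ax":0,"ay":0,"az":0,"tx":0,"ty":0,"tz":0,"fingers":0.005},{"ax":0,"ay":0,"az":0,"tx":0,"ty":0,"tz":0,"fingers":0.005}]' 8 ;python3 go.py .4265 -.1955 .082 93
```

```text
t35.55 tcp [ 0.4257 -0.1949  0.0802] jaw 93.94 down [-0.004 -0.002 -1.   ] w 0.0497 F [-0.1  0.1 -0.3] M [ 0.01 -0.07  0.06] j [ -0.  10. -36.   0. -44. -86.]
SHIFT tx -0.0018 ty -0.0007 tz 0.0007  TURN ax 0.94 ay -0.25 az 0.08  |d| 0.002
time_s: 36.05
tcp_pos: [0.4265, -0.1953, 0.0817]
eef_rot: [-73.7, 89.9, -69.9]
contact_force: [-0.9, 0.4, 3.4]
gripper_width: 0.0165
 t36.05 tcp [ 0.4265 -0.1953  0.0817] jaw 93.88 down [ 0.001 -0.001 -1.   ] w 0.0165 F [-0.9  0.4  3.4] M [ 0.09  0.03 -0.  ] j [ -0.  10. -36.   0. -44. -86.]
SHIFT tx -0.0003 ty -0.0002 tz 0.0000  TURN ax 0.88 ay 0.03 az 0.09  |d| 0.000
```

```bash
python3 -m creep '[{"ax":0,"ay":0,"az":0,"tx":0,"ty":0,"tz":0,"fingers":0.005},{"ax":0,"ay":0,"az":0,"tx":0,"ty":0,"tz":0,"fingers":0.005},{"ax":0,"ay":0,"az":0,"tx":-0.03,"ty":0,"tz":0,"fingers":0.005},{"ax":0,"ay":0,"az":0,"tx":-0.07,"ty":0,"tz":0,"fingers":0.005},{"ax":0,"ay":0,"az":0,"tx":-0.11,"ty":0,"tz":0,"fingers":0.005}]' 20 >/dev/null;python3 -m creep '[{"ax":0,"ay":0,"az":0,"tx":0,"ty":0.02,"tz":0,"fingers":0.005},{"ax":0,"ay":0,"az":0,"tx":0,"ty":0.06,"tz":0,"fingers":0.005},{"ax":0,"ay":0,"az":0,"tx":0,"ty":0.1,"tz":0,"fingers":0.005},{"ax":0,"ay":0,"az":0,"tx":0,"ty":0.1,"tz":0,"fingers":0.005},{"ax":0,"ay":0,"az":0,"tx":0,"ty":0.1,"tz":0,"fingers":0.005}]' 20 >/dev/null;python3 go.py .415 .0125 .19 93.9; python3 bm.py g
```

```text
t37.05 tcp [ 0.4194 -0.0946  0.191 ] jaw 94.03 down [-0.001 -0.001 -1.   ] w 0.0163 F [ 0.1  0.  -1. ] M [-0.01  0.   -0.01] j [  14.   -2.  -32.    0.  -60. -100.]
SHIFT tx 0.0009 ty 0.1071 tz 0.0032  TURN ax 0.13 ay -0.04 az 0.07  |d| 0.107
top
  foot 22 ((445.2319641113281, -197.14930725097656), 116.56642150878906)
scene
  z 0.045 0.058 73 mean [ 0.4272 -0.1902  0.0499] min [ 0.406 -0.216] max [ 0.448 -0.169]
  pot rim 132 ((413.9009094238281, 13.780653953552246), 37.310272216796875) z 0.0409309764541723
  foot 183 ((413.6110534667969, -202.9266815185547), 107.80555725097656)
```

View pics/g_scene.png

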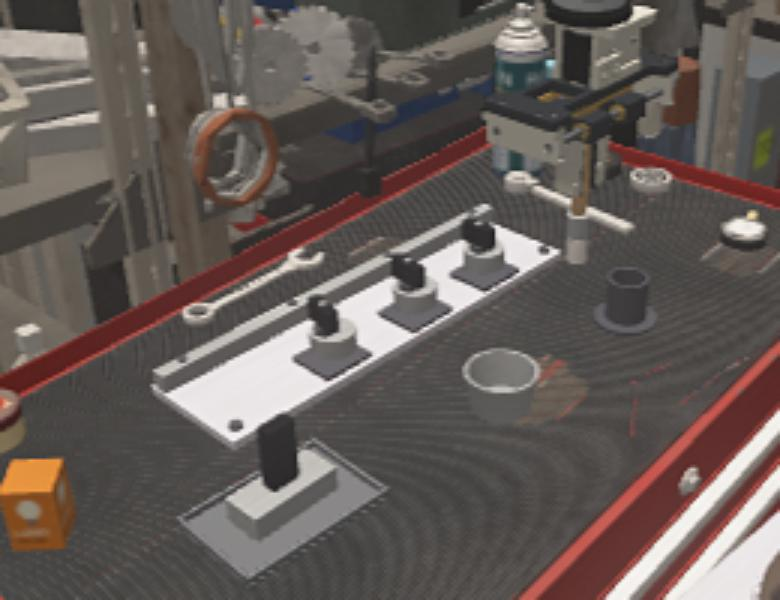

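```bash
cat > bt.py <<'E'
from h import *
from plant import viewer,r
c=viewer.capture("scene"); W=cloud(c); t=r.get_state()['tcp_pos']
b=(abs(W[...,0]-t[0])<.035)&(abs(W[...,1]-t[1])<.035)
R,_=cv2.Rodrigues(c["rvec"]); cam=-R.T@c["tvec"]; d=(t-cam)[:2]; d/=np.hypot(*d); n=np.array([-d[1],d[0]])
for k in range(9):
    lo=t[2]-.08+k*.01
    q=W[b&(W[...,2]>lo)&(W[...,2]<lo+.01)]
    if len(q): 
        l=(q[:,:2]-t[:2])@n; f=(q[:,:2]-t[:2])@d
        print("dz %.3f"%(lo-t[2]),len(q),"lateral mid %.1f mean %.1f (n=%s)"%((l.min()+l.max())*500,l.mean()*1e3,n.round(2)),"depth near %.1f"%(f.min()*1e3))
q=W[b&(W[...,2]>t[2]-.1)]; print("lowest z rel", q[:,2].min()-t[2])
E
python3 bt.py
```

```text
dz -0.080 8 lateral mid 3.2 mean 3.1 (n=[0.78 0.63]) depth near -9.2
dz -0.070 21 lateral mid 0.6 mean 0.9 (n=[0.78 0.63]) depth near -12.1
dz -0.060 19 lateral mid -0.3 mean -0.4 (n=[0.78 0.63]) depth near -14.1
dz -0.050 20 lateral mid 0.2 mean 0.4 (n=[0.78 0.63]) depth near -13.1
dz -0.040 21 lateral mid 0.6 mean 0.7 (n=[0.78 0.63]) depth near -12.5
dz -0.030 27 lateral mid 1.1 mean 1.3 (n=[0.78 0.63]) depth near -13.0
dz -0.020 16 lateral mid 0.4 mean 1.0 (n=[0.78 0.63]) depth near -8.1
dz -0.010 15 lateral mid 0.5 mean -1.2 (n=[0.78 0.63]) depth near -11.0
dz 0.000 41 lateral mid 1.1 mean 1.0 (n=[0.78 0.63]) depth near -25.5
lowest z rel -0.07574492453479635
```

```bash
python3 -m creep '[{"ax":0,"ay":0,"az":0,"tx":0,"ty":0.04,"tz":0.003,"fingers":0.005},{"ax":0,"ay":0,"az":0,"tx":0,"ty":0.08,"tz":0.003,"fingers":0.005},{"ax":0,"ay":0,"az":0,"tx":0,"ty":0.107,"tz":0.003,"fingers":0.005},{"ax":0,"ay":0,"az":0,"tx":0,"ty":0.107,"tz":0.003,"fingers":0.005},{"ax":0,"ay":0,"az":0,"tx":0,"ty":0.107,"tz":0.003,"fingers":0.005}]' 20 >/dev/null; python3 -m creep '[{"ax":0,"ay":0,"az":0,"tx":0,"ty":0,"tz":0,"fingers":0.005},{"ax":0,"ay":0,"az":0,"tx":0,"ty":0,"tz":0,"fingers":0.005}]' 20 >/dev/null; python3 go.py .415 .0125 .093 93.9; python3 bm.py i
```

```text
t37.90 tcp [0.4152 0.0106 0.1907] jaw 93.77 down [-0.001 -0.002 -1.   ] w 0.0162 F [0.3 0.2 0.6] M [-0.02 -0.01 -0.  ] j [  29.   -3.  -33.    0.  -60. -115.]
SHIFT tx 0.0977 ty 0.0020 tz 0.0000  TURN ax -0.13 ay -0.07 az 0.09  |d| 0.098
top
  z 0.045 0.058 48 mean [ 0.4261 -0.1971  0.052 ] min [ 0.407 -0.217] max [ 0.448 -0.176]
  foot 425 ((429.10186767578125, -196.75839233398438), 122.6199951171875)
scene
  z 0.045 0.058 73 mean [ 0.4275 -0.1904  0.0498] min [ 0.405 -0.214] max [ 0.449 -0.169]
  pot rim 145 ((412.63275146484375, 13.941797256469727), 38.68888473510742) z 0.04038518378401724
  foot 184 ((443.3855895996094, -192.5374755859375), 100.08024597167969)
```

View pics/i_scene.png

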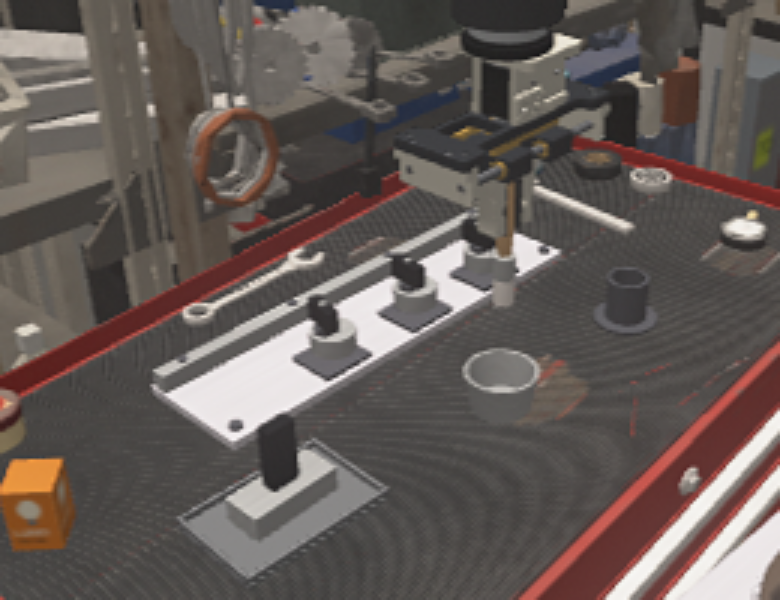

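Brush is above the pot; lower it in. The holder rim centre from these views is about (0.427, -0.195).

```bash
python3 -m creep '[{"ax":0,"ay":0,"az":0,"tx":0.03,"ty":0.002,"tz":0,"fingers":0.005},{"ax":0,"ay":0,"az":0,"tx":0.06,"ty":0.002,"tz":0,"fingers":0.005},{"ax":0,"ay":0,"az":0,"tx":0.085,"ty":0.002,"tz":0,"fingers":0.005},{"ax":0,"ay":0,"az":0,"tx":0.098,"ty":0.002,"tz":0,"fingers":0.005},{"ax":0,"ay":0,"az":0,"tx":0.098,"ty":0.002,"tz":0,"fingers":0.005}]' 20 ; python3 -m creep '[{"ax":0,"ay":0,"az":0,"tx":0,"ty":0,"tz":0,"fingers":0.005},{"ax":0,"ay":0,"az":0,"tx":0,"ty":0,"tz":0,"fingers":0.005},{"ax":0,"ay":0,"az":0,"tx":0,"ty":0,"tz":0,"fingers":0.005}]' 20; python3 -m creep '[{"ax":0,"ay":0,"az":0,"tx":-0.03,"ty":0,"tz":0,"fingers":0.005},{"ax":0,"ay":0,"az":0,"tx":-0.07,"ty":0,"tz":0,"fingers":0.005},{"ax":0,"ay":0,"az":0,"tx":-0.1,"ty":0,"tz":0,"fingers":0.005},{"ax":0,"ay":0,"az":0,"tx":-0.1,"ty":0,"tz":0,"fingers":0.005}]' 20 >/dev/null; python3 go.py .584 .0888 .175 93.9
```

```text
time_s: 38.5
tcp_pos: [0.4138, 0.0124, 0.0912]
eef_rot: [-147.6, 89.7, -143.8]
contact_force: [-0.7, -0.0, -0.0]
gripper_width: 0.0163
time_s: 38.8
tcp_pos: [0.4157, 0.0137, 0.0937]
eef_rot: [-34.9, 89.9, -31.0]
contact_force: [-0.4, 0.7, -1.6]
gripper_width: 0.0163
 t39.20 tcp [0.4177 0.0145 0.1976] jaw 93.92 down [ 0.008  0.002 -1.   ] w 0.0158 F [0.2 0.1 0.1] M [ 0.07 -0.04 -0.01] j [  29.   -4.  -33.    0.  -61. -116.]
SHIFT tx 0.0240 ty 0.0627 tz 0.1708  TURN ax 0.02 ay 0.45 az -0.07  |d| 0.183
```

```bash
python3 -m creep '[{"ax":0,"ay":0,"az":0,"tx":0,"ty":0.016,"tz":0.043,"fingers":0.005},{"ax":0,"ay":0,"az":0,"tx":0,"ty":0.032,"tz":0.086,"fingers":0.005},{"ax":0,"ay":0,"az":0,"tx":0,"ty":0.048,"tz":0.129,"fingers":0.005},{"ax":0,"ay":0,"az":0,"tx":0.0,"ty":0.063,"tz":0.171,"fingers":0.005},{"ax":0,"ay":0,"az":0,"tx":0.01,"ty":0.063,"tz":0.171,"fingers":0.005}]' 20 >/dev/null; python3 -m creep '[{"ax":0,"ay":0,"az":0,"tx":0,"ty":0,"tz":0,"fingers":0.005},{"ax":0,"ay":0,"az":0,"tx":0,"ty":0,"tz":0,"fingers":0.005},{"ax":0,"ay":0,"az":0,"tx":0,"ty":0,"tz":0,"fingers":0.005}]' 20 >/dev/null; python3 go.py .584 .0888 .152 93.9; python3 bm.py k >/dev/null; python3 bt.py
```

```text
t40.00 tcp [0.5808 0.0877 0.1833] jaw 93.88 down [-0.    -0.001 -1.   ] w 0.0160 F [ 0.1 -0.3 -0.5] M [ 0.04  0.04 -0.01] j [  28.   14.  -14.    0.  -62. -114.]
SHIFT tx 0.0313 ty 0.0009 tz 0.0032  TURN ax -0.02 ay -0.01 az 0.06  |d| 0.031
dz -0.080 11 lateral mid 0.3 mean 0.9 (n=[0.6 0.8]) depth near -9.3
dz -0.070 24 lateral mid -0.3 mean -1.1 (n=[0.6 0.8]) depth near -10.2
dz -0.060 18 lateral mid 1.9 mean 1.9 (n=[0.6 0.8]) depth near -12.4
dz -0.050 20 lateral mid -0.1 mean 0.4 (n=[0.6 0.8]) depth near -12.0
dz -0.040 23 lateral mid 0.8 mean 0.7 (n=[0.6 0.8]) depth near -12.1
dz -0.030 27 lateral mid 1.4 mean 0.3 (n=[0.6 0.8]) depth near -11.1
dz -0.020 17 lateral mid 0.7 mean 0.8 (n=[0.6 0.8]) depth near -11.5
dz -0.010 15 lateral mid 0.1 mean -1.1 (n=[0.6 0.8]) depth near -10.2
dz 0.000 46 lateral mid 1.7 mean -0.5 (n=[0.6 0.8]) depth near -24.6
lowest z rel -0.07423760837405086
```

View pics/k_scene.png

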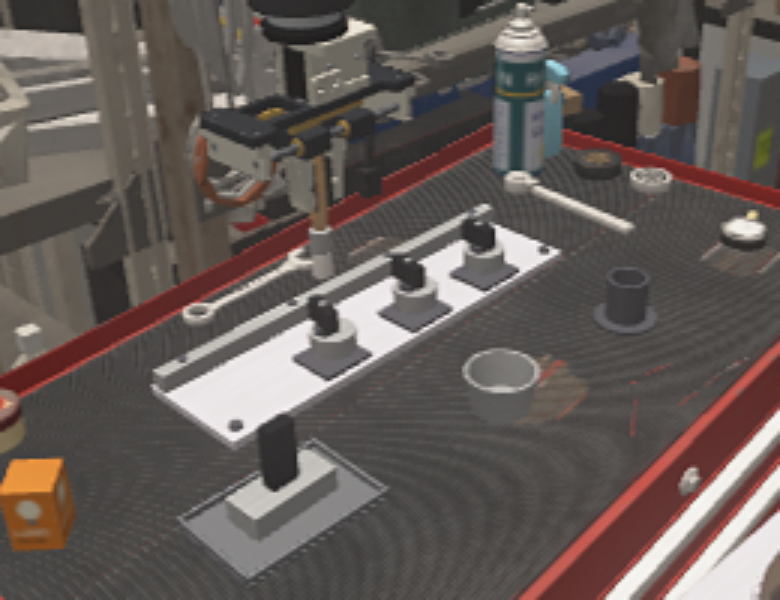

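```bash
python3 -m creep '[{"ax":0,"ay":0,"az":0,"tx":0.01,"ty":0.001,"tz":0.003,"fingers":0.005},{"ax":0,"ay":0,"az":0,"tx":0.02,"ty":0.001,"tz":0.003,"fingers":0.005},{"ax":0,"ay":0,"az":0,"tx":0.03,"ty":0.001,"tz":0.003,"fingers":0.005},{"ax":0,"ay":0,"az":0,"tx":0.03,"ty":0.001,"tz":0.003,"fingers":0.005},{"ax":0,"ay":0,"az":0,"tx":0.03,"ty":0.001,"tz":0.003,"fingers":0.005}]' 20 >/dev/null; python3 go.py .584 .0888 .152 93.9; python3 -m creep '[{"ax":0,"ay":0,"az":0,"tx":0.001,"ty":0,"tz":0,"fingers":0.005},{"ax":0,"ay":0,"az":0,"tx":0.002,"ty":0,"tz":0,"fingers":0.005},{"ax":0,"ay":0,"az":0,"tx":0.002,"ty":0,"tz":0,"fingers":0.005}]' 20 >/dev/null; python3 go.py .584 .0888 .152 93.9; python3 -m creep '[{"ax":0,"ay":0,"az":0,"tx":0.001,"ty":0,"tz":0,"fingers":0.005},{"ax":0,"ay":0,"az":0,"tx":0.0015,"ty":0,"tz":0,"fingers":0.005},{"ax":0,"ay":0,"az":0,"tx":0.0015,"ty":0,"tz":0,"fingers":0.005}]' 20 >/dev/null; python3 go.py .584 .0888 .152 93.9
```

```text
t40.65 tcp [0.5841 0.089  0.1519] jaw 93.88 down [-0.002 -0.002 -1.   ] w 0.0162 F [-0.6 -0.3 -0.8] M [-0.02  0.02  0.05] j [  28.   16.  -16.    0.  -58. -114.]
SHIFT tx -0.0001 ty -0.0002 tz -0.0001  TURN ax -0.02 ay -0.12 az 0.11  |d| 0.000
 t40.95 tcp [0.5843 0.0892 0.1506] jaw 93.87 down [-0.001 -0.001 -1.   ] w 0.0161 F [ 0.4 -0.3 -0.3] M [ 0.01 -0.03  0.01] j [  28.   16.  -16.    0.  -58. -114.]
SHIFT tx -0.0014 ty -0.0003 tz -0.0003  TURN ax -0.03 ay -0.05 az 0.07  |d| 0.001
 t41.25 tcp [0.5847 0.0892 0.1497] jaw 93.89 down [ 0.    -0.001 -1.   ] w 0.0159 F [-1.5 -0.1  4.5] M [-0.03  0.4   0.01] j [  28.   16.  -16.    0.  -58. -114.]
SHIFT tx -0.0023 ty -0.0004 tz -0.0007  TURN ax -0.01 ay 0.01 az 0.07  |d| 0.002
```

```bash
python3 -m creep '[{"ax":0,"ay":0,"az":0,"tx":0.0005,"ty":0,"tz":0,"fingers":0.005},{"ax":0,"ay":0,"az":0,"tx":0.0005,"ty":0,"tz":0,"fingers":0.005},{"ax":0,"ay":0,"az":0,"tx":-0.015,"ty":0,"tz":0,"fingers":0.005},{"ax":0,"ay":0,"az":0,"tx":-0.03,"ty":0,"tz":0,"fingers":0.005},{"ax":0,"ay":0,"az":0,"tx":-0.03,"ty":0,"tz":0,"fingers":0.005}]' 20 >/dev/null; python3 go.py .5882 -.0284 .176 93.9
```

```text
t41.75 tcp [0.5853 0.0895 0.1808] jaw 93.89 down [ 0.002 -0.    -1.   ] w 0.0164 F [ 0.5 -0.3 -0.8] M [ 0.02 -0.05 -0.05] j [  28.   15.  -14.    0.  -61. -114.]
SHIFT tx 0.0049 ty -0.1179 tz -0.0051  TURN ax -0.01 ay 0.12 az 0.03  |d| 0.118
```

```bash
python3 -m creep '[{"ax":0,"ay":0,"az":0,"tx":0,"ty":-0.04,"tz":-0.002,"fingers":0.005},{"ax":0,"ay":0,"az":0,"tx":0,"ty":-0.08,"tz":-0.004,"fingers":0.005},{"ax":0,"ay":0,"az":0,"tx":0.005,"ty":-0.118,"tz":-0.0045,"fingers":0.005},{"ax":0,"ay":0,"az":0,"tx":0.015,"ty":-0.118,"tz":-0.0045,"fingers":0.005},{"ax":0,"ay":0,"az":0,"tx":0.025,"ty":-0.118,"tz":-0.0045,"fingers":0.005}]' 20 >/dev/null;  python3 -m creep '[{"ax":0,"ay":0,"az":0,"tx":0.001,"ty":0,"tz":0,"fingers":0.005},{"ax":0,"ay":0,"az":0,"tx":0.002,"ty":0,"tz":0,"fingers":0.005},{"ax":0,"ay":0,"az":0,"tx":0.002,"ty":0,"tz":0,"fingers":0.005}]' 20 >/dev/null; python3 go.py .5882 -.0284 .15 93.9
```

```text
t42.55 tcp [ 0.588  -0.028   0.1522] jaw 93.95 down [-0.001 -0.001 -1.   ] w 0.0162 F [-0.5  0.5 -0.9] M [-0.02 -0.03 -0.04] j [  16.   16.  -16.    0.  -58. -102.]
SHIFT tx 0.0022 ty -0.0004 tz 0.0002  TURN ax 0.05 ay -0.05 az 0.08  |d| 0.002
```

```bash
python3 -m creep '[{"ax":0,"ay":0,"az":0,"tx":0.001,"ty":0,"tz":0,"fingers":0.005},{"ax":0,"ay":0,"az":0,"tx":0.002,"ty":0,"tz":0,"fingers":0.005},{"ax":0,"ay":0,"az":0,"tx":0.003,"ty":0,"tz":0,"fingers":0.005},{"ax":0,"ay":0,"az":0,"tx":0.0035,"ty":0,"tz":0,"fingers":0.005},{"ax":0,"ay":0,"az":0,"tx":0.0035,"ty":0,"tz":0,"fingers":0.005}]' 20 >/dev/null; python3 go.py .5882 -.0284 .15 93.9
```

```text
t43.05 tcp [ 0.5883 -0.0287  0.1497] jaw 93.89 down [ 0.001 -0.001 -1.   ] w 0.0162 F [-0.8  1.4  5.6] M [0.46 0.57 0.03] j [  16.   16.  -17.    0.  -57. -102.]
SHIFT tx -0.0003 ty 0.0003 tz -0.0000  TURN ax -0.01 ay 0.03 az 0.08  |d| 0.000
```

```bash
python3 -m creep '[{"ax":0,"ay":0,"az":0,"tx":0,"ty":0,"tz":0,"fingers":0.005},{"ax":0,"ay":0,"az":0,"tx":0,"ty":0,"tz":0,"fingers":0.005},{"ax":0,"ay":0,"az":0,"tx":-0.015,"ty":0,"tz":0,"fingers":0.005},{"ax":0,"ay":0,"az":0,"tx":-0.03,"ty":0,"tz":0,"fingers":0.005},{"ax":0,"ay":0,"az":0,"tx":-0.03,"ty":0,"tz":0,"fingers":0.005}]' 20 >/dev/null; python3 go.py .5937 -.1396 .176 93.9
```

```text
t43.55 tcp [ 0.5891 -0.0287  0.1808] jaw 93.90 down [ 0.003 -0.001 -1.   ] w 0.0157 F [-0.7  0.1 -0.7] M [ 0.   -0.06  0.02] j [  16.   14.  -14.    0.  -61. -102.]
SHIFT tx 0.0049 ty -0.1110 tz -0.0029  TURN ax -0.00 ay 0.16 az 0.07  |d| 0.111
```

```bash
python3 -m creep '[{"ax":0,"ay":0,"az":0,"tx":0,"ty":-0.04,"tz":-0.001,"fingers":0.005},{"ax":0,"ay":0,"az":0,"tx":0,"ty":-0.08,"tz":-0.002,"fingers":0.005},{"ax":0,"ay":0,"az":0,"tx":0.005,"ty":-0.111,"tz":-0.0025,"fingers":0.005},{"ax":0,"ay":0,"az":0,"tx":0.015,"ty":-0.111,"tz":-0.0025,"fingers":0.005},{"ax":0,"ay":0,"az":0,"tx":0.026,"ty":-0.111,"tz":-0.0025,"fingers":0.005}]' 20 >/dev/null;  python3 -m creep '[{"ax":0,"ay":0,"az":0,"tx":0.001,"ty":0,"tz":0,"fingers":0.005},{"ax":0,"ay":0,"az":0,"tx":0.001,"ty":0,"tz":0,"fingers":0.005},{"ax":0,"ay":0,"az":0,"tx":0.001,"ty":0,"tz":0,"fingers":0.005}]' 20 >/dev/null; python3 go.py .5937 -.1396 .15 93.9;  python3 -m creep '[{"ax":0,"ay":0,"az":0,"tx":0.001,"ty":0,"tz":0,"fingers":0.005},{"ax":0,"ay":0,"az":0,"tx":0.002,"ty":0,"tz":0,"fingers":0.005},{"ax":0,"ay":0,"az":0,"tx":0.003,"ty":0,"tz":0,"fingers":0.005},{"ax":0,"ay":0,"az":0,"tx":0.0035,"ty":0,"tz":0,"fingers":0.005},{"ax":0,"ay":0,"az":0,"tx":0.0035,"ty":0,"tz":0,"fingers":0.005}]' 20 >/dev/null; python3 go.py .5937 -.1396 .15 93.9
```

```text
t44.35 tcp [ 0.593  -0.1389  0.152 ] jaw 93.95 down [-0.001 -0.001 -1.   ] w 0.0163 F [-0.5  1.3 -0.5] M [ 0.04 -0.    0.03] j [  5.  18. -14.   0. -59. -91.]
SHIFT tx 0.0020 ty -0.0007 tz 0.0007  TURN ax 0.05 ay -0.04 az 0.08  |d| 0.002
 t44.85 tcp [ 0.5933 -0.1397  0.1496] jaw 93.90 down [ 0.001 -0.002 -1.   ] w 0.0164 F [-1.6  1.2  7. ] M [0.65 0.72 0.01] j [  5.  18. -14.   0. -58. -91.]
SHIFT tx -0.0004 ty 0.0001 tz 0.0004  TURN ax 0.00 ay 0.04 az 0.10  |d| 0.001
```

```bash
python3 -m creep '[{"ax":0,"ay":0,"az":0,"tx":0,"ty":0,"tz":0,"fingers":0.005},{"ax":0,"ay":0,"az":0,"tx":-0.02,"ty":0,"tz":0,"fingers":0.005},{"ax":0,"ay":0,"az":0,"tx":-0.04,"ty":0,"tz":-0.04,"fingers":0.005},{"ax":0,"ay":0,"az":0,"tx":-0.04,"ty":-0.025,"tz":-0.085,"fingers":0.005},{"ax":0,"ay":0,"az":0,"tx":-0.04,"ty":-0.045,"tz":-0.13,"fingers":0.005}]' 20 >/dev/null; python3 -m creep '[{"ax":0,"ay":0,"az":0,"tx":0,"ty":0,"tz":-0.03,"fingers":0.005},{"ax":0,"ay":0,"az":0,"tx":0,"ty":0,"tz":-0.03,"fingers":0.005},{"ax":0,"ay":0,"az":0,"tx":0,"ty":0,"tz":-0.03,"fingers":0.005}]' 20 >/dev/null; python3 go.py .4267 -.195 .19 93.9; python3 bt.py;python3 bm.py m >/dev/null
```

```text
t45.65 tcp [ 0.4368 -0.1953  0.1893] jaw 93.85 down [ 0.001 -0.002 -1.   ] w 0.0163 F [-0.  -0.2 -0.2] M [-0.04 -0.07  0.02] j [ -0.   3. -27.   0. -60. -86.]
SHIFT tx -0.0007 ty 0.0010 tz -0.0101  TURN ax -0.05 ay 0.06 az 0.09  |d| 0.010
dz -0.080 9 lateral mid 0.4 mean 0.6 (n=[0.81 0.59]) depth near -11.8
dz -0.070 22 lateral mid 0.9 mean 0.8 (n=[0.81 0.59]) depth near -12.2
dz -0.060 17 lateral mid 0.0 mean 0.2 (n=[0.81 0.59]) depth near -12.1
dz -0.050 19 lateral mid -0.9 mean -1.0 (n=[0.81 0.59]) depth near -14.1
dz -0.040 23 lateral mid -0.1 mean 0.3 (n=[0.81 0.59]) depth near -14.2
dz -0.030 25 lateral mid 0.7 mean 0.5 (n=[0.81 0.59]) depth near -12.1
dz -0.020 14 lateral mid 0.1 mean 0.5 (n=[0.81 0.59]) depth near -8.8
dz -0.010 13 lateral mid 0.3 mean -1.5 (n=[0.81 0.59]) depth near -11.4
dz 0.000 35 lateral mid -0.2 mean -1.3 (n=[0.81 0.59]) depth near -26.3
lowest z rel -0.07489255031248743
```

View pics/m_scene.png

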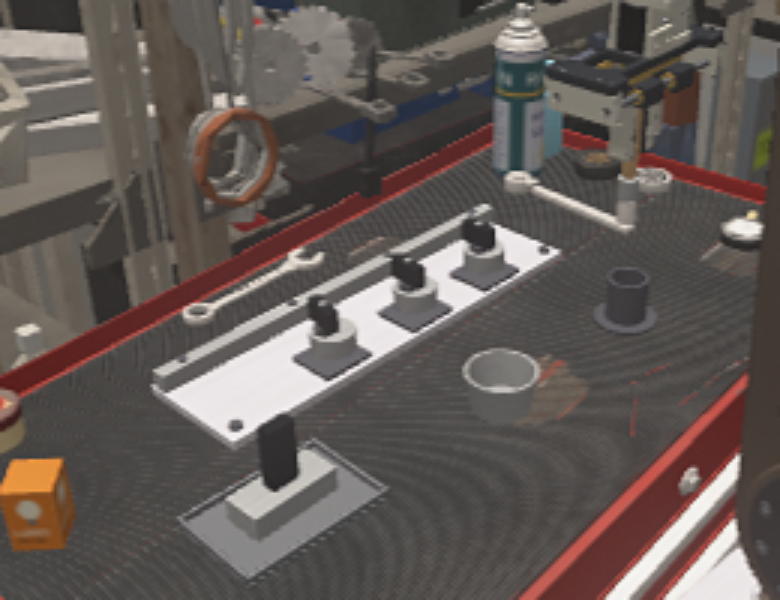

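```bash
python3 -m creep '[{"ax":0,"ay":0,"az":0,"tx":0,"ty":0.001,"tz":-0.01,"fingers":0.005},{"ax":0,"ay":0,"az":0,"tx":0,"ty":0.001,"tz":-0.01,"fingers":0.005},{"ax":0,"ay":0,"az":0,"tx":0.03,"ty":0.001,"tz":-0.01,"fingers":0.005},{"ax":0,"ay":0,"az":0,"tx":0.055,"ty":0.001,"tz":-0.01,"fingers":0.005},{"ax":0,"ay":0,"az":0,"tx":0.07,"ty":0.001,"tz":-0.01,"fingers":0.005}]' 20 >/dev/null;python3 go.py .4267 -.195 .083 93.9; python3 -m creep '[{"ax":0,"ay":0,"az":0,"tx":0.015,"ty":0,"tz":0,"fingers":0.005},{"ax":0,"ay":0,"az":0,"tx":0.03,"ty":0,"tz":0,"fingers":0.005},{"ax":0,"ay":0,"az":0,"tx":0.035,"ty":0,"tz":0,"fingers":0.005},{"ax":0,"ay":0,"az":0,"tx":0.036,"ty":0,"tz":0,"fingers":0.005},{"ax":0,"ay":0,"az":0,"tx":0.036,"ty":0,"tz":0,"fingers":0.005}]' 20 >/dev/null;python3 go.py .4267 -.195 .083 93.9
```

```text
t46.30 tcp [ 0.4259 -0.1946  0.1168] jaw 93.88 down [-0.003 -0.001 -1.   ] w 0.0163 F [ 0.5 -0.5 -0.4] M [-0.05  0.02  0.02] j [ -0.   7. -33.   0. -50. -86.]
SHIFT tx 0.0338 ty -0.0004 tz 0.0008  TURN ax -0.02 ay -0.16 az 0.05  |d| 0.034
 t46.80 tcp [ 0.4271 -0.195   0.083 ] jaw 93.89 down [-0.    -0.002 -1.   ] w 0.0159 F [ 0.1 -0.3 -0.8] M [-0.03 -0.04 -0.01] j [ -0.  10. -36.   0. -45. -86.]
SHIFT tx -0.0000 ty -0.0000 tz -0.0004  TURN ax -0.01 ay -0.03 az 0.09  |d| 0.000
```

```bash
python3 -m creep '[{"ax":0,"ay":0,"az":0,"tx":0.001,"ty":0,"tz":0,"fingers":0.005},{"ax":0,"ay":0,"az":0,"tx":0.0015,"ty":0,"tz":0,"fingers":0.005},{"ax":0,"ay":0,"az":0,"tx":0.0015,"ty":0,"tz":0,"fingers":0.005}]' 20 >/dev/null;python3 go.py; python3 -m creep '[{"ax":0,"ay":0,"az":0,"tx":0,"ty":0,"tz":0,"fingers":0.03},{"ax":0,"ay":0,"az":0,"tx":0,"ty":0,"tz":0,"fingers":0.05},{"ax":0,"ay":0,"az":0,"tx":0,"ty":0,"tz":0,"fingers":0.05},{"ax":0,"ay":0,"az":0,"tx":-0.03,"ty":0,"tz":0,"fingers":0.05},{"ax":0,"ay":0,"az":0,"tx":-0.08,"ty":0,"tz":0,"fingers":0.05}]' 20 >/dev/null; python3 -m creep '[{"ax":0,"ay":0,"az":0,"tx":-0.05,"ty":0,"tz":0,"fingers":0.05},{"ax":0,"ay":0,"az":0,"tx":-0.05,"ty":-0.04,"tz":0.02,"fingers":0.05},{"ax":0,"ay":0,"az":0,"tx":-0.05,"ty":-0.08,"tz":0.03,"fingers":0.05},{"ax":0,"ay":0,"az":0,"tx":-0.05,"ty":-0.12,"tz":0.03,"fingers":0.05},{"ax":0,"ay":0,"az":0,"tx":-0.05,"ty":-0.16,"tz":0.03,"fingers":0.05}]' 20 >/dev/null; python3 -m creep '[{"ax":0,"ay":0,"az":0,"tx":0,"ty":-0.04,"tz":-0.03,"fingers":0.05},{"ax":0,"ay":0,"az":0,"tx":0,"ty":-0.08,"tz":-0.06,"fingers":0.05},{"ax":0,"ay":0,"az":0,"tx":0,"ty":-0.12,"tz":-0.1,"fingers":0.05},{"ax":0,"ay":0,"az":0,"tx":0,"ty":-0.16,"tz":-0.12,"fingers":0.05},{"ax":0,"ay":0,"az":0,"tx":0,"ty":-0.16,"tz":-0.12,"fingers":0.05}]' 20 >/dev/null; python3 go.py; python3 bm.py n; python3 gm.py
python3 - <<'E'
from meas import *
from plant import viewer
for n in("top","scene"): report(viewer.capture(n))
E
```

```text
t47.10 tcp [ 0.4273 -0.195   0.0817] jaw 93.89 down [ 0.001 -0.002 -1.   ] w 0.0163 F [-0.2  1.2  3.4] M [ 0.17  0.13 -0.  ] j [ -0.  10. -36.   0. -44. -86.]
 t48.60 tcp [ 0.3555 -0.5241  0.2107] jaw 93.60 down [-0.002 -0.001 -1.   ] w 0.0504 F [-0.1  0.4 -0.4] M [ 0.09 -0.03 -0.06] j [-38.  17.  -6.   0. -67. -48.]
top
  z 0.045 0.058 49 mean [ 0.4255 -0.1936  0.0522] min [ 0.407 -0.214] max [ 0.448 -0.176]
  z 0.06 0.075 3 mean [ 0.4228 -0.1927  0.0678] min [ 0.417 -0.198] max [ 0.427 -0.19 ]
  z 0.075 0.09 3 mean [ 0.4248 -0.1912  0.0843] min [ 0.42  -0.192] max [ 0.43 -0.19]
  z 0.09 0.105 3 mean [ 0.4268 -0.1917  0.0944] min [ 0.42  -0.193] max [ 0.433 -0.19 ]
  z 0.105 0.12 5 mean [ 0.4265 -0.1914  0.1104] min [ 0.42  -0.194] max [ 0.433 -0.19 ]
  z 0.12 0.129 4 mean [ 0.4262 -0.1921  0.1268] min [ 0.42  -0.194] max [ 0.432 -0.191]
  z 0.129 0.15 19 mean [ 0.4261 -0.197   0.1364] min [ 0.419 -0.205] max [ 0.432 -0.19 ]
  pot rim 82 ((412.5030517578125, 10.563170433044434), 35.31846237182617) z 0.041109952713676935
  foot 394 ((428.6485900878906, -191.35960388183594), 120.89340
[... 1410 characters left out ...]
n 47 81
 knob 3 track [ -25.3 -137.7] size [13.9 38.5] ang -0.075 roller c (array([ -25. , -147.7]), 23.8) axis from roller -24.4 world [ 0.5925 -0.1412] n 52 80
fence x0 0.6599 yaw 3.10 n501 z0.0338
 fence ty -0.23709904406964938 0.2437952493246893
 knob 1 track [-21.6  94.7] size [14.9 41.3] ang -0.217 roller c (array([-25.4,  86.7]), 23.8) axis from roller -23.4 world [0.5843 0.0908] n 53 78
 knob 2 track [-24.4 -21.5] size [15.2 43.1] ang -0.117 roller c (array([-25.5, -31.5]), 24.3) axis from roller -24.4 world [ 0.5878 -0.0254] n 47 63
 knob 3 track [ -25.6 -132.4] size [38.4 16.1] ang 0.155 roller c (array([ -27.3, -141.4]), 25.6) axis from roller -28.6 world [ 0.5927 -0.1363] n 46 49
```

View pics/n_scene.png

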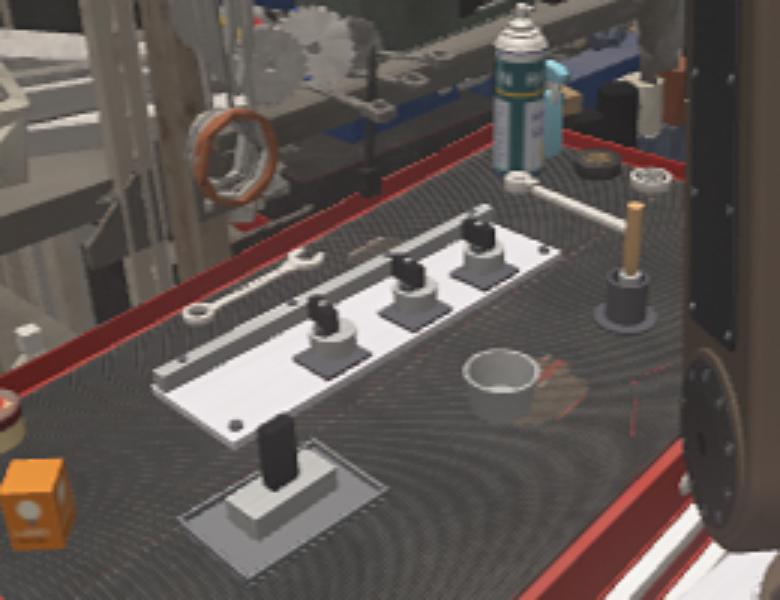

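View pics/n_top.png

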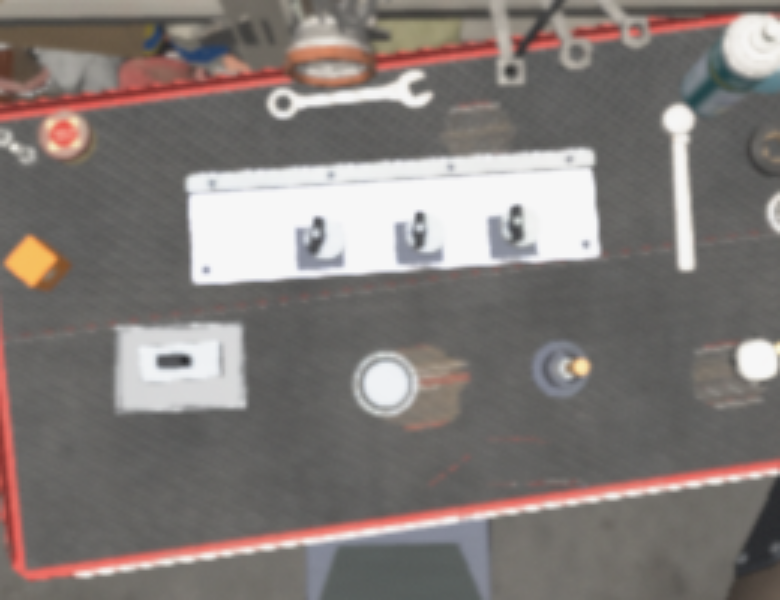

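Run:
```python
from meas import *
from plant import viewer
cs=[viewer.capture("top") for _ in range(8)]
c=dict(cs[0]); d=np.stack([k["depth"] for k in cs]); c["depth"]=np.median(d,0); report(c)
```

```text
fence x0 0.6598 yaw 2.87 n690 z0.0340
 fence ty -0.238086678749456 0.23915432288975533
 knob 1 track [-24.2  89.8] size [13.8 38.8] ang -0.217 roller c (array([-25.6,  80.9]), 23.4) axis from roller -23.6 world [0.5822 0.0861] n 51 88
 knob 2 track [-25.  -26.8] size [10.2 37.9] ang -0.071 roller c (array([-25.9, -36.5]), 23.6) axis from roller -25.3 world [ 0.5872 -0.0305] n 48 90
 knob 3 track [ -25.6 -137.6] size [14.  38.1] ang -0.091 roller c (array([ -25. , -147.9]), 23.7) axis from roller -24.2 world [ 0.5922 -0.1412] n 52 83
```

Averaged roller centres are at track x −25.6, −25.9 and −25.0 mm, all inside the −27.5..−24 mm window. Handing in.

```bash
python3 -c "
from plant import order
print(order.close_job())"
```

```text
the job is handed in; nothing more can be done
None
```

The job is done and handed in at about 49 s of the 210 s allowed; no verdict was reported.

- **Rollers:** All three were fitted, and I set all three. Rocking the gripped gauge block between fence and roller gave about 1.7, 2.0 and 1.7 mm of play, left to right.
- **Slide:** I slid the block left to right through the channel, stopping at each roller, to about 48 mm past the middle of the last one. It ran free after I lightened its contact with the plate: at roller 1 it first dragged and bore on the roller with about 6 N.
- **Sealing:** The brush tip went about 25 mm below the pot rim. I then pressed it on the middle of each knob, left to right, at about 4.5, 5.6 and 7 N.

**Last checks**
- The roller centres measured −25.6, −25.9 and −25.0 mm in track x, inside the −27.5 to −24 mm window.
- The gauge lies in its tray, the brush stands in its holder, the pot is upright, and the gripper is clear.
- The carton and ratchet handle stand where they were. I did not measure the tyre gauge.

**What disagreed or went wrong**
- The two cameras differ by about 5 mm along the fence, so I used their mean, corrected by touch.
- The scene camera alone read roller 3 at −27.3 mm, from few points, while the felt play and the top camera agree on a mid-window setting.
- An early position error of mine bumped knob 3 and turned it. The foot took under 15 N, and I set that roller afterwards.
- The pot was knocked a few centimetres aside during the slide, so I found it again before the dip.

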